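Put the holiday window shelf back in order

TASK

The window shelf has been knocked about. Stand every fallen steel canister upright again, lid up, wholly on the teal mat, and lay every dreidel flat on its side in a compartment of its own in the bamboo tray, with its body down on the compartment floor and its stem in that compartment's notch. Leave the menorah, the glass candle cup and the candle box where they are, neither shoved nor tipped.

Things in the scene. Friction and masses are not known exactly. Their poses are not given: they have to be found in the camera images.
- can0: small square steel canister (absent in some runs), starts on its side: body 48 x 48 mm, 78 mm tall, then a round lid 40 mm across, 10 mm high, then a knob 16 mm across, 10 mm high; about 0.2 kg. Origin: centre of the square body, 39 mm above the base; z runs from base to lid knob, x and y square to the flat sides. All canisters alike
- can1: small square steel canister (absent in some runs), starts on its side: body 48 x 48 mm, 78 mm tall, then a round lid 40 mm across, 10 mm high, then a knob 16 mm across, 10 mm high; about 0.2 kg. Origin: centre of the square body, 39 mm above the base; z runs from base to lid knob, x and y square to the flat sides. All canisters alike
- can2: small square steel canister (absent in some runs), starts on its side: body 48 x 48 mm, 78 mm tall, then a round lid 40 mm across, 10 mm high, then a knob 16 mm across, 10 mm high; about 0.2 kg. Origin: centre of the square body, 39 mm above the base; z runs from base to lid knob, x and y square to the flat sides. All canisters alike
- dreidel0: blue acrylic dreidel (absent in some runs), lying on a flat side: square body 34 x 34 mm, 32 mm long; at one end a cone tip 14 mm long, at the other a round stem 10 mm thick, 24 mm long; about 45 g. Origin: centre of the square body; z runs from tip (-30 mm) to stem end (+40 mm), x and y square to the flat sides. All alike
- stem0 (a point): end of the stem of dreidel0
- dreidel1: blue acrylic dreidel (absent in some runs), lying on a flat side: square body 34 x 34 mm, 32 mm long; at one end a cone tip 14 mm long, at the other a round stem 10 mm thick, 24 mm long; about 45 g. Origin: centre of the square body; z runs from tip (-30 mm) to stem end (+40 mm), x and y square to the flat sides. All alike
- stem1 (a point): end of the stem of dreidel1
- dreidel2: blue acrylic dreidel (absent in some runs), lying on a flat side: square body 34 x 34 mm, 32 mm long; at one end a cone tip 14 mm long, at the other a round stem 10 mm thick, 24 mm long; about 45 g. Origin: centre of the square body; z runs from tip (-30 mm) to stem end (+40 mm), x and y square to the flat sides. All alike
- stem2 (a point): end of the stem of dreidel2
- mat_top (a point): centre of the top of the teal silicone mat, fixed to the shelf: 130 mm along its x, 340 mm along its y, top 4 mm above the shelf; z up
- tray: low bamboo tray, fixed: x -42 to 44 mm, y -108 to 108 mm, origin under it at shelf height. Three compartments along y: floor 5 mm up, 44 mm wide (y), x -36 to 24 mm. Low walls 12 mm above the shelf, 20 mm wide between compartments. High end wall at x 24 to 44 mm, 30 mm above the shelf, with a stem notch 16 mm wide, open through and down to the floor, mid-line of each compartment
- slot0 (a point): point on the floor of a compartment of the tray at y = -64 mm of the tray, below where the centre of a dreidel's square body (17 mm up) belongs; x points to the compartment's stem notch, z up
- slot1 (a point): point on the floor of a compartment of the tray at y = 0 mm of the tray, below where the centre of a dreidel's square body (17 mm up) belongs; x points to the compartment's stem notch, z up
- slot2 (a point): point on the floor of a compartment of the tray at y = 64 mm of the tray, below where the centre of a dreidel's square body (17 mm up) belongs; x points to the compartment's stem notch, z up
- menorah: polished chrome menorah, 180 mm tall and 260 mm wide, on a round foot 100 mm across; origin under the foot. Bystander
- votive: small green glass candle cup, 60 mm across and 60 mm tall; origin under its centre. Bystander
- candle_box: cardboard box of candles, 50 x 120 x 30 mm; origin under its centre. Bystander
Mind the look-alikes: they are no part of the job. Leave any green or yellow look-alike of the can1 alone.

How it is judged:
By the outcome, as a careful person would: the job done as asked, in the order asked, and still so for the second after the job is handed in, with the robot touching nothing.
Of can0, can1, can2 only 2 to 3 are there at a start; the rules pass over those that are not, and their reading is None.
Of dreidel0, dreidel1, dreidel2 only 2 to 3 are there at a start; the rules pass over those that are not, and their reading is None.
At some moment in a run one of can0, can1, can2, dreidel0, dreidel1, dreidel2 may be knocked a few centimetres aside while the robot is not near it.
Once in a run the grip may slacken for a moment while it holds something.
It also fails if it takes over 210 s, if anything falls off the work surface, if the arm or the gripper's body presses on something with over 40 N, if the wrist force passes 120 N, or if a joint passes its speed limit or range.

ROBOT

A 6-joint arm with a two-finger parallel gripper is mounted at the origin on the work surface. World frame = base frame: x ahead of the robot, y to its left, z up, the work surface at z = 0. Lengths are in m, angles in rad, forces in N, time in s.
With the tool pointing down it reaches from about 0.35 to 0.775 m from the base axis. Payload 5.5 kg.
Tool frame: the origin (TCP) lies at the very end of the fingers, on their centre line; the grasp point (between the pads) lies 19 mm behind it (env.grasp_offset is the distance from the TCP to the grasp point, in m); z points along the fingers, x is the direction in which the jaws open and shut, and the axes are right-handed (so a half turn about z gives the same grasp; the last joint's range is limited). The gripper opens to 85 mm and grips with 20 to 120 N. Pads are 22 mm wide; open, the fingers measure 114 mm over their backs; the gripper's body (76 mm by 85 mm) begins 54 mm behind the grasp point. The pads swing forward as they close: fully open they stand 13 mm farther back than shut.
Start: joints at [-1.243, 0.313, 0.046, 1.304, 0, 1.431], TCP at [0.259, -0.513, 0.231] pointing down, gripper open.
Joint ranges: [-2.76, 2.76], [-0.86, 1.69], [-1.03, 1.26], [-2.2, 2.34], [-1.47, 1.5], [-3.14, 3.14]. Speed limits (rad/s): [2.57, 2.57, 3.14, 3.14, 3.14, 3.14].

INTERFACE

Orientations are given as a unit quaternion [w, x, y, z].
In Python, from workcell import status, viewer, env gives the robot as it stands.
- The arm moves only by the tool carry_out, never from a script. Its argument "plan" is a list of rows, each an object of numbers: "x", "y", "z": the shift along the tool's x, y, z in m; "ax", "ay", "az": the turn, a rotation vector about the tool's x, y, z in rad; "hand": the opening, from 0 (shut) to 1 (fully open). In form: [{"x": .., "y": .., "z": .., "ax": .., "ay": .., "az": .., "hand": ..}, ...]. A call has 1 to 12 rows; each row is the pose to reach, as a shift and turn from the pose measured when the call began, along the tool's axes at that moment; what a row does not reach only later rows make up. A row lasts 1/12 s, in which the tool goes at most 41.7 mm and 7.16 degrees, less where a joint would pass 70% of its speed; a pose out of reach is approached as far as the arm can. A call with a gripper value outside its range is refused whole. The fingers move at their own pace and stop on an object; "squeeze" is the grip in N (left out, the last holds). Time passes only in rows, so rows that repeat a pose let the fingers close. It gives the time, the measured TCP pose, the force and the opening at its end, in the units of the state.
- status.get_state(): the state, without advancing time (a new reading comes with each control period).
- viewer.read_camera(name): name is "scene" or "top"; returns the picture (384x512x3 uint8, red, green, blue); there is no depth.
- viewer.camera_model(name): a dict with "vfov" (degrees; the focal length in pixels is half the picture's height over the tangent of half this angle, whatever the lens; pixels are square), "cx", "cy" (the principal point, pixels), "T" (4x4, takes a point from camera to world coordinates). Camera axes: x right, y down, z forward; pixel columns grow to the right and rows downward; lengths in m; the calibration is good to about 2 mm. A picture is of the moment at which its call begins. camera_model takes no time and is no camera call.
- env.hand_in(): hands the job in, once; it reports no verdict.
The state is a dict: "clock": time; "joint_pos": joint angles; "qvel": joint speeds; "tau": joint torques, N m; "tcp_pos": TCP position; "orientation": TCP orientation; "wrist_force": force on the tool from outside, world axes, zero at the start; "ft_torque": the same for the moment, N m; "finger_gap": finger opening in m.
Only numpy, scipy, OpenCV 4.12 (cv2) and the standard library are available. Lean on these libraries where they do the work, as an engineer would, in place of code of your own. Each camera call takes 0.05 s, during which the arm holds its last target.

## Working session

There is one attempt and no reset: what is moved stays moved. The work goes in short steps, Python scripts to look and compute and a tool call to move; the robot and the scene stay as the last step left them, time stands still between calls to the robot, and variables do not carry over. Pictures are saved under pics/ and viewed, and the job is handed in when it is done.

Besides the shell and the picture viewer there is one more tool, called after ">>>" as a command line: name --argument value ..., lists and objects as JSON in quotes. carry_out: Moves the arm, as the interface text tells. Its arguments: {"type":"object","properties":{"plan":{"type":"array"},"squeeze":{"type":"number"}},"required":["plan"]}

```bash
ls; mkdir -p pics; python3 - <<'E'
from workcell import status, viewer, env
import cv2,numpy as np
print(status.get_state())
for n in("scene","top"):
    im=viewer.read_camera(n); cv2.imwrite(f"pics/{n}0.png",im[:,:,::-1]); 
    m=viewer.camera_model(n); print(n,m)
E
```

```text
pics
{'clock': 0.0, 'joint_pos': array([-1.24263589e+00,  3.13996993e-01,  4.49652954e-02,  1.30360350e+00,
       -1.76831383e-05,  1.43116540e+00]), 'qvel': array([ 2.46346102e-04, -1.80728537e-04, -3.33888487e-06, -4.97468570e-04,
       -1.81330894e-03,  1.01574853e-03]), 'tau': array([ 8.19810484e-04, -4.80626929e+01,  2.98533314e+01,  1.93228171e-02,
       -3.29172180e-04, -6.63966716e-06]), 'tcp_pos': array([ 0.25907822, -0.51274335,  0.23040522]), 'orientation': array([-5.79246243e-04,  8.51737877e-01, -5.23967311e-01, -7.14083687e-04]), 'wrist_force': array([-0.34911227,  0.06892711, -0.13017153]), 'ft_torque': array([ 0.07419158, -0.01911058, -0.00141045]), 'finger_gap': 0.08517508423710138}
scene {'vfov': 46.947921031300496, 'cx': 255.70525956685483, 'cy': 198.94098922846797, 'T': array([[-0.65529262,  0.6461871 , -0.39119537,  0.97377478],
       [ 0.7552115 ,  0.54967125, -0.35709537,  0.4003334 ],
       [-0.01572157, -0.5294372 , -0.84820344,  1.00431391],
       [ 0.        ,  0.        ,  0.        ,  1.        ]])}
top {'vfov': 53.62532837758695, 'cx': 253.44958447109067, 'cy': 185.42598905139278, 'T': array([[ 0.02368861, -0.99089693,  0.13252215,  0.42449556],
       [-0.99931721, -0.02722978, -0.02497294,  0.0186642 ],
       [ 0.02835416, -0.13184009, -0.9908654 ,  0.98561386],
       [ 0.        ,  0.        ,  0.        ,  1.        ]])}
```

View pics/scene0.png

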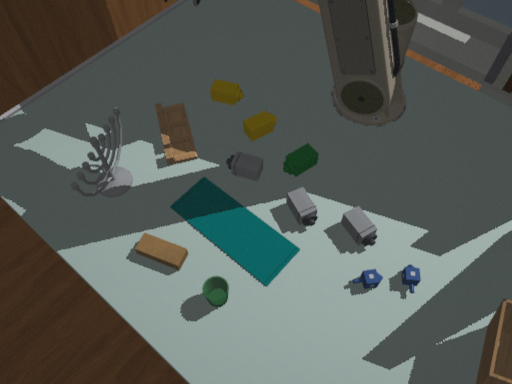

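View pics/top0.png

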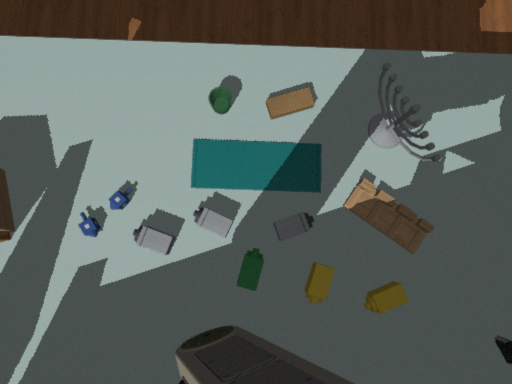

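```bash
cat > h.py <<'E'
import cv2,numpy as np
from workcell import status, viewer, env
from scipy.spatial.transform import Rotation as R
def cam(n):
    m=viewer.camera_model(n); f=192/np.tan(np.radians(m['vfov']/2)); return f,m['cx'],m['cy'],np.array(m['T'])
def ray(n,u,v,z):
    f,cx,cy,T=cam(n); d=T[:3,:3]@np.array([(u-cx)/f,(v-cy)/f,1]); o=T[:3,3]; return o+d*(z-o[2])/d[2]
def proj(n,p):
    f,cx,cy,T=cam(n); q=T[:3,:3].T@(np.array(p)-T[:3,3]); return np.array([cx+f*q[0]/q[2],cy+f*q[1]/q[2]])
def tri(u1,u2):
    # u1 top pixel, u2 scene pixel
    A=np.zeros((3,3));b=np.zeros(3);L=[]
    for n,u in(("top",u1),("scene",u2)):
        f,cx,cy,T=cam(n); d=T[:3,:3]@np.array([(u[0]-cx)/f,(u[1]-cy)/f,1]); d/=np.linalg.norm(d)
        P=np.eye(3)-np.outer(d,d); A+=P;b+=P@T[:3,3];L.append((P,T[:3,3]))
    p=np.linalg.solve(A,b); return p,[np.linalg.norm(P@(p-o)) for P,o in L]
def pose():
    s=status.get_state(); q=s['orientation']; return np.array(s['tcp_pos']),R.from_quat([q[1],q[2],q[3],q[0]])
def rel(p,Rt):
    """shift (tool axes) and rotvec (tool axes) to reach world pose"""
    p0,R0=pose(); return R0.inv().apply(np.array(p)-p0),(R0.inv()*Rt).as_rotvec()
def grab(n,tag):
    im=viewer.read_camera(n)[:,:,::-1].copy(); cv2.imwrite(f"pics/{tag}.png",im); return im
def crop(im,x0,y0,w,h,k,tag):
    c=cv2.resize(im[y0:y0+h,x0:x0+w],None,fx=k,fy=k,interpolation=cv2.INTER_CUBIC)
    for i in range(0,w,20): cv2.putText(c,str(x0+i),(i*k,8),0,.3,(0,0,255),1); cv2.line(c,(i*k,10),(i*k,14),(0,0,255),1)
    for j in range(0,h,20): cv2.putText(c,str(y0+j),(0,j*k+4),0,.3,(0,0,255),1)
    cv2.imwrite(f"pics/{tag}.png",c)
E
python3 - <<'E'
from h import *
t=cv2.imread('pics/top0.png'); s=cv2.imread('pics/scene0.png')
crop(t,70,170,260,130,3,'ct'); crop(t,180,80,260,190,3,'ct2'); crop(s,220,130,220,180,3,'cs')
hsv=cv2.cvtColor(t,cv2.COLOR_BGR2HSV)
for n,im in(("top",t),("scene",s)):
    hsv=cv2.cvtColor(im,cv2.COLOR_BGR2HSV)
    for name,lo,hi in(("teal",(85,150,60),(97,255,255)),("blue",(105,120,40),(130,255,255))):
        m=cv2.inRange(hsv,lo,hi); m=cv2.morphologyEx(m,cv2.MORPH_CLOSE,np.ones((5,5)))
        for c in cv2.findContours(m,0,2)[0]:
            if cv2.contourArea(c)>60: r=cv2.minAreaRect(c); print(n,name,cv2.contourArea(c),r); print([ray(n,*p,.004 if name=='teal' else .03).round(3)[:2].tolist() for p in cv2.boxPoints(r)])
E
```

```text
top teal 4053.5 ((243.798095703125, 164.65350341796875), (102.93436431884766, 47.434043884277344), 2.0454084873199463)
[[0.549, 0.155], [0.675, 0.156], [0.673, -0.117], [0.546, -0.113]]
top blue 239.0 ((87.75685119628906, 225.43490600585938), (22.593637466430664, 17.87628746032715), 24.443954467773438)
[[0.432, 0.435], [0.472, 0.421], [0.451, 0.368], [0.41, 0.383]]
top blue 224.5 ((120.50000762939453, 197.99998474121094), (14.849242210388184, 27.577163696289062), 45.0)
[[0.499, 0.363], [0.55, 0.318], [0.524, 0.29], [0.474, 0.335]]
scene teal 4073.0 ((242.4818572998047, 234.52227783203125), (105.63294982910156, 49.24177932739258), 39.17366027832031)
[[0.679, -0.116], [0.54, -0.137], [0.553, 0.157], [0.68, 0.162]]
scene blue 251.5 ((367.0846252441406, 278.67694091796875), (16.744688034057617, 28.279918670654297), 82.87498474121094)
[[0.531, 0.295], [0.481, 0.34], [0.513, 0.366], [0.562, 0.322]]
scene blue 253.0 ((411.0, 278.5), (27.0, 16.0), 90.0)
[[0.438, 0.376], [0.413, 0.404], [0.472, 0.438], [0.496, 0.411]]
```

View pics/ct.png

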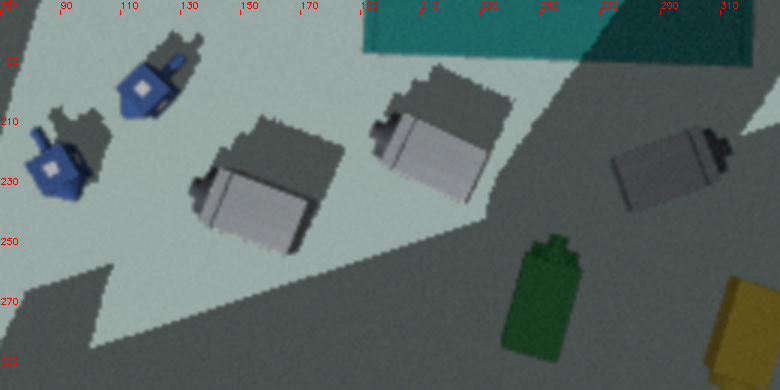

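View pics/cs.png

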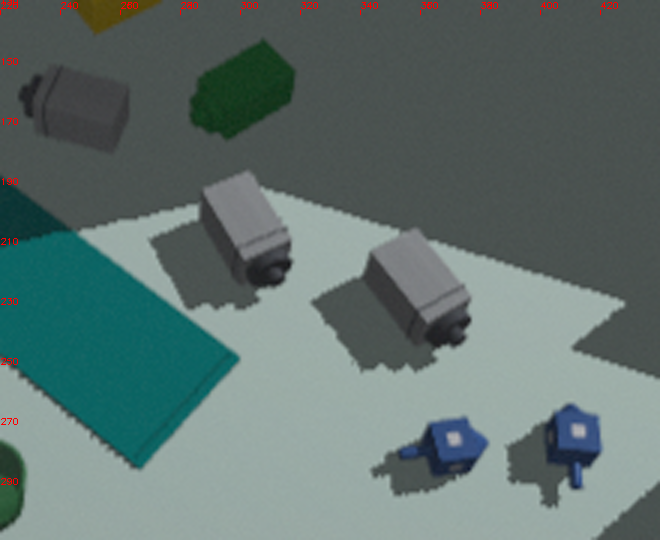

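View pics/ct2.png

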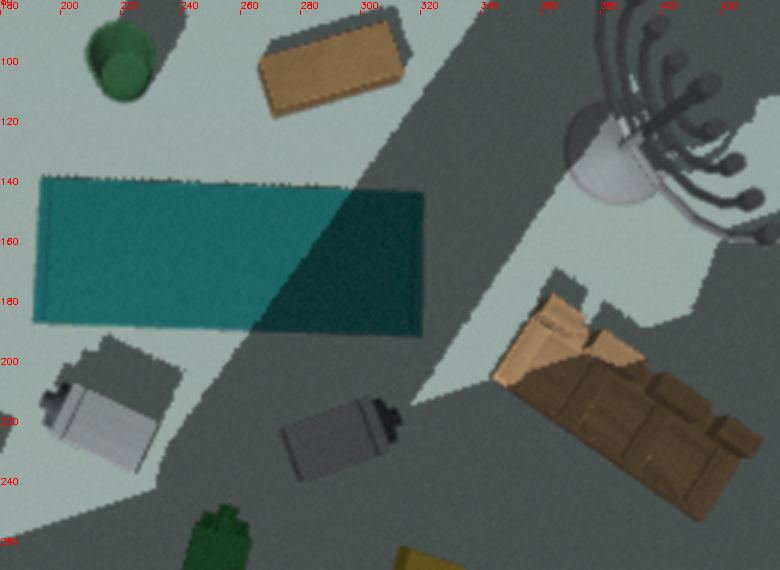

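```bash
python3 - <<'E'
from h import *
c=[(193.3,138.5),(321.2,143.8),(320.8,192),(191.2,187.3)]
P=np.array([ray("top",*p,.004) for p in c]); print(P.round(4)); print([np.linalg.norm(P[i]-P[(i+1)%4]).round(4) for i in range(4)])
t=cv2.imread('pics/top0.png'); s=cv2.imread('pics/scene0.png')
crop(t,335,160,110,100,7,'tr'); crop(s,145,95,60,80,7,'trs')
crop(s,155,165,160,130,5,'mats')
E
```

```text
[[ 0.6763  0.1556  0.004 ]
 [ 0.6724 -0.1837  0.004 ]
 [ 0.5433 -0.1826  0.004 ]
 [ 0.5464  0.1553  0.004 ]]
[np.float64(0.3393), np.float64(0.1291), np.float64(0.3379), np.float64(0.1299)]
```

View pics/tr.png

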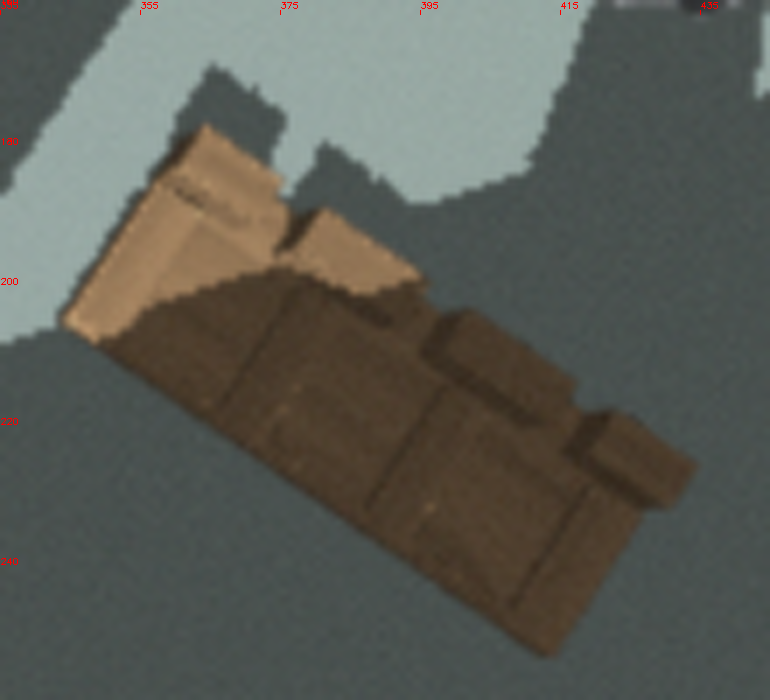

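View pics/trs.png

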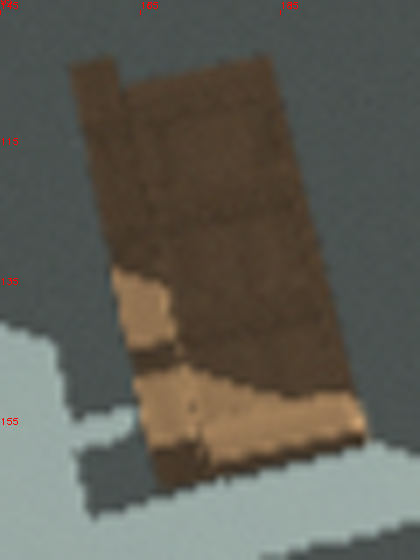

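View pics/mats.png

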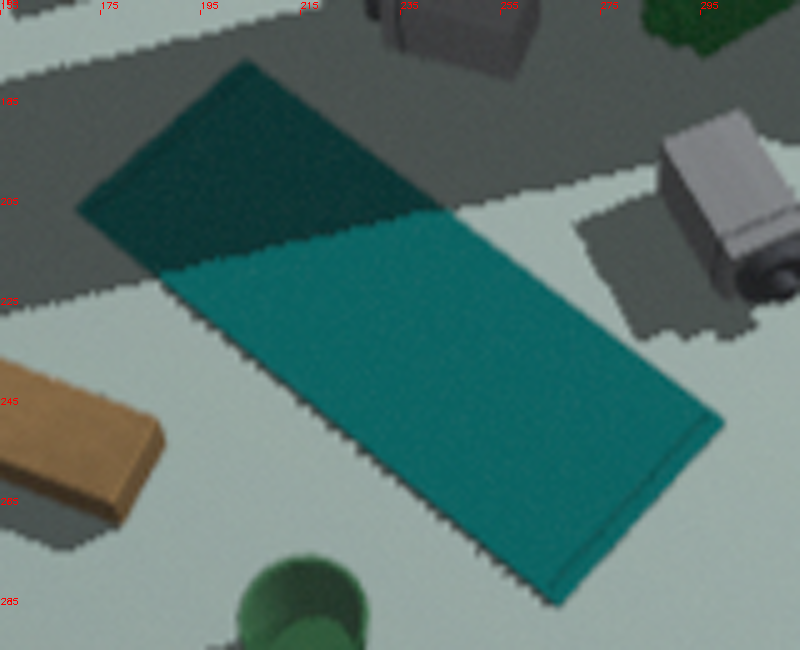

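```bash
python3 - <<'E'
from h import *
from scipy.optimize import least_squares
def fit(pts,obs,g):
    pts=np.array(pts)
    def res(v,cams):
        c,s=np.cos(v[2]),np.sin(v[2]); o=[]
        for (p,(n,u)) in zip(pts,obs):
            if n not in cams: continue
            o.append(proj(n,(v[0]+c*p[0]-s*p[1],v[1]+s*p[0]+c*p[1],p[2]))-u)
        return np.concatenate(o)
    for cams in(("top",),("scene",),("top","scene")):
        r=least_squares(res,g,args=(cams,)); print(cams,r.x.round(4),"rms px",np.sqrt(np.mean(r.fun**2)).round(2), r.fun.round(1))
T=[((-42,108,12),(344,205.5)),((-42,-108,12),(413,253.5)),((44,108,30),(364.3,177.8)),((44,-108,30),(434,226)),((44,72,30),(374.8,185.5)),((44,56,30),(381.5,189.5)),((44,8,30),(395.5,199.5)),((44,-8,30),(402,204)),((44,-56,30),(417,214.5)),((44,-72,30),(422.5,218.5))]
S=[((44,108,30),(166.4,158.9)),((-42,108,12),(196.7,156.4)),((44,-108,30),(155,104.3)),((-42,-108,12),(183.6,103.3))]
pts=[np.array(p)/1000 for p,_ in T+S]; obs=[("top",u) for _,u in T]+[("scene",u) for _,u in S]
print("tray"); fit(pts,obs,[.5,-.3,-.6])
M=[((65,170),(193.3,138.5)),((65,-170),(321.2,143.8)),((-65,-170),(320.8,192)),((-65,170),(191.2,187.3))]
MS=[((-65,-170),(204,177)),((65,-170),(170.5,206.5)),((65,170),(266,285.5)),((-65,170),(299,249))]
print("mat"); fit([(p[0]/1e3,p[1]/1e3,.004) for p,_ in M+MS],[("top",u) for _,u in M]+[("scene",u) for _,u in MS],[.6,0,0])
E
```

```text
tray
('top',) [ 0.4839 -0.353  -0.593 ] rms px 0.48 [-0.5 -0.3  0.5  0.7 -0.6 -0.4  0.5  0.4  0.6  0.  -0.9 -0.4  0.7  0.5
 -0.5 -0.4  0.3  0.   0.  -0.3]
('scene',) [ 0.491  -0.3484 -0.5926] rms px 0.42 [-0.5  0.5  0.6  0.2 -0.3 -0.2  0.2 -0.7]
('top', 'scene') [ 0.4852 -0.3524 -0.5964] rms px 0.92 [-0.7 -0.9  0.1  0.2 -0.7 -0.9  0.2  0.   0.5 -0.5 -1.1 -0.9  0.6 -0.
 -0.7 -0.9  0.  -0.4 -0.2 -0.7 -0.1 -1.6  0.9 -1.7  0.4 -1.9  0.8 -2.3]
mat
('top',) [ 0.6096 -0.0139 -0.0094] rms px 0.26 [ 0.   0.   0.3 -0.2  0.2  0.1 -0.6  0.1]
('scene',) [ 0.6148 -0.0106 -0.0099] rms px 0.95 [-0.2 -1.4 -1.5 -0.4  0.2  1.1  1.3  0.1]
('top', 'scene') [ 0.6121 -0.0124 -0.0104] rms px 1.05 [-0.4 -0.9 -0.2 -1.1 -0.3 -0.8 -1.1 -1.   0.  -2.3 -1.2 -1.5  0.3 -0.2
  1.4 -1.1]
```

```bash
python3 - <<'E'
from h import *
t=cv2.imread('pics/top0.png'); s=cv2.imread('pics/scene0.png')
def pick(im,cs,k=7):
    o=[]
    for x,y,w,h in cs:
        c=cv2.resize(im[y:y+h,x:x+w],None,fx=k,fy=k,interpolation=cv2.INTER_CUBIC)
        c=np.clip(c.astype(float)*1.3,0,255).astype(np.uint8)
        for i in range(0,w,10): cv2.putText(c,str(x+i),(i*k,8),0,.3,(0,0,255),1); cv2.line(c,(i*k,0),(i*k,h*k),(0,0,120),1)
        for j in range(0,h,10): cv2.putText(c,str(y+j),(0,j*k+4),0,.3,(0,0,255),1); cv2.line(c,(0,j*k),(w*k,j*k),(0,0,120),1)
        o.append(c)
    return o
a=pick(t,[(190,195,50,50),(130,215,50,50),(270,200,50,50),(75,180,65,65)]) 
a[3]=cv2.resize(a[3],(350,350))
cv2.imwrite('pics/k1.png',np.vstack([np.hstack(a[:2]),np.hstack(a[2:])])[:600*2])
E
```

```text
(no output)
```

View pics/k1.png

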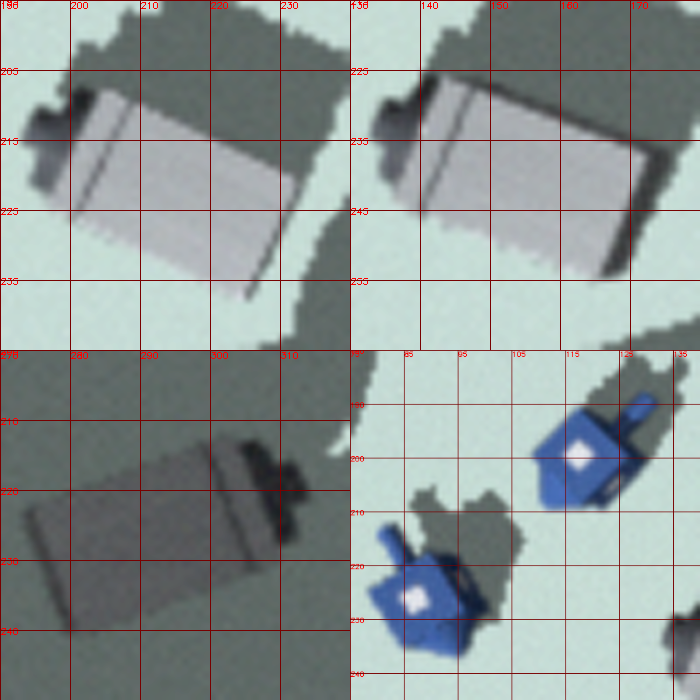

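```bash
python3 - <<'E'
from h import *
s=cv2.imread('pics/scene0.png')
def pick(im,cs,k=7):
    o=[]
    for x,y,w,h in cs:
        c=cv2.resize(im[y:y+h,x:x+w],None,fx=k,fy=k,interpolation=cv2.INTER_CUBIC)
        c=np.clip(c.astype(float)*1.3,0,255).astype(np.uint8)
        for i in range(0,w,10): cv2.putText(c,str(x+i),(i*k,8),0,.3,(0,0,255),1); cv2.line(c,(i*k,0),(i*k,h*k),(0,0,120),1)
        for j in range(0,h,10): cv2.putText(c,str(y+j),(0,j*k+4),0,.3,(0,0,255),1); cv2.line(c,(0,j*k),(w*k,j*k),(0,0,120),1)
        o.append(c)
    return o
a=pick(s,[(280,180,50,50),(335,200,50,50),(220,140,50,50),(350,262,80,50)]) 
a[3]=cv2.resize(a[3],(560,350))[:,:]
z=np.zeros((350,210,3),np.uint8)
cv2.imwrite('pics/k2.png',np.vstack([np.hstack(a[:2]),np.hstack([a[2],a[2][:,:0],a[3][:,:350]])]))
cv2.imwrite('pics/k3.png',a[3])
E
```

```text
(no output)
```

View pics/k2.png

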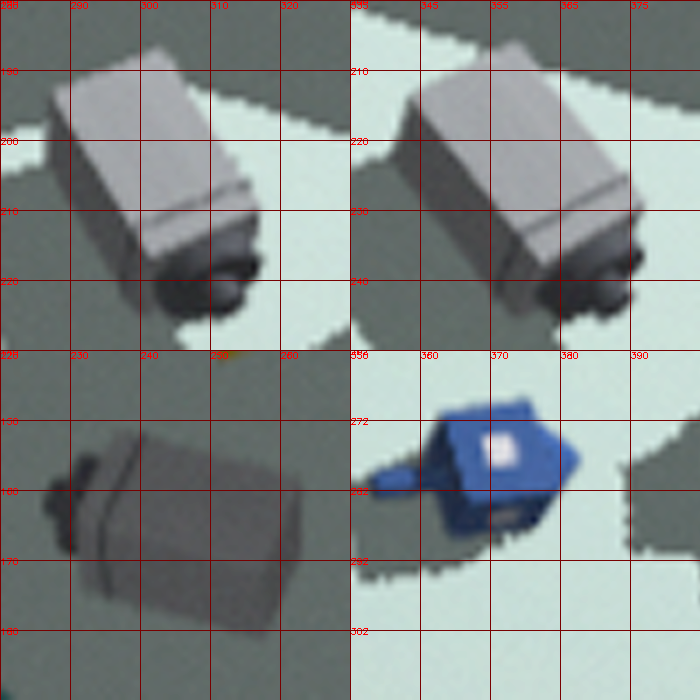

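View pics/k3.png

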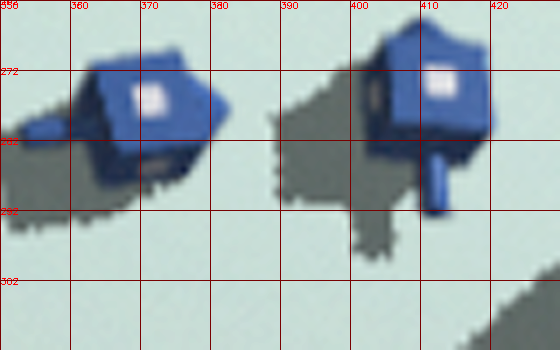

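```bash
cat > fitc.py <<'E'
from h import *
from scipy.optimize import least_squares
def fit(pts,obs,g,cs=(("top",),("scene",))):
    pts=np.array(pts,float)
    def res(v,cams):
        c,s=np.cos(v[2]),np.sin(v[2]); o=[]
        for (p,(n,u)) in zip(pts,obs):
            if n not in cams: continue
            o.append(proj(n,(v[0]+c*p[0]-s*p[1],v[1]+s*p[0]+c*p[1],p[2]))-u)
        return np.concatenate(o)
    for cams in cs:
        if not any(o[0] in cams for o in obs): continue
        r=least_squares(res,g,args=(cams,)); print(cams,r.x.round(4),"deg",np.degrees(r.x[2]).round(1),"rms px",np.sqrt(np.mean(r.fun**2)).round(2))
E
python3 - <<'E'
from fitc import *
# order: lid+left, lid-right, base-right, base-left ; a=+x local, left=+y
L=[(.039,.024,.048),(.039,-.024,.048),(-.039,-.024,.048),(-.039,.024,.048)]
def can(nm,top,scene,g):
    print(nm); fit(L*(2 if scene else 1),[("top",u) for u in top]+[("scene",u) for u in (scene or [])],g)
# lid toward +y (image left): left side (+y local)= -x world (image down)
can("A",[(197.9,224.3),(204.7,207.9),(232.1,220.7),(225.3,237.6)],[(316.9,209.7),(301.4,216.4),(287.9,193.3),(302.9,187.1)],[.45,.1,1.4])
can("B",[(136.4,243.6),(142.4,225.7),(172.6,236.4),(166,254.7)],[(376.9,229.3),(362.4,237.6),(343.9,213.3),(358.6,205.7)],[.4,.2,1.4])
can("C",[(304.7,212.9),(310.,231.1),(280.7,240.3),(273.9,222.9)],None,[.45,-.1,-1.4])
for nm,l,st,ls,ss in(("D1",(117.3,199.5),(130.7,188.9),(371.1,276),(353.1,281)),("D2",(87.1,226.1),(82.1,214),(412.9,273.4),(411.9,292.3))):
    for n,a,b in(("top",l,st),("scene",ls,ss)):
        p=ray(n,*a,.034);q=ray(n,*b,.017);d=(q-p)[:2];print(nm,n,p.round(4),q.round(4),np.linalg.norm(d).round(4),np.degrees(np.arctan2(d[1],d[0])).round(1))
for n,u in(("menorah foot",(387,131)),("votive",(221,98)),("box",(290,101)),("green",(250,272)),("yel1",(320,283)),("yel2",(387,297))): print(n,ray("top",*u,.02).round(3))
for u in((387,66),(438,158),(392,82)): print(ray("top",*u,.17).round(3))
E
```

```text
A
('top',) [0.4554 0.0871 1.1705] deg 67.1 rms px 0.88
('scene',) [0.4618 0.0923 1.1442] deg 65.6 rms px 0.68
B
('top',) [0.4096 0.2323 1.26  ] deg 72.2 rms px 0.46
('scene',) [0.4147 0.2364 1.2198] deg 69.9 rms px 0.54
C
('top',) [ 0.4499 -0.1032 -1.2379] deg -70.9 rms px 0.46
D1 top [0.5071 0.3329 0.034 ] [0.5365 0.3066 0.017 ] 0.0394 -41.7
D1 scene [0.5119 0.3344 0.034 ] [0.5418 0.3081 0.017 ] 0.0398 -41.3
D2 top [0.4395 0.4019 0.034 ] [0.4697 0.4236 0.017 ] 0.0372 35.7
D2 scene [0.4435 0.4044 0.034 ] [0.4766 0.4267 0.017 ] 0.0399 33.9
menorah foot [ 0.708 -0.355  0.02 ]
votive [0.784 0.086 0.02 ]
box [ 0.782 -0.097  0.02 ]
green [ 0.336 -0.002  0.02 ]
yel1 [ 0.313 -0.177  0.02 ]
yel2 [ 0.282 -0.345  0.02 ]
[ 0.817 -0.301  0.17 ]
[ 0.606 -0.41   0.17 ]
[ 0.779 -0.311  0.17 ]
```

```bash
cat >> h.py <<'E'
env_off=0.019
def Rgrasp(az,th):
    a=np.array([np.cos(az),np.sin(az),0]);z=np.array([0,0,1.]);d=-z*np.cos(th)-a*np.sin(th);y=a*np.cos(th)-z*np.sin(th)
    return R.from_matrix(np.column_stack([np.cross(y,d),y,d])),a,d
def Rplace(rho,th):
    r=np.array([np.cos(rho),np.sin(rho),0]);z=np.array([0,0,1.]);d=r*np.cos(th)-z*np.sin(th);y=z*np.cos(th)+r*np.sin(th)
    return R.from_matrix(np.column_stack([np.cross(y,d),y,d])),r,d
def show(name,p,Rt):
    s,r=rel(p,Rt); print(name,"world",np.round(p,3),"| xyz",s.round(4),"| axyz",r.round(3),"deg",np.degrees(np.linalg.norm(r)).round(0))
def st():
    s=status.get_state(); print("t",round(s['clock'],2),"tcp",s['tcp_pos'].round(4),"q",s['joint_pos'].round(3),"F",s['wrist_force'].round(1),"gap",round(s['finger_gap'],4))
E
python3 - <<'E'
from h import *
print(env.grasp_offset)
Rt,a,d=Rgrasp(np.radians(66.5),np.radians(25)); g=np.array([.459,.09,.026])+.015*a
show("far",g+.019*d-.12*d,Rt)
E
```

```text
0.0187
far world [0.482 0.143 0.118] | xyz [-0.4846 -0.4946  0.1139] | axyz [0.194 0.533 2.4  ] deg 141.0
```

>>> carry_out --plan '[{"x": -0.485,"y": -0.495,"z": 0.06,"ax": 0.194,"ay": 0.533,"az": 2.4,"hand": 1},{"x": -0.485,"y": -0.495,"z": 0.06,"ax": 0.194,"ay": 0.533,"az": 2.4,"hand": 1},{"x": -0.485,"y": -0.495,"z": 0.06,"ax": 0.194,"ay": 0.533,"az": 2.4,"hand": 1},{"x": -0.485,"y": -0.495,"z": 0.06,"ax": 0.194,"ay": 0.533,"az": 2.4,"hand": 1},{"x": -0.485,"y": -0.495,"z": 0.06,"ax": 0.194,"ay": 0.533,"az": 2.4,"hand": 1},{"x": -0.485,"y": -0.495,"z": 0.06,"ax": 0.194,"ay": 0.533,"az": 2.4,"hand": 1},{"x": -0.485,"y": -0.495,"z": 0.06,"ax": 0.194,"ay": 0.533,"az": 2.4,"hand": 1},{"x": -0.485,"y": -0.495,"z": 0.06,"ax": 0.194,"ay": 0.533,"az": 2.4,"hand": 1},{"x": -0.485,"y": -0.495,"z": 0.06,"ax": 0.194,"ay": 0.533,"az": 2.4,"hand": 1},{"x": -0.485,"y": -0.495,"z": 0.06,"ax": 0.194,"ay": 0.533,"az": 2.4,"hand": 1},{"x": -0.485,"y": -0.495,"z": 0.06,"ax": 0.194,"ay": 0.533,"az": 2.4,"hand": 1},{"x": -0.485,"y": -0.495,"z": 0.06,"ax": 0.194,"ay": 0.533,"az": 2.4,"hand": 1}]'

```text
clock: 1.1
tcp_pos: [0.3195, -0.2003, 0.1923]
orientation: [0.015, -0.409, 0.904, -0.123]
wrist_force: [-0.0, 0.1, -0.5]
finger_gap: 0.0852
```

```bash
cat > a.py <<'E'
from h import *
Rt,a,d=Rgrasp(np.radians(66.5),np.radians(25)); g=np.array([.459,.09,.026])+.015*a
st(); show("far",g+.019*d-.12*d,Rt); show("in",g+.019*d,Rt)
E
python3 a.py
```

```text
t 1.1 tcp [ 0.3195 -0.2003  0.1923] q [-0.713 -0.248 -0.667  0.914 -0.076  3.14 ] F [-0.   0.1 -0.5] gap 0.0852
far world [0.482 0.143 0.118] | xyz [-0.3687  0.1157  0.0211] | axyz [0.126 0.354 1.203] deg 72.0
in world [0.462 0.096 0.009] | xyz [-0.3287  0.1266  0.1337] | axyz [0.126 0.354 1.203] deg 72.0
```

>>> carry_out --plan '[{"x": -0.3,"y": 0.1,"z": -0.03,"ax": -0.15,"ay": -0.42,"az": -1.43,"hand": 1},{"x": -0.3,"y": 0.1,"z": -0.03,"ax": -0.15,"ay": -0.42,"az": -1.43,"hand": 1},{"x": -0.3,"y": 0.1,"z": -0.03,"ax": -0.15,"ay": -0.42,"az": -1.43,"hand": 1},{"x": -0.3,"y": 0.1,"z": -0.03,"ax": -0.15,"ay": -0.42,"az": -1.43,"hand": 1},{"x": -0.3,"y": 0.1,"z": -0.03,"ax": -0.15,"ay": -0.42,"az": -1.43,"hand": 1},{"x": -0.3,"y": 0.1,"z": -0.03,"ax": -0.15,"ay": -0.42,"az": -1.43,"hand": 1},{"x": -0.3,"y": 0.1,"z": -0.03,"ax": -0.15,"ay": -0.42,"az": -1.43,"hand": 1},{"x": -0.3,"y": 0.1,"z": -0.03,"ax": -0.15,"ay": -0.42,"az": -1.43,"hand": 1},{"x": -0.3,"y": 0.1,"z": -0.03,"ax": -0.15,"ay": -0.42,"az": -1.43,"hand": 1},{"x": -0.3,"y": 0.1,"z": -0.03,"ax": -0.15,"ay": -0.42,"az": -1.43,"hand": 1},{"x": -0.3,"y": 0.1,"z": -0.03,"ax": -0.15,"ay": -0.42,"az": -1.43,"hand": 1},{"x": -0.3,"y": 0.1,"z": -0.03,"ax": -0.15,"ay": -0.42,"az": -1.43,"hand": 1}]'

```text
clock: 2.1
tcp_pos: [0.4409, 0.0929, 0.1755]
orientation: [-0.076, 0.913, -0.399, -0.041]
wrist_force: [0.0, 0.7, -0.3]
finger_gap: 0.0853
```

```bash
python3 a.py
```

```text
t 2.1 tcp [0.4409 0.0929 0.1755] q [-0.087  0.104 -0.369  1.127  0.17   2.306] F [ 0.   0.7 -0.3] gap 0.0853
far world [0.482 0.143 0.118] | xyz [-0.0004 -0.0576  0.0651] | axyz [0.277 0.775 2.638] deg 158.0
in world [0.462 0.096 0.009] | xyz [ 0.0342 -0.      0.1646] | axyz [0.277 0.775 2.638] deg 158.0
```

>>> carry_out --plan '[{"z": -0.02,"ax": -0.15,"ay": -0.42,"az": -1.43,"hand": 1},{"z": -0.02,"ax": -0.15,"ay": -0.42,"az": -1.43,"hand": 1},{"z": -0.02,"ax": -0.15,"ay": -0.42,"az": -1.43,"hand": 1},{"z": -0.02,"ax": -0.15,"ay": -0.42,"az": -1.43,"hand": 1},{"z": -0.02,"ax": -0.15,"ay": -0.42,"az": -1.43,"hand": 1},{"z": -0.02,"ax": -0.15,"ay": -0.42,"az": -1.43,"hand": 1},{"z": -0.02,"ax": -0.15,"ay": -0.42,"az": -1.43,"hand": 1},{"z": -0.02,"ax": -0.15,"ay": -0.42,"az": -1.43,"hand": 1},{"z": -0.02,"ax": -0.15,"ay": -0.42,"az": -1.43,"hand": 1},{"z": -0.02,"ax": -0.15,"ay": -0.42,"az": -1.43,"hand": 1},{"z": -0.02,"ax": -0.15,"ay": -0.42,"az": -1.43,"hand": 1},{"z": -0.02,"ax": -0.15,"ay": -0.42,"az": -1.43,"hand": 1}]'

```text
schema error: expected keys x, y, z, ax, ay, az, hand
```

```bash
python3 a.py
```

```text
t 2.1 tcp [0.4409 0.0929 0.1755] q [-0.087  0.104 -0.369  1.127  0.17   2.306] F [ 0.   0.7 -0.3] gap 0.0853
far world [0.482 0.143 0.118] | xyz [-0.0004 -0.0576  0.0651] | axyz [0.277 0.775 2.638] deg 158.0
in world [0.462 0.096 0.009] | xyz [ 0.0342 -0.      0.1646] | axyz [0.277 0.775 2.638] deg 158.0
```

>>> carry_out --plan '[{"x": 0,"y": 0,"z": -0.02,"ax": -0.15,"ay": -0.42,"az": -1.43,"hand": 1},{"x": 0,"y": 0,"z": -0.02,"ax": -0.15,"ay": -0.42,"az": -1.43,"hand": 1},{"x": 0,"y": 0,"z": -0.02,"ax": -0.15,"ay": -0.42,"az": -1.43,"hand": 1},{"x": 0,"y": 0,"z": -0.02,"ax": -0.15,"ay": -0.42,"az": -1.43,"hand": 1},{"x": 0,"y": 0,"z": -0.02,"ax": -0.15,"ay": -0.42,"az": -1.43,"hand": 1},{"x": 0,"y": 0,"z": -0.02,"ax": -0.15,"ay": -0.42,"az": -1.43,"hand": 1},{"x": 0,"y": 0,"z": -0.02,"ax": -0.15,"ay": -0.42,"az": -1.43,"hand": 1},{"x": 0,"y": 0,"z": -0.02,"ax": -0.15,"ay": -0.42,"az": -1.43,"hand": 1},{"x": 0,"y": 0,"z": -0.02,"ax": -0.15,"ay": -0.42,"az": -1.43,"hand": 1},{"x": 0,"y": 0,"z": -0.02,"ax": -0.15,"ay": -0.42,"az": -1.43,"hand": 1},{"x": 0,"y": 0,"z": -0.02,"ax": -0.15,"ay": -0.42,"az": -1.43,"hand": 1},{"x": 0,"y": 0,"z": -0.02,"ax": -0.15,"ay": -0.42,"az": -1.43,"hand": 1}]'

```text
clock: 3.1
tcp_pos: [0.4412, 0.0893, 0.1947]
orientation: [-0.096, 0.925, 0.319, -0.183]
wrist_force: [-0.4, -0.5, -0.3]
finger_gap: 0.0853
```

```bash
python3 a.py
```

```text
t 3.1 tcp [0.4412 0.0893 0.1947] q [-0.016  0.431  0.036  1.588  0.055  0.88 ] F [-0.4 -0.5 -0.3] gap 0.0853
far world [0.482 0.143 0.118] | xyz [0.0846 0.0036 0.0576] | axyz [-0.204 -0.567 -1.929] deg 116.0
in world [0.462 0.096 0.009] | xyz [0.0709 0.0607 0.1623] | axyz [-0.204 -0.567 -1.929] deg 116.0
```

>>> carry_out --plan '[{"x": 0.04,"y": 0,"z": 0,"ax": -0.15,"ay": -0.42,"az": -1.43,"hand": 1},{"x": 0.04,"y": 0,"z": 0,"ax": -0.15,"ay": -0.42,"az": -1.43,"hand": 1},{"x": 0.04,"y": 0,"z": 0,"ax": -0.15,"ay": -0.42,"az": -1.43,"hand": 1},{"x": 0.04,"y": 0,"z": 0,"ax": -0.15,"ay": -0.42,"az": -1.43,"hand": 1},{"x": 0.04,"y": 0,"z": 0,"ax": -0.15,"ay": -0.42,"az": -1.43,"hand": 1},{"x": 0.04,"y": 0,"z": 0,"ax": -0.15,"ay": -0.42,"az": -1.43,"hand": 1},{"x": 0.04,"y": 0,"z": 0,"ax": -0.15,"ay": -0.42,"az": -1.43,"hand": 1},{"x": 0.04,"y": 0,"z": 0,"ax": -0.15,"ay": -0.42,"az": -1.43,"hand": 1},{"x": 0.04,"y": 0,"z": 0,"ax": -0.15,"ay": -0.42,"az": -1.43,"hand": 1},{"x": 0.04,"y": 0,"z": 0,"ax": -0.15,"ay": -0.42,"az": -1.43,"hand": 1},{"x": 0.04,"y": 0,"z": 0,"ax": -0.15,"ay": -0.42,"az": -1.43,"hand": 1},{"x": 0.04,"y": 0,"z": 0,"ax": -0.15,"ay": -0.42,"az": -1.43,"hand": 1}]'

```text
clock: 4.1
tcp_pos: [0.4703, 0.1144, 0.183]
orientation: [-0.066, 0.441, 0.866, -0.227]
wrist_force: [0.2, 0.4, -0.1]
finger_gap: 0.0853
```

```bash
python3 a.py
```

```text
t 4.1 tcp [0.4703 0.1144 0.183 ] q [ 0.231  0.513  0.119  1.582 -0.257 -0.345] F [ 0.2  0.4 -0.1] gap 0.0853
far world [0.482 0.143 0.118] | xyz [0.0212 0.0525 0.045 ] | axyz [-0.054 -0.148 -0.496] deg 30.0
in world [0.462 0.096 0.009] | xyz [0.0058 0.063  0.1635] | axyz [-0.054 -0.148 -0.496] deg 30.0
```

>>> carry_out --plan '[{"x": 0.021,"y": 0.0525,"z": 0.045,"ax": -0.054,"ay": -0.148,"az": -0.496,"hand": 1},{"x": 0.021,"y": 0.0525,"z": 0.045,"ax": -0.054,"ay": -0.148,"az": -0.496,"hand": 1},{"x": 0.021,"y": 0.0525,"z": 0.045,"ax": -0.054,"ay": -0.148,"az": -0.496,"hand": 1},{"x": 0.021,"y": 0.0525,"z": 0.045,"ax": -0.054,"ay": -0.148,"az": -0.496,"hand": 1},{"x": 0.021,"y": 0.0525,"z": 0.045,"ax": -0.054,"ay": -0.148,"az": -0.496,"hand": 1},{"x": 0.021,"y": 0.0525,"z": 0.045,"ax": -0.054,"ay": -0.148,"az": -0.496,"hand": 1},{"x": 0.021,"y": 0.0525,"z": 0.045,"ax": -0.054,"ay": -0.148,"az": -0.496,"hand": 1}]'

```text
clock: 4.68
tcp_pos: [0.4818, 0.1428, 0.1174]
orientation: [-0.044, 0.199, 0.956, -0.212]
wrist_force: [0.8, 0.6, -0.4]
finger_gap: 0.0853
```

```bash
python3 a.py; python3 - <<'E'
from h import *
p,Rr=pose()
for n in("top","scene"):
    im=grab(n,n+'1'); u=proj(n,p); print(n,u)
    x0,y0=int(u[0])-55,int(u[1])-55
    crop(im,max(x0,0),max(y0,0),110,100,6,n+'1c')
E
```

```text
t 4.68 tcp [0.4818 0.1428 0.1174] q [ 0.317  0.501 -0.042  1.328 -0.321 -0.793] F [ 0.8  0.6 -0.4] gap 0.0853
far world [0.482 0.143 0.118] | xyz [-0.0001  0.0001 -0.0002] | axyz [-0.    -0.    -0.001] deg 0.0
in world [0.462 0.096 0.009] | xyz [-0.0002  0.0002  0.1198] | axyz [-0.    -0.    -0.001] deg 0.0
top [188.7466014  209.28542636]
scene [316.1902055  203.24004048]
```

View pics/top1c.png

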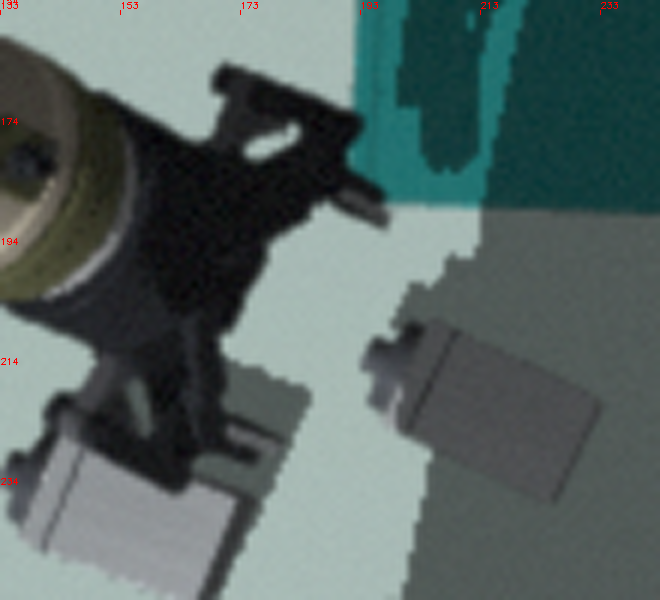

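View pics/scene1c.png

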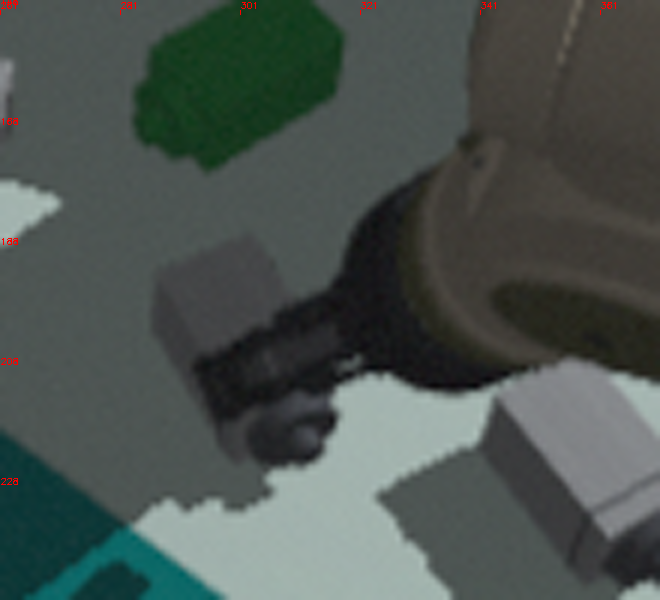

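>>> carry_out --plan '[{"x": 0,"y": 0,"z": 0.03,"ax": 0,"ay": 0,"az": 0,"hand": 1},{"x": 0,"y": 0,"z": 0.06,"ax": 0,"ay": 0,"az": 0,"hand": 1},{"x": 0,"y": 0,"z": 0.085,"ax": 0,"ay": 0,"az": 0,"hand": 1},{"x": 0,"y": 0,"z": 0.105,"ax": 0,"ay": 0,"az": 0,"hand": 1},{"x": 0,"y": 0,"z": 0.12,"ax": 0,"ay": 0,"az": 0,"hand": 1},{"x": 0,"y": 0,"z": 0.12,"ax": 0,"ay": 0,"az": 0,"hand": 1},{"x": 0,"y": 0,"z": 0.12,"ax": 0,"ay": 0,"az": 0,"hand": 1}]'

```text
clock: 5.37
tcp_pos: [0.4616, 0.0956, 0.0083]
orientation: [-0.045, 0.2, 0.955, -0.212]
wrist_force: [0.6, 0.5, 0.2]
finger_gap: 0.0856
```

```bash
python3 a.py; python3 - <<'E'
from h import *
im=grab("top",'top2'); crop(im,140,150,130,110,6,'top2c')
E
```

```text
t 5.37 tcp [0.4616 0.0956 0.0083] q [ 0.247  0.544 -0.277  1.03  -0.341 -0.862] F [0.6 0.5 0.2] gap 0.0856
far world [0.482 0.143 0.118] | xyz [ 0.0004  0.0004 -0.1207] | axyz [-0.001 -0.002 -0.002] deg 0.0
in world [0.462 0.096 0.009] | xyz [ 0.0001  0.0005 -0.0007] | axyz [-0.001 -0.002 -0.002] deg 0.0
```

View pics/top2c.png

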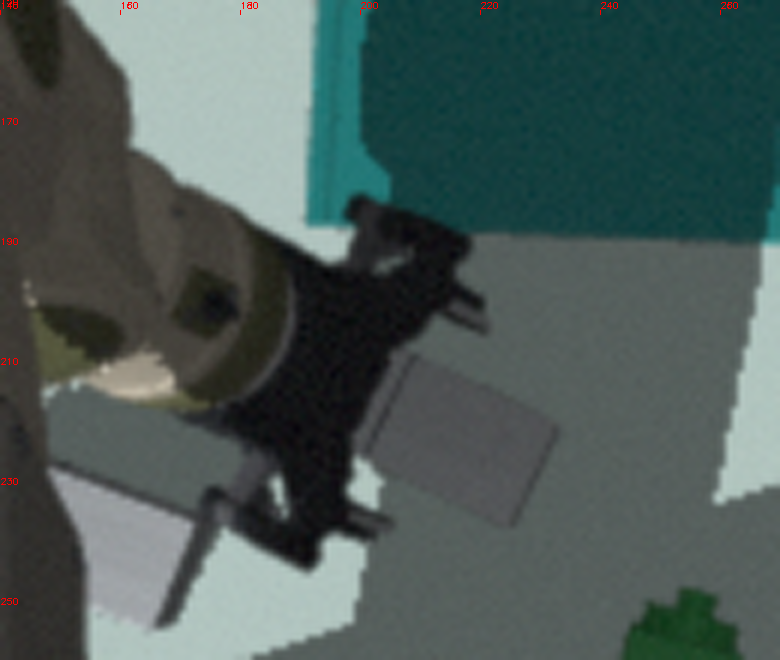

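>>> carry_out --plan '[{"x": 0,"y": 0,"z": 0,"ax": 0,"ay": 0,"az": 0,"hand": 0},{"x": 0,"y": 0,"z": 0,"ax": 0,"ay": 0,"az": 0,"hand": 0},{"x": 0,"y": 0,"z": 0,"ax": 0,"ay": 0,"az": 0,"hand": 0},{"x": 0,"y": 0,"z": 0,"ax": 0,"ay": 0,"az": 0,"hand": 0},{"x": 0,"y": 0,"z": 0,"ax": 0,"ay": 0,"az": 0,"hand": 0},{"x": 0,"y": 0,"z": 0,"ax": 0,"ay": 0,"az": 0,"hand": 0},{"x": 0,"y": 0,"z": 0,"ax": 0,"ay": 0,"az": 0,"hand": 0},{"x": 0,"y": 0,"z": 0,"ax": 0,"ay": 0,"az": 0,"hand": 0}]' --squeeze 70

```text
clock: 6.08
tcp_pos: [0.4636, 0.0967, 0.0101]
orientation: [-0.043, 0.2, 0.956, -0.211]
wrist_force: [0.6, 2.8, 5.4]
finger_gap: 0.0475
```

```bash
cat > p.py <<'E'
import sys
from h import *
x,y,h,th=map(float,sys.argv[1:5])   # grip point target, height above mat surface
rho=np.arctan2(y,x)
if len(sys.argv)>5: rho=np.radians(float(sys.argv[5]))
Rt,r,d=Rplace(rho,np.radians(th)); st()
g=np.array([x,y,.004+h])
for n,dz in(("above",.1),("touch",0.)): show(n,g+[0,0,dz]+.019*d,Rt)
show("retreat",g+.019*d-.12*d,Rt)
p,Rr=pose(); print("lift vector tool for +z .12:",Rr.inv().apply([0,0,.12]).round(4))
E
python3 p.py .61 .03 .054 25
```

```text
t 6.08 tcp [0.4636 0.0967 0.0101] q [ 0.248  0.541 -0.274  1.031 -0.34  -0.862] F [0.6 2.8 5.4] gap 0.0475
above world [0.627 0.031 0.15 ] | xyz [-0.1766 -0.0541 -0.1287] | axyz [-1.39  -0.416  1.147] deg 106.0
touch world [0.627 0.031 0.05 ] | xyz [-0.1764 -0.012  -0.038 ] | axyz [-1.39  -0.416  1.147] deg 106.0
retreat world [0.519 0.026 0.101] | xyz [-0.0791 -0.0773 -0.0638] | axyz [-1.39  -0.416  1.147] deg 106.0
lift vector tool for +z .12: [-0.0003 -0.0505 -0.1088]
```

>>> carry_out --plan '[{"x": 0,"y": -0.02,"z": -0.04,"ax": 0,"ay": 0,"az": 0,"hand": 0},{"x": 0,"y": -0.035,"z": -0.08,"ax": 0,"ay": 0,"az": 0,"hand": 0},{"x": 0,"y": -0.06,"z": -0.13,"ax": 0,"ay": 0,"az": 0,"hand": 0},{"x": 0,"y": -0.06,"z": -0.13,"ax": 0,"ay": 0,"az": 0,"hand": 0},{"x": -0.09,"y": -0.06,"z": -0.13,"ax": -0.6,"ay": -0.18,"az": 0.5,"hand": 0},{"x": -0.09,"y": -0.06,"z": -0.13,"ax": -0.6,"ay": -0.18,"az": 0.5,"hand": 0},{"x": -0.09,"y": -0.06,"z": -0.13,"ax": -0.6,"ay": -0.18,"az": 0.5,"hand": 0},{"x": -0.09,"y": -0.06,"z": -0.13,"ax": -0.6,"ay": -0.18,"az": 0.5,"hand": 0},{"x": -0.09,"y": -0.06,"z": -0.13,"ax": -0.6,"ay": -0.18,"az": 0.5,"hand": 0},{"x": -0.09,"y": -0.06,"z": -0.13,"ax": -0.6,"ay": -0.18,"az": 0.5,"hand": 0},{"x": -0.09,"y": -0.06,"z": -0.13,"ax": -0.6,"ay": -0.18,"az": 0.5,"hand": 0},{"x": -0.09,"y": -0.06,"z": -0.13,"ax": -0.6,"ay": -0.18,"az": 0.5,"hand": 0}]'

```text
clock: 7.08
tcp_pos: [0.5422, 0.0605, 0.1521]
orientation: [0.153, 0.412, 0.897, 0.056]
wrist_force: [-1.1, -0.2, -2.1]
finger_gap: 0.047
```

```bash
python3 p.py .61 .03 .054 25
```

```text
t 7.08 tcp [0.5422 0.0605 0.1521] q [-0.027  0.053 -0.537  0.654 -0.016 -0.739] F [-1.1 -0.2 -2.1] gap 0.047
above world [0.627 0.031 0.15 ] | xyz [-0.0741  0.0414  0.03  ] | axyz [-0.792 -0.233  0.646] deg 60.0
touch world [0.627 0.031 0.05 ] | xyz [-0.0513  0.0187  0.1247] | axyz [-0.792 -0.233  0.646] deg 60.0
retreat world [0.519 0.026 0.101] | xyz [-0.0002 -0.0517  0.042 ] | axyz [-0.792 -0.233  0.646] deg 60.0
lift vector tool for +z .12: [-0.0274  0.0272 -0.1136]
```

>>> carry_out --plan '[{"x": -0.074,"y": 0.041,"z": 0.03,"ax": -0.792,"ay": -0.233,"az": 0.646,"hand": 0},{"x": -0.074,"y": 0.041,"z": 0.03,"ax": -0.792,"ay": -0.233,"az": 0.646,"hand": 0},{"x": -0.074,"y": 0.041,"z": 0.03,"ax": -0.792,"ay": -0.233,"az": 0.646,"hand": 0},{"x": -0.074,"y": 0.041,"z": 0.03,"ax": -0.792,"ay": -0.233,"az": 0.646,"hand": 0},{"x": -0.074,"y": 0.041,"z": 0.03,"ax": -0.792,"ay": -0.233,"az": 0.646,"hand": 0},{"x": -0.074,"y": 0.041,"z": 0.03,"ax": -0.792,"ay": -0.233,"az": 0.646,"hand": 0},{"x": -0.074,"y": 0.041,"z": 0.03,"ax": -0.792,"ay": -0.233,"az": 0.646,"hand": 0},{"x": -0.074,"y": 0.041,"z": 0.03,"ax": -0.792,"ay": -0.233,"az": 0.646,"hand": 0},{"x": -0.074,"y": 0.041,"z": 0.03,"ax": -0.792,"ay": -0.233,"az": 0.646,"hand": 0},{"x": -0.074,"y": 0.041,"z": 0.03,"ax": -0.792,"ay": -0.233,"az": 0.646,"hand": 0},{"x": -0.074,"y": 0.041,"z": 0.03,"ax": -0.792,"ay": -0.233,"az": 0.646,"hand": 0},{"x": -0.074,"y": 0.041,"z": 0.03,"ax": -0.792,"ay": -0.233,"az": 0.646,"hand": 0}]'

```text
clock: 8.08
tcp_pos: [0.6872, 0.0321, 0.1782]
orientation: [0.357, 0.589, 0.62, 0.376]
wrist_force: [0.6, -0.3, -2.1]
finger_gap: 0.0472
```

```bash
python3 p.py .61 .03 .054 25;python3 - <<'E'
from h import *
im=grab("top",'top3'); im2=grab('scene','scene3')
crop(im,180,120,130,90,4,'x');crop(im2,200,130,130,100,4,'y')
a=cv2.imread('pics/x.png');b=cv2.imread('pics/y.png')
cv2.imwrite('pics/xy3.png',np.vstack([a[:300],b[:300]]))
E
```

```text
t 8.08 tcp [0.6872 0.0321 0.1782] q [-0.148  0.172 -1.025 -0.708  0.177 -0.093] F [ 0.6 -0.3 -2.1] gap 0.0472
above world [0.627 0.031 0.15 ] | xyz [ 0.0018 -0.0527 -0.0401] | axyz [-0.044 -0.003  0.001] deg 3.0
touch world [0.627 0.031 0.05 ] | xyz [ 0.0018 -0.1414  0.0061] | axyz [-0.044 -0.003  0.001] deg 3.0
retreat world [0.519 0.026 0.101] | xyz [ 0.0021 -0.1467 -0.1138] | axyz [-0.044 -0.003  0.001] deg 3.0
lift vector tool for +z .12: [ 1.000e-04  1.064e-01 -5.550e-02]
```

View pics/xy3.png

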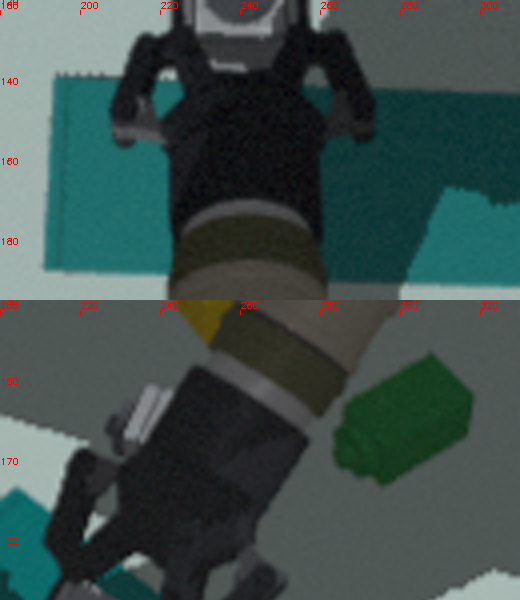

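View pics/scene3.png

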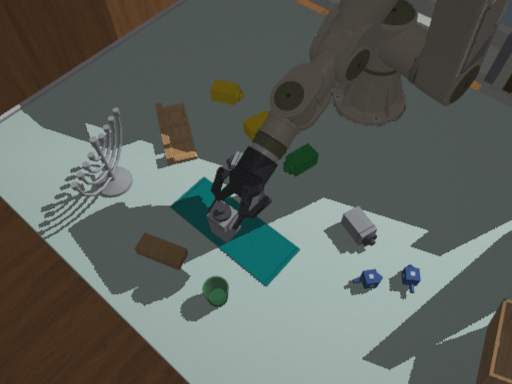

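```bash
cat > kin.py <<'E'
from h import *
from scipy.optimize import least_squares
D=[([-1.2426,.314,.045,1.3036,0,1.431],(.2591,-.5127,.2304)),([-.713,-.248,-.667,.914,-.076,3.14],(.3195,-.2003,.1923)),([-.087,.104,-.369,1.127,.17,2.306],(.4409,.0929,.1755)),([-.016,.431,.036,1.588,.055,.88],(.4412,.0893,.1947)),([.231,.513,.119,1.582,-.257,-.345],(.4703,.1144,.183)),([.317,.501,-.042,1.328,-.321,-.793],(.4818,.1428,.1174)),([.247,.544,-.277,1.03,-.341,-.862],(.4616,.0956,.0083)),([-.027,.053,-.537,.654,-.016,-.739],(.5422,.0605,.1521)),([-.148,.172,-1.025,-.708,.177,-.093],(.6872,.0321,.1782))]
def rot(ax,t): return R.from_rotvec(np.array(ax)*t)
def fk(v,q,sg=-1):
    # sequence: yaw, pitch q2, pitch -q3, pitch q4, yaw' q5, roll q6 ; base dir: x forward
    r0,h,ux,uz,fx,fz,w,t=v
    A=rot([0,0,1],q[0]); p=A.apply([r0,0,h])
    B=A*rot([0,1,0],q[1]); p=p+B.apply([ux,0,uz])
    C=B*rot([0,1,0],-q[2]); p=p+C.apply([fx,0,fz])
    E=C*rot([0,1,0],q[3]); p=p+E.apply([w,0,0])
    F=E*rot([0,0,1],sg*q[4]); p=p+F.apply([t,0,0])
    G=F*rot([1,0,0],q[5])
    # tool frame: z=x_link, y at q6=0 -> up (z_link), x = y x z
    return p,G*R.from_matrix(np.column_stack([[0,-1,0],[0,0,1],[1,0,0]]))
def fitk():
    best=None
    for sg in(1,-1):
        f=lambda v:np.concatenate([fk(v,q,sg)[0]-np.array(p) for q,p in D]+[1e-4*(v-.1)])
        r=least_squares(f,[0,.2,0,.3,.3,0,.1,.2]); 
        if best is None or r.cost<best[0]: best=(r.cost,sg,r.x,r.fun)
    return best
if __name__=="__main__":
    c,sg,v,fun=fitk(); print(sg,v.round(4),(fun[:27].reshape(-1,3)*1000).round(1))
    s=status.get_state(); p,Rr=pose(); P,RR=fk(v,s['joint_pos'],sg); print(P,p,(Rr.inv()*RR).as_rotvec())
E
python3 kin.py
```

```text
Traceback (most recent call last):
  File "kin.py", line 24, in <module>
    c,sg,v,fun=fitk(); print(sg,v.round(4),(fun[:27].reshape(-1,3)*1000).round(1))
               ~~~~^^
  File "kin.py", line 20, in fitk
    r=least_squares(f,[0,.2,0,.3,.3,0,.1,.2]);
  File "kin.py", line 19, in <lambda>
    f=lambda v:np.concatenate([fk(v,q,sg)[0]-np.array(p) for q,p in D]+[1e-4*(v-.1)])
                               ~~^^^^^^^^
  File "kin.py", line 15, in fk
    return p,G*R.from_matrix(np.column_stack([[0,-1,0],[0,0,1],[1,0,0]]))
               ~~~~~~~~~~~~~^^^^^^^^^^^^^^^^^^^^^^^^^^^^^^^^^^^^^^^^^^^^^
  File "scipy/spatial/transform/_rotation.pyx", line 1143, in scipy.spatial.transform._rotation.Rotation.from_matrix
ValueError: Non-positive determinant (left-handed or null coordinate frame) in rotation matrix 0: [[ 0.  0.  1.]
 [-1.  0.  0.]
 [ 0.  1.  0.]].
```

```bash
sed -i 's/\[\[0,-1,0\],/[[0,1,0],/' kin.py; python3 kin.py
```

```text
1 [ 0.0147  0.2282 -0.006   0.5122  0.4006  0.0561  0.2711  0.1621] [[ -76.2  -24.5    1.2]
 [ -44.8  -53.5   -1.4]
 [  -8.6 -103.1   -0.5]
 [   0.   -87.4    2.3]
 [   9.9  -43.8   -0.8]
 [  10.9  -35.    -2. ]
 [   8.8  -32.9   -1. ]
 [  -3.5  -77.6    1.4]
 [ -15.3 -103.4    0.9]]
[ 0.67158325 -0.07128866  0.17964346] [0.68674956 0.03197754 0.17884726] [ 1.11022302e-16 -1.11022302e-16  5.55111512e-17]
```

```bash
sed -i 's/r0,h,ux,uz,fx,fz,w,t=v/r0,h,ux,uz,fx,fz,w,t,s=v/; s/A.apply(\[r0,0,h\])/A.apply([r0,s,h])/; s/\[0,.2,0,.3,.3,0,.1,.2\]/[0,.2,0,.3,.3,0,.1,.2,0]/' kin.py
cat >> kin.py <<'E'
LO=np.array([-2.76,-.86,-1.03,-2.2,-1.47,-3.14]);HI=np.array([2.76,1.69,1.26,2.34,1.5,3.14])
_c,SG,V,_f=fitk()
def ik(p,Rt,q0=None):
    q0=status.get_state()['joint_pos'] if q0 is None else np.array(q0)
    f=lambda q:(lambda P,RR:np.concatenate([(P-p)*10,(Rt.inv()*RR).as_rotvec()]))(*fk(V,q,SG))
    best=None
    for k in range(4):
        g=np.clip(q0+(np.random.default_rng(k).normal(0,.4,6) if k else 0),LO+.01,HI-.01)
        r=least_squares(f,g,bounds=(LO,HI)); 
        if best is None or r.cost<best.cost: best=r
    P,RR=fk(V,best.x,SG)
    return best.x,np.linalg.norm(P-p),np.linalg.norm((Rt.inv()*RR).as_rotvec())
E
python3 kin.py
cat > chk.py <<'E'
from kin import *
for th in(25,35,45,55,65):
    for x,y in((.61,.03),(.63,.03)):
      for dz in(0,.06,.1):
        Rt,r,d=Rplace(np.arctan2(y,x),np.radians(th)); g=np.array([x,y,.058+dz])+.019*d
        q,e,w=ik(g,Rt); print(th,x,dz,q.round(2),"err mm",(e*1000).round(1),"rot",w.round(3))
E
python3 chk.py
```

```text
1 [ 2.000e-04  2.331e-01 -1.000e-04  5.185e-01  4.094e-01  5.560e-02
  1.408e-01  2.999e-01  8.010e-02] [[ 0.1  0.  -0.1]
 [ 0.1 -0.3  0.1]
 [-0.3 -0.   0.1]
 [-0.1  0.2 -0.1]
 [ 0.   0.2  0.1]
 [ 0.2  0.   0.2]
 [ 0.1 -0.1 -0.2]
 [-0.3  0.2 -0.2]
 [-0.  -0.2  0.1]]
[0.68687709 0.03198408 0.17886405] [0.68674956 0.03197754 0.17884726] [ 1.11022302e-16 -1.11022302e-16  5.55111512e-17]
25 0.61 0 [-0.17  0.28 -1.03 -0.56  0.2  -0.16] err mm 7.6 rot 0.302
25 0.61 0.06 [-0.17  0.14 -1.03 -0.48  0.19 -0.14] err mm 5.9 rot 0.243
25 0.61 0.1 [-0.17  0.06 -1.03 -0.44  0.19 -0.13] err mm 4.7 rot 0.196
25 0.63 0 [-0.16  0.33 -1.03 -0.66  0.19 -0.14] err mm 6.8 rot 0.255
25 0.63 0.06 [-0.16  0.19 -1.03 -0.57  0.18 -0.13] err mm 5.1 rot 0.201
25 0.63 0.1 [-0.16  0.11 -1.03 -0.54  0.18 -0.12] err mm 3.9 rot 0.157
35 0.61 0 [-0.16  0.28 -1.03 -0.54  0.16 -0.14] err mm 3.6 rot 0.145
35 0.61 0.06 [-0.16  0.14 -1.03 -0.46  0.17 -0.13] err mm 2.1 rot 0.086
35 0.61 0.1 [-0.16  0.05 -1.03 -0.42  0.17 -0.13] err mm 0.9 rot 0.038
35 0.63 0 [-0.15  0.33 -1.03 -0.64  0.16 -0.13] err mm 2.6 rot 0.099
35 0.63 
[... 668 characters left out ...]
m 0.0 rot 0.0
55 0.61 0.1 [-0.13  0.06 -0.71  0.19  0.1  -0.15] err mm 0.0 rot 0.0
55 0.63 0 [-0.12  0.26 -0.8  -0.09  0.1  -0.14] err mm 0.0 rot 0.0
55 0.63 0.06 [-0.12  0.16 -0.73  0.08  0.1  -0.14] err mm 0.0 rot 0.0
55 0.63 0.1 [-0.12  0.1  -0.67  0.2   0.1  -0.14] err mm 0.0 rot 0.0
65 0.61 0 [-0.11  0.26 -0.66  0.22  0.07 -0.15] err mm 0.0 rot 0.0
65 0.61 0.06 [-0.11  0.18 -0.58  0.38  0.07 -0.15] err mm 0.0 rot 0.0
65 0.61 0.1 [-0.11  0.13 -0.53  0.48  0.07 -0.15] err mm 0.0 rot 0.0
65 0.63 0 [-0.11  0.3  -0.61  0.23  0.07 -0.14] err mm 0.0 rot 0.0
65 0.63 0.06 [-0.11  0.21 -0.54  0.39  0.07 -0.14] err mm 0.0 rot 0.0
65 0.63 0.1 [-0.11  0.17 -0.48  0.49  0.07 -0.14] err mm 0.0 rot 0.0
```

```bash
cat > chk2.py <<'E'
from kin import *
import sys
th=float(sys.argv[1]); h=float(sys.argv[2])
for x,y in [tuple(map(float,a.split(','))) for a in sys.argv[3:]]:
  for rd in range(-120,121,15):
    o=[]
    for dz in(0,.08):
        Rt,r,d=Rplace(np.radians(rd),np.radians(th)); g=np.array([x,y,.004+h+dz])+.019*d
        o.append(ik(g,Rt))
    if max(k[1] for k in o)<.0015: print(x,y,rd,[k[0].round(2).tolist() for k in o])
E
python3 chk2.py 25 .054 .61,.03 .61,.1 .61,-.1
```

```text
0.61 0.03 -120 [[0.22, 1.28, 0.84, 2.1, -0.73, 2.71], [0.22, 1.21, 0.88, 2.21, -0.73, 2.71]]
0.61 0.03 -105 [[0.28, 1.11, 0.49, 1.78, -0.89, 2.53], [0.28, 1.03, 0.53, 1.9, -0.89, 2.53]]
0.61 0.03 -90 [[0.32, 0.93, 0.15, 1.38, -1.04, 2.23], [0.32, 0.84, 0.19, 1.51, -1.04, 2.23]]
0.61 0.03 -75 [[0.34, 0.73, -0.23, 0.77, -1.13, 1.75], [0.34, 0.63, -0.18, 0.92, -1.13, 1.75]]
0.61 0.03 -60 [[0.33, 0.58, -0.62, -0.02, -1.1, 1.14], [0.33, 0.44, -0.57, 0.17, -1.1, 1.14]]
0.61 0.03 -45 [[0.29, 0.55, -0.91, -0.69, -0.92, 0.66], [0.29, 0.35, -0.87, -0.45, -0.92, 0.66]]
0.61 0.03 45 [[-0.51, 0.49, -0.89, -0.33, 1.06, -0.99], [-0.51, 0.31, -0.83, -0.09, 1.06, -0.99]]
0.61 0.03 60 [[-0.53, 0.59, -0.54, 0.46, 1.13, -1.59], [-0.53, 0.46, -0.49, 0.64, 1.13, -1.59]]
0.61 0.03 75 [[-0.52, 0.78, -0.17, 1.11, 1.07, -2.12], [-0.52, 0.67, -0.13, 1.26, 1.07, -2.12]]
0.61 0.03 90 [[-0.48, 0.95, 0.14, 1.54, 0.94, -2.46], [-0.48, 0.86, 0.17, 1.66, 0.94, -2.46]]
0.61 0.03 105 [[-0.42, 1.1, 0.43, 1.84, 0.78, -2.66], [-0.42, 1.01, 0.46, 1.96, 0.78, -2.66]]
0.61 0.03 120 [[-0.36, 1.25, 0.75, 2.1, 0.61, -2.81], [-0
[... 1668 characters left out ...]
], [0.08, 0.37, -0.81, -0.34, -0.96, 0.73]]
0.61 -0.1 -45 [[0.01, 0.56, -1.03, -0.97, -0.72, 0.43], [-0.0, 0.34, -1.02, -0.77, -0.7, 0.4]]
0.61 -0.1 30 [[-0.71, 0.5, -0.93, -0.48, 1.02, -0.87], [-0.71, 0.3, -0.88, -0.23, 1.02, -0.87]]
0.61 -0.1 45 [[-0.73, 0.57, -0.6, 0.3, 1.13, -1.45], [-0.73, 0.43, -0.55, 0.49, 1.13, -1.45]]
0.61 -0.1 60 [[-0.72, 0.75, -0.22, 1.0, 1.09, -2.02], [-0.72, 0.64, -0.18, 1.15, 1.09, -2.02]]
0.61 -0.1 75 [[-0.69, 0.93, 0.1, 1.47, 0.97, -2.4], [-0.69, 0.83, 0.14, 1.6, 0.97, -2.4]]
0.61 -0.1 90 [[-0.64, 1.08, 0.41, 1.8, 0.81, -2.63], [-0.64, 1.0, 0.44, 1.92, 0.81, -2.63]]
0.61 -0.1 105 [[-0.58, 1.24, 0.73, 2.07, 0.65, -2.78], [-0.58, 1.16, 0.76, 2.18, 0.65, -2.78]]
```

```bash
python3 p.py .61 -.11 .054 25 -70; python3 - <<'E'
from kin import *
for rd in(-20,-40,-60,-70):
    Rt,r,d=Rplace(np.radians(rd),np.radians(25)); print(rd,*[k for k in ik(np.array([.62,-.06,.18])+.019*d,Rt)])
E
```

```text
t 8.18 tcp [0.6867 0.032  0.1788] q [-0.148  0.171 -1.026 -0.709  0.177 -0.093] F [-1.4  0.1 -3. ] gap 0.047
above world [ 0.616 -0.126  0.15 ] | xyz [-0.1543 -0.062  -0.0568] | axyz [-0.038 -1.143  0.563] deg 73.0
touch world [ 0.616 -0.126  0.05 ] | xyz [-0.1544 -0.1507 -0.0106] | axyz [-0.038 -1.143  0.563] deg 73.0
retreat world [ 0.579 -0.024  0.101] | xyz [-0.0503 -0.1205 -0.0622] | axyz [-0.038 -1.143  0.563] deg 73.0
lift vector tool for +z .12: [ 1.000e-04  1.065e-01 -5.540e-02]
-20 [-0.11707896  0.09556139 -1.03       -0.56395817 -0.23758827  0.12500668] 0.0028734404574388673 0.11528374624873547
-40 [ 0.05518942  0.22519976 -0.98747408 -0.6438683  -0.66870888  0.3773468 ] 7.850462293418876e-17 3.925231146709438e-17
-60 [ 0.15979626  0.31357069 -0.69096219 -0.08555697 -1.01029823  0.83746651] 4.449557262054371e-16 1.4645011895926324e-15
-70 [ 0.1816063   0.40421249 -0.47058274  0.3527118  -1.10536886  1.19029944] 2.242025235105681e-16 5.344412482348078e-16
```

>>> carry_out --plan '[{"x": -0.154,"y": -0.035,"z": -0.07,"ax": -0.038,"ay": -1.143,"az": 0.563,"hand": 0},{"x": -0.154,"y": -0.035,"z": -0.07,"ax": -0.038,"ay": -1.143,"az": 0.563,"hand": 0},{"x": -0.154,"y": -0.035,"z": -0.07,"ax": -0.038,"ay": -1.143,"az": 0.563,"hand": 0},{"x": -0.154,"y": -0.035,"z": -0.07,"ax": -0.038,"ay": -1.143,"az": 0.563,"hand": 0},{"x": -0.154,"y": -0.035,"z": -0.07,"ax": -0.038,"ay": -1.143,"az": 0.563,"hand": 0},{"x": -0.154,"y": -0.035,"z": -0.07,"ax": -0.038,"ay": -1.143,"az": 0.563,"hand": 0},{"x": -0.154,"y": -0.035,"z": -0.07,"ax": -0.038,"ay": -1.143,"az": 0.563,"hand": 0},{"x": -0.154,"y": -0.035,"z": -0.07,"ax": -0.038,"ay": -1.143,"az": 0.563,"hand": 0},{"x": -0.154,"y": -0.035,"z": -0.07,"ax": -0.038,"ay": -1.143,"az": 0.563,"hand": 0},{"x": -0.154,"y": -0.035,"z": -0.07,"ax": -0.038,"ay": -1.143,"az": 0.563,"hand": 0},{"x": -0.154,"y": -0.035,"z": -0.07,"ax": -0.038,"ay": -1.143,"az": 0.563,"hand": 0},{"x": -0.154,"y": -0.035,"z": -0.07,"ax": -0.038,"ay": -1.143,"az": 0.563,"hand": 0}]'

```text
clock: 9.18
tcp_pos: [0.6191, -0.1247, 0.1809]
orientation: [0.529, 0.831, 0.146, 0.094]
wrist_force: [0.6, -0.2, -1.5]
finger_gap: 0.0474
```

```bash
python3 p.py .61 -.11 .054 25 -70;python3 - <<'E'
from h import *
im=grab("top",'top4'); im2=grab('scene','scene4')
crop(im,180,120,150,90,4,'x');crop(im2,160,130,150,100,4,'y')
a=cv2.imread('pics/x.png');b=cv2.imread('pics/y.png')
cv2.imwrite('pics/xy4.png',np.vstack([a[:300],b[:300]]))
E
```

```text
t 9.18 tcp [ 0.6191 -0.1247  0.1809] q [ 0.096  0.344 -0.568  0.165 -1.07   1.021] F [ 0.6 -0.2 -1.5] gap 0.0474
above world [ 0.616 -0.126  0.15 ] | xyz [-0.0035 -0.0279  0.0133] | axyz [-0. -0. -0.] deg 0.0
touch world [ 0.616 -0.126  0.05 ] | xyz [-0.0035 -0.1185  0.0556] | axyz [-0. -0. -0.] deg 0.0
retreat world [ 0.579 -0.024  0.101] | xyz [-0.0035 -0.1186 -0.0644] | axyz [-0. -0. -0.] deg 0.0
lift vector tool for +z .12: [ 1.000e-04  1.087e-01 -5.070e-02]
```

View pics/xy4.png

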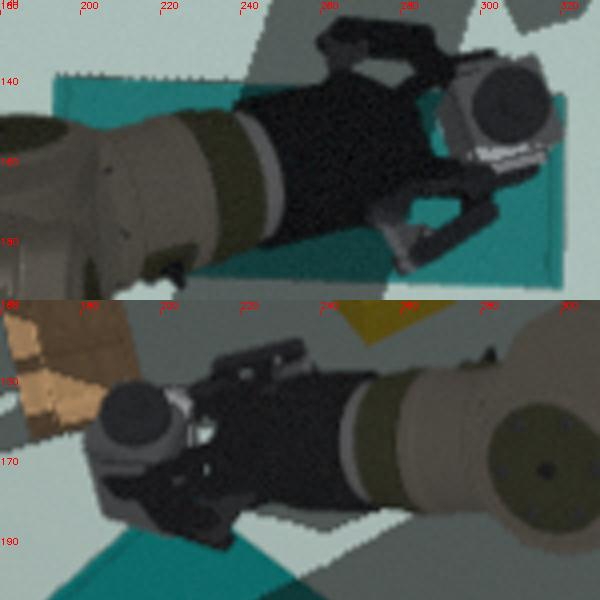

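>>> carry_out --plan '[{"x": 0,"y": -0.03,"z": 0.014,"ax": 0,"ay": 0,"az": 0,"hand": 0},{"x": 0,"y": -0.06,"z": 0.028,"ax": 0,"ay": 0,"az": 0,"hand": 0},{"x": 0,"y": -0.09,"z": 0.042,"ax": 0,"ay": 0,"az": 0,"hand": 0},{"x": 0,"y": -0.106,"z": 0.05,"ax": 0,"ay": 0,"az": 0,"hand": 0},{"x": 0,"y": -0.106,"z": 0.05,"ax": 0,"ay": 0,"az": 0,"hand": 0},{"x": 0,"y": -0.106,"z": 0.05,"ax": 0,"ay": 0,"az": 0,"hand": 0}]'

```text
clock: 9.78
tcp_pos: [0.6157, -0.1266, 0.0621]
orientation: [0.529, 0.831, 0.148, 0.093]
wrist_force: [1.2, 0.6, -1.3]
finger_gap: 0.0475
```

```bash
python3 p.py .61 -.11 .054 25 -70;python3 - <<'E'
from h import *
im=grab("top",'top4'); im2=grab('scene','scene4')
crop(im,250,110,100,90,6,'x');crop(im2,140,140,100,100,6,'y')
a=cv2.imread('pics/x.png');b=cv2.imread('pics/y.png')
cv2.imwrite('pics/xy4.png',cv2.resize(np.vstack([a,b]),None,fx=.7,fy=.7)[:800])
E
```

```text
t 9.78 tcp [ 0.6157 -0.1266  0.0621] q [ 0.093  0.545 -0.665 -0.138 -1.067  1.013] F [ 1.2  0.6 -1.3] gap 0.0475
above world [ 0.616 -0.126  0.15 ] | xyz [ 0.0001  0.0795 -0.0376] | axyz [-0.001 -0.     0.003] deg 0.0
touch world [ 0.616 -0.126  0.05 ] | xyz [ 0.0003 -0.0111  0.0048] | axyz [-0.001 -0.     0.003] deg 0.0
retreat world [ 0.579 -0.024  0.101] | xyz [ 0.0004 -0.0113 -0.1152] | axyz [-0.001 -0.     0.003] deg 0.0
lift vector tool for +z .12: [-0.0003  0.1087 -0.0509]
```

View pics/xy4.png

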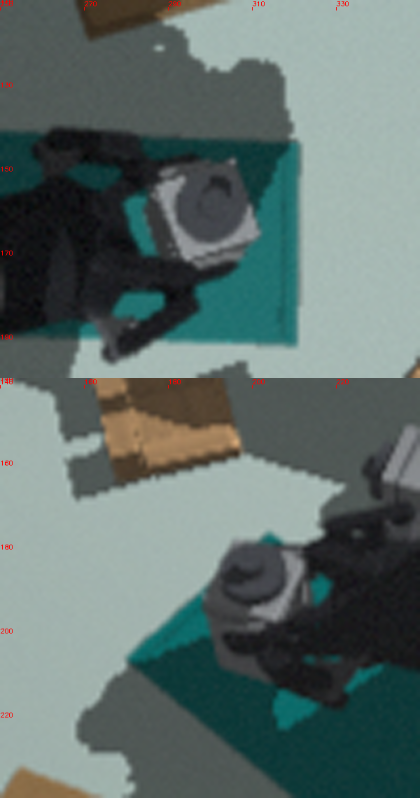

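>>> carry_out --plan '[{"x": 0,"y": -0.0045,"z": 0.002,"ax": 0,"ay": 0,"az": 0,"hand": 0},{"x": 0,"y": -0.0072,"z": 0.0034,"ax": 0,"ay": 0,"az": 0,"hand": 0},{"x": 0,"y": -0.009,"z": 0.0042,"ax": 0,"ay": 0,"az": 0,"hand": 0},{"x": 0,"y": -0.009,"z": 0.0042,"ax": 0,"ay": 0,"az": 0,"hand": 0}]'

```text
clock: 10.22
tcp_pos: [0.618, -0.1262, 0.0549]
orientation: [0.529, 0.831, 0.146, 0.095]
wrist_force: [-0.2, 0.6, -2.0]
finger_gap: 0.0474
```

>>> carry_out --plan '[{"x": 0,"y": -0.0018,"z": 0.0008,"ax": 0,"ay": 0,"az": 0,"hand": 0},{"x": 0,"y": -0.0036,"z": 0.0017,"ax": 0,"ay": 0,"az": 0,"hand": 0},{"x": 0,"y": -0.005,"z": 0.0025,"ax": 0,"ay": 0,"az": 0,"hand": 0},{"x": 0,"y": -0.005,"z": 0.0025,"ax": 0,"ay": 0,"az": 0,"hand": 0}]'

```text
clock: 10.55
tcp_pos: [0.6189, -0.1268, 0.054]
orientation: [0.533, 0.828, 0.144, 0.096]
wrist_force: [-8.0, 4.9, 18.4]
finger_gap: 0.0475
```

>>> carry_out --plan '[{"x": 0,"y": 0,"z": 0,"ax": 0,"ay": 0,"az": 0,"hand": 0},{"x": 0,"y": 0,"z": 0,"ax": 0,"ay": 0,"az": 0,"hand": 0.62},{"x": 0,"y": 0,"z": 0,"ax": 0,"ay": 0,"az": 0,"hand": 0.75},{"x": 0,"y": 0,"z": 0,"ax": 0,"ay": 0,"az": 0,"hand": 0.75},{"x": 0,"y": 0,"z": 0,"ax": 0,"ay": 0,"az": 0,"hand": 0.75}]'

```text
clock: 10.97
tcp_pos: [0.6188, -0.1269, 0.0537]
orientation: [0.533, 0.828, 0.144, 0.096]
wrist_force: [-0.1, 0.2, 0.3]
finger_gap: 0.0641
```

```bash
python3 - <<'E'
from h import *
st()
im=grab("top",'top5'); im2=grab('scene','scene5')
crop(im,250,110,100,90,6,'x');crop(im2,140,140,100,100,6,'y')
a=cv2.imread('pics/x.png');b=cv2.imread('pics/y.png')
cv2.imwrite('pics/xy5.png',cv2.resize(np.vstack([a,b]),None,fx=.7,fy=.7)[:800])
E
```

```text
t 10.97 tcp [ 0.6188 -0.1269  0.0537] q [ 0.094  0.57  -0.667 -0.175 -1.076  1.011] F [-0.1  0.2  0.3] gap 0.0641
```

View pics/xy5.png

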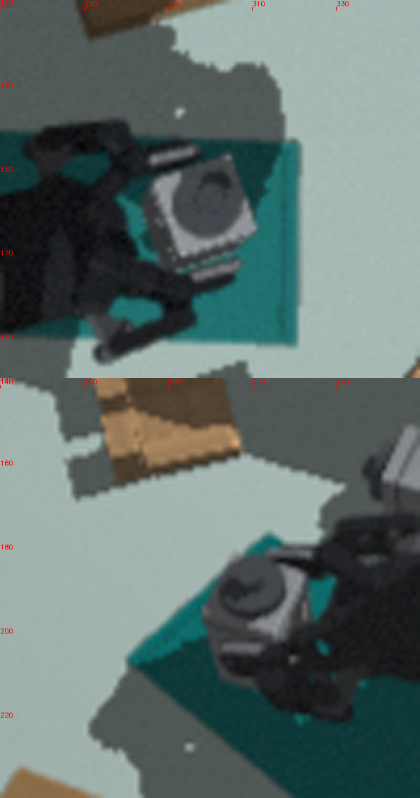

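>>> carry_out --plan '[{"x": 0,"y": 0,"z": -0.03,"ax": 0,"ay": 0,"az": 0,"hand": 0.75},{"x": 0,"y": 0,"z": -0.06,"ax": 0,"ay": 0,"az": 0,"hand": 0.75},{"x": 0,"y": 0,"z": -0.09,"ax": 0,"ay": 0,"az": 0,"hand": 0.75},{"x": 0,"y": 0,"z": -0.12,"ax": 0,"ay": 0,"az": 0,"hand": 1},{"x": 0,"y": 0.04,"z": -0.15,"ax": 0,"ay": 0,"az": 0,"hand": 1},{"x": 0,"y": 0.08,"z": -0.15,"ax": 0,"ay": 0,"az": 0,"hand": 1},{"x": 0,"y": 0.1,"z": -0.15,"ax": 0,"ay": 0,"az": 0,"hand": 1},{"x": 0,"y": 0.1,"z": -0.15,"ax": 0,"ay": 0,"az": 0,"hand": 1}]'

```text
clock: 11.73
tcp_pos: [0.5886, -0.0377, 0.2132]
orientation: [0.533, 0.828, 0.141, 0.1]
wrist_force: [0.5, 0.2, 1.2]
finger_gap: 0.0852
```

```bash
cat > g.py <<'E'
import sys
from kin import *
x,y,az,th,g0=map(float,sys.argv[1:6]); gz=float(sys.argv[6]) if len(sys.argv)>6 else .028
Rt,a,d=Rgrasp(np.radians(az),np.radians(th)); g=np.array([x,y,gz])+g0*a
st()
for n,b in(("far",.12),("in",0.)):
    p=g+.019*d-b*d; show(n,p,Rt); print(*ik(p,Rt))
E
python3 g.py .453 -.101 -71 25 .013; python3 - <<'E'
from h import *
im=grab("top",'top6'); im2=grab('scene','scene6')
E
```

```text
t 11.73 tcp [ 0.5886 -0.0377  0.2132] q [ 0.268  0.346 -0.427  0.609 -1.138  1.381] F [0.5 0.2 1.2] gap 0.0852
far world [ 0.471 -0.154  0.12 ] | xyz [-0.1514 -0.0548  0.1004] | axyz [ 1.582 -0.023  0.011] deg 91.0
[-0.62859917  0.49683042 -0.05176051  1.3871442   0.24474271  0.56520523] 1.3383253895372864e-16 4.0455149926230837e-16
in world [ 0.455 -0.106  0.011] | xyz [-0.1524 -0.1748  0.099 ] | axyz [ 1.582 -0.023  0.011] deg 91.0
[-0.57439445  0.54321014 -0.27932584  1.10000417  0.26375796  0.61765253] 4.040230189592799e-16 5.019924379271652e-15
```

View pics/top6.png

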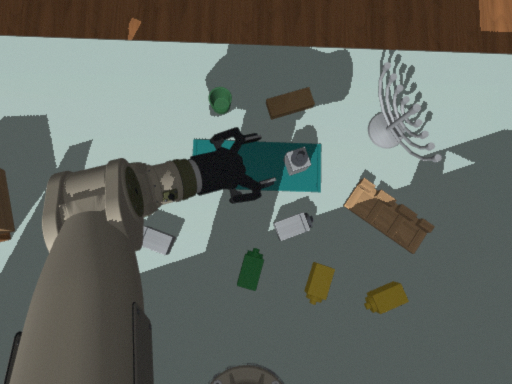

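View pics/scene6.png

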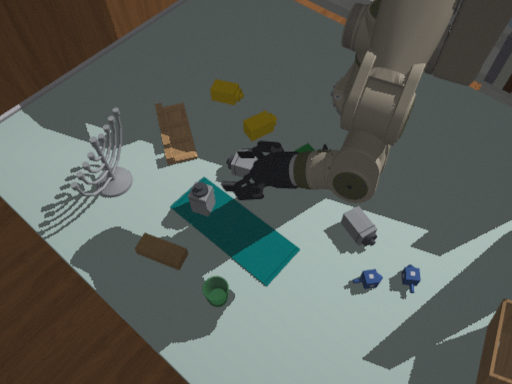

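>>> carry_out --plan '[{"x": -0.151,"y": 0.018,"z": 0.066,"ax": 0.79,"ay": -0.01,"az": 0.005,"hand": 1},{"x": -0.151,"y": 0.018,"z": 0.066,"ax": 0.79,"ay": -0.01,"az": 0.005,"hand": 1},{"x": -0.151,"y": 0.018,"z": 0.066,"ax": 0.79,"ay": -0.01,"az": 0.005,"hand": 1},{"x": -0.151,"y": 0.018,"z": 0.066,"ax": 0.79,"ay": -0.01,"az": 0.005,"hand": 1},{"x": -0.151,"y": 0.018,"z": 0.066,"ax": 0.79,"ay": -0.01,"az": 0.005,"hand": 1},{"x": -0.151,"y": 0.018,"z": 0.066,"ax": 0.79,"ay": -0.01,"az": 0.005,"hand": 1},{"x": -0.151,"y": -0.055,"z": 0.1,"ax": 1.582,"ay": -0.023,"az": 0.011,"hand": 1},{"x": -0.151,"y": -0.055,"z": 0.1,"ax": 1.582,"ay": -0.023,"az": 0.011,"hand": 1},{"x": -0.151,"y": -0.055,"z": 0.1,"ax": 1.582,"ay": -0.023,"az": 0.011,"hand": 1},{"x": -0.151,"y": -0.055,"z": 0.1,"ax": 1.582,"ay": -0.023,"az": 0.011,"hand": 1},{"x": -0.151,"y": -0.055,"z": 0.1,"ax": 1.582,"ay": -0.023,"az": 0.011,"hand": 1},{"x": -0.151,"y": -0.055,"z": 0.1,"ax": 1.582,"ay": -0.023,"az": 0.011,"hand": 1}]'

```text
clock: 12.83
tcp_pos: [0.4674, -0.153, 0.1143]
orientation: [-0.178, 0.97, 0.161, -0.033]
wrist_force: [0.1, 0.3, -0.4]
finger_gap: 0.0854
```

```bash
python3 g.py .453 -.101 -71 25 .013; python3 - <<'E'
from h import *
im=grab("top",'top7'); crop(im,240,150,120,100,6,'top7c')
E
```

```text
t 12.83 tcp [ 0.4674 -0.153   0.1143] q [-0.608  0.448 -0.116  1.31   0.206  0.602] F [ 0.1  0.3 -0.4] gap 0.0854
far world [ 0.471 -0.154  0.12 ] | xyz [ 0.0032 -0.0002 -0.0056] | axyz [ 0.072  0.006 -0.004] deg 4.0
[-0.62859917  0.49683042 -0.05176051  1.3871442   0.24474271  0.56520523] 2.0946161247158968e-14 5.025134906238073e-13
in world [ 0.455 -0.106  0.011] | xyz [ 0.004  -0.0088  0.1141] | axyz [ 0.072  0.006 -0.004] deg 4.0
[-0.57439445  0.54321014 -0.27932584  1.10000417  0.26375796  0.61765253] 7.258444553410054e-16 7.037627760703474e-15
```

View pics/top7c.png

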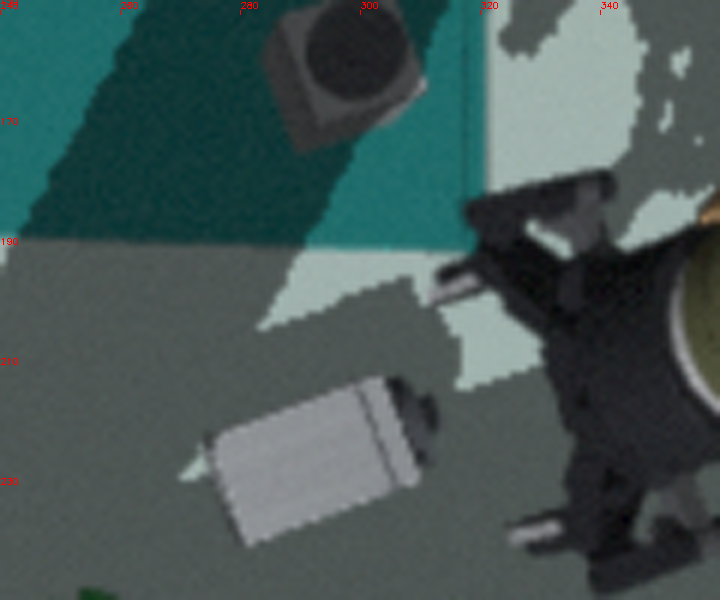

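>>> carry_out --plan '[{"x": 0.003,"y": 0,"z": 0.01,"ax": 0.072,"ay": 0.006,"az": -0.004,"hand": 1},{"x": 0.004,"y": -0.003,"z": 0.04,"ax": 0.072,"ay": 0.006,"az": -0.004,"hand": 1},{"x": 0.004,"y": -0.006,"z": 0.07,"ax": 0.072,"ay": 0.006,"az": -0.004,"hand": 1},{"x": 0.004,"y": -0.0085,"z": 0.095,"ax": 0.072,"ay": 0.006,"az": -0.004,"hand": 1},{"x": 0.004,"y": -0.009,"z": 0.114,"ax": 0.072,"ay": 0.006,"az": -0.004,"hand": 1},{"x": 0.004,"y": -0.009,"z": 0.114,"ax": 0.072,"ay": 0.006,"az": -0.004,"hand": 1},{"x": 0.004,"y": -0.009,"z": 0.114,"ax": 0.072,"ay": 0.006,"az": -0.004,"hand": 1}]'

```text
clock: 13.47
tcp_pos: [0.4516, -0.1055, 0.0051]
orientation: [-0.22, 0.962, 0.158, -0.041]
wrist_force: [0.7, -0.7, 0.5]
finger_gap: 0.0852
```

>>> carry_out --plan '[{"x": 0,"y": 0,"z": 0,"ax": 0,"ay": 0,"az": 0,"hand": 0},{"x": 0,"y": 0,"z": 0,"ax": 0,"ay": 0,"az": 0,"hand": 0},{"x": 0,"y": 0,"z": 0,"ax": 0,"ay": 0,"az": 0,"hand": 0},{"x": 0,"y": 0,"z": 0,"ax": 0,"ay": 0,"az": 0,"hand": 0},{"x": 0,"y": 0,"z": 0,"ax": 0,"ay": 0,"az": 0,"hand": 0},{"x": 0,"y": 0,"z": 0,"ax": 0,"ay": 0,"az": 0,"hand": 0},{"x": 0,"y": 0,"z": 0,"ax": 0,"ay": 0,"az": 0,"hand": 0}]' --squeeze 70

```text
clock: 14.05
tcp_pos: [0.4527, -0.1065, 0.0063]
orientation: [-0.219, 0.962, 0.158, -0.04]
wrist_force: [0.8, -1.4, 6.2]
finger_gap: 0.0469
```

```bash
cat >> p.py <<'E'
from kin import *
for n,dz in(("above",.12),("touch",0.)): p=g+[0,0,dz]+.019*d; show(n,p,Rt); print(*ik(p,Rt))
E
python3 p.py .61 .0 .056 25 -70
```

```text
t 14.05 tcp [ 0.4527 -0.1065  0.0063] q [-0.579  0.558 -0.273  1.107  0.265  0.616] F [ 0.8 -1.4  6.2] gap 0.0469
above world [ 0.616 -0.016  0.152] | xyz [ 0.1824 -0.0936 -0.1182] | axyz [-1.584  0.016 -0.019] deg 91.0
touch world [ 0.616 -0.016  0.052] | xyz [ 0.1832 -0.0502 -0.0282] | axyz [-1.584  0.016 -0.019] deg 91.0
retreat world [0.579 0.086 0.103] | xyz [ 0.1805 -0.1701 -0.0266] | axyz [-1.584  0.016 -0.019] deg 91.0
lift vector tool for +z .12: [-0.001  -0.0521 -0.1081]
above world [ 0.616 -0.016  0.172] | xyz [ 0.1822 -0.1023 -0.1362] | axyz [-1.584  0.016 -0.019] deg 91.0
[ 0.28943498  0.45959052 -0.35430364  0.6297882  -1.13066782  1.43045879] 5.083357060023427e-14 1.5300907739644919e-12
touch world [ 0.616 -0.016  0.052] | xyz [ 0.1832 -0.0502 -0.0282] | axyz [-1.584  0.016 -0.019] deg 91.0
[ 0.28943498  0.63295749 -0.43860086  0.37212402 -1.13066782  1.43045879] 1.3206704001701902e-16 4.241390030024594e-16
```

>>> carry_out --plan '[{"x": 0,"y": -0.018,"z": -0.038,"ax": 0,"ay": 0,"az": 0,"hand": 0},{"x": 0,"y": -0.036,"z": -0.075,"ax": 0,"ay": 0,"az": 0,"hand": 0},{"x": 0,"y": -0.055,"z": -0.11,"ax": 0,"ay": 0,"az": 0,"hand": 0},{"x": 0,"y": -0.074,"z": -0.153,"ax": 0,"ay": 0,"az": 0,"hand": 0},{"x": 0.02,"y": -0.1,"z": -0.181,"ax": -0.6,"ay": 0.006,"az": -0.007,"hand": 0},{"x": 0.02,"y": -0.1,"z": -0.181,"ax": -0.6,"ay": 0.006,"az": -0.007,"hand": 0},{"x": 0.02,"y": -0.1,"z": -0.181,"ax": -0.6,"ay": 0.006,"az": -0.007,"hand": 0},{"x": 0.02,"y": -0.1,"z": -0.181,"ax": -0.6,"ay": 0.006,"az": -0.007,"hand": 0},{"x": 0.06,"y": -0.15,"z": -0.181,"ax": -1.584,"ay": 0.016,"az": -0.019,"hand": 0},{"x": 0.06,"y": -0.15,"z": -0.181,"ax": -1.584,"ay": 0.016,"az": -0.019,"hand": 0},{"x": 0.06,"y": -0.15,"z": -0.181,"ax": -1.584,"ay": 0.016,"az": -0.019,"hand": 0},{"x": 0.06,"y": -0.15,"z": -0.181,"ax": -1.584,"ay": 0.016,"az": -0.019,"hand": 0}]'

```text
clock: 15.05
tcp_pos: [0.4939, -0.0317, 0.2363]
orientation: [0.27, 0.948, 0.163, 0.05]
wrist_force: [-0.1, 0.0, -2.5]
finger_gap: 0.0474
```

```bash
python3 p.py .61 .0 .056 25 -70
```

```text
t 15.05 tcp [ 0.4939 -0.0317  0.2363] q [ 0.083  0.057 -0.375  0.975 -0.534  1.269] F [-0.1  0.  -2.5] gap 0.0474
above world [ 0.616 -0.016  0.152] | xyz [ 0.1196 -0.0226  0.0861] | axyz [-0.578  0.001 -0.009] deg 33.0
touch world [ 0.616 -0.016  0.052] | xyz [ 0.1189 -0.0754  0.171 ] | axyz [-0.578  0.001 -0.009] deg 33.0
retreat world [0.579 0.086 0.103] | xyz [ 0.1185 -0.141   0.0705] | axyz [-0.578  0.001 -0.009] deg 33.0
lift vector tool for +z .12: [ 0.0008  0.0634 -0.1019]
above world [ 0.616 -0.016  0.172] | xyz [ 0.1197 -0.012   0.0691] | axyz [-0.578  0.001 -0.009] deg 33.0
[ 0.28943498  0.45959052 -0.35430364  0.6297882  -1.13066782  1.43045879] 3.0474801260039517e-15 1.3034008039650525e-14
touch world [ 0.616 -0.016  0.052] | xyz [ 0.1189 -0.0754  0.171 ] | axyz [-0.578  0.001 -0.009] deg 33.0
[ 0.28943498  0.63295749 -0.43860086  0.37212402 -1.13066782  1.43045879] 7.821573917999479e-13 2.8897476082652364e-11
```

>>> carry_out --plan '[{"x": 0.12,"y": -0.002,"z": 0.054,"ax": -0.578,"ay": 0.001,"az": -0.009,"hand": 0},{"x": 0.12,"y": -0.002,"z": 0.054,"ax": -0.578,"ay": 0.001,"az": -0.009,"hand": 0},{"x": 0.12,"y": -0.002,"z": 0.054,"ax": -0.578,"ay": 0.001,"az": -0.009,"hand": 0},{"x": 0.12,"y": -0.002,"z": 0.054,"ax": -0.578,"ay": 0.001,"az": -0.009,"hand": 0},{"x": 0.12,"y": -0.002,"z": 0.054,"ax": -0.578,"ay": 0.001,"az": -0.009,"hand": 0},{"x": 0.12,"y": -0.002,"z": 0.054,"ax": -0.578,"ay": 0.001,"az": -0.009,"hand": 0},{"x": 0.12,"y": -0.03,"z": 0.098,"ax": -0.578,"ay": 0.001,"az": -0.009,"hand": 0},{"x": 0.12,"y": -0.05,"z": 0.13,"ax": -0.578,"ay": 0.001,"az": -0.009,"hand": 0},{"x": 0.12,"y": -0.05,"z": 0.13,"ax": -0.578,"ay": 0.001,"az": -0.009,"hand": 0},{"x": 0.12,"y": -0.05,"z": 0.13,"ax": -0.578,"ay": 0.001,"az": -0.009,"hand": 0}]'

```text
clock: 15.88
tcp_pos: [0.6146, -0.0169, 0.0981]
orientation: [0.529, 0.831, 0.148, 0.09]
wrist_force: [0.1, 0.5, -1.7]
finger_gap: 0.0474
```

```bash
python3 p.py .61 .0 .056 25 -70;python3 - <<'E'
from h import *
im=grab("top",'top8'); im2=grab('scene','scene8')
crop(im,210,110,120,90,6,'x');crop(im2,160,140,120,100,6,'y')
a=cv2.imread('pics/x.png');b=cv2.imread('pics/y.png')
cv2.imwrite('pics/xy8.png',cv2.resize(np.vstack([a,b]),None,fx=.5,fy=.5)[:800])
E
```

```text
t 15.88 tcp [ 0.6146 -0.0169  0.0981] q [ 0.289  0.561 -0.412  0.479 -1.129  1.432] F [ 0.1  0.5 -1.7] gap 0.0474
above world [ 0.616 -0.016  0.152] | xyz [ 0.0012  0.0487 -0.0231] | axyz [-0.002  0.003  0.005] deg 0.0
touch world [ 0.616 -0.016  0.052] | xyz [ 0.0017 -0.0419  0.0194] | axyz [-0.002  0.003  0.005] deg 0.0
retreat world [0.579 0.086 0.103] | xyz [ 0.0013 -0.0421 -0.1006] | axyz [-0.002  0.003  0.005] deg 0.0
lift vector tool for +z .12: [-0.0007  0.1086 -0.051 ]
above world [ 0.616 -0.016  0.172] | xyz [ 0.001   0.0668 -0.0316] | axyz [-0.002  0.003  0.005] deg 0.0
[ 0.28943498  0.45959052 -0.35430364  0.6297882  -1.13066782  1.43045879] 1.3133586739508055e-16 2.578618454327226e-16
touch world [ 0.616 -0.016  0.052] | xyz [ 0.0017 -0.0419  0.0194] | axyz [-0.002  0.003  0.005] deg 0.0
[ 0.28943498  0.63295749 -0.43860086  0.37212402 -1.13066782  1.43045879] 1.9945548479234367e-16 4.584398599394003e-16
```

View pics/xy8.png

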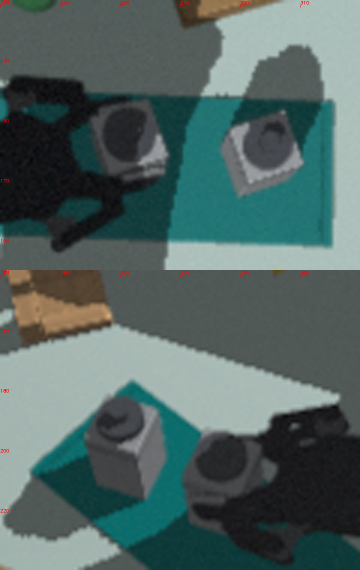

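>>> carry_out --plan '[{"x": 0.001,"y": -0.022,"z": 0.01,"ax": 0,"ay": 0.003,"az": 0.005,"hand": 0},{"x": 0.001,"y": -0.034,"z": 0.016,"ax": 0,"ay": 0.003,"az": 0.005,"hand": 0},{"x": 0.001,"y": -0.036,"z": 0.017,"ax": 0,"ay": 0.003,"az": 0.005,"hand": 0},{"x": 0.001,"y": -0.038,"z": 0.018,"ax": 0,"ay": 0.003,"az": 0.005,"hand": 0},{"x": 0.001,"y": -0.038,"z": 0.018,"ax": 0,"ay": 0.003,"az": 0.005,"hand": 0}]'

```text
clock: 16.4
tcp_pos: [0.6196, -0.0159, 0.0626]
orientation: [0.529, 0.831, 0.143, 0.098]
wrist_force: [0.7, -0.0, -2.2]
finger_gap: 0.0475
```

>>> carry_out --plan '[{"x": 0,"y": -0.004,"z": 0.002,"ax": 0,"ay": 0,"az": 0,"hand": 0},{"x": 0,"y": -0.0055,"z": 0.0025,"ax": 0,"ay": 0,"az": 0,"hand": 0},{"x": 0,"y": -0.007,"z": 0.0032,"ax": 0,"ay": 0,"az": 0,"hand": 0},{"x": 0,"y": -0.007,"z": 0.0032,"ax": 0,"ay": 0,"az": 0,"hand": 0}]'

```text
clock: 16.73
tcp_pos: [0.6197, -0.0158, 0.055]
orientation: [0.528, 0.831, 0.143, 0.098]
wrist_force: [-0.6, -1.0, -1.9]
finger_gap: 0.0477
```

>>> carry_out --plan '[{"x": 0,"y": -0.0018,"z": 0.0008,"ax": 0,"ay": 0,"az": 0,"hand": 0},{"x": 0,"y": -0.003,"z": 0.0014,"ax": 0,"ay": 0,"az": 0,"hand": 0},{"x": 0,"y": -0.0045,"z": 0.002,"ax": 0,"ay": 0,"az": 0,"hand": 0}]'

```text
clock: 16.98
tcp_pos: [0.6197, -0.0157, 0.0499]
orientation: [0.529, 0.831, 0.143, 0.098]
wrist_force: [0.3, -0.9, -1.8]
finger_gap: 0.0476
```

>>> carry_out --plan '[{"x": 0,"y": -0.0015,"z": 0.0007,"ax": 0,"ay": 0,"az": 0,"hand": 0},{"x": 0,"y": -0.003,"z": 0.0014,"ax": 0,"ay": 0,"az": 0,"hand": 0},{"x": 0,"y": -0.003,"z": 0.0014,"ax": 0,"ay": 0,"az": 0,"hand": 0}]'

```text
clock: 17.23
tcp_pos: [0.6199, -0.0158, 0.0474]
orientation: [0.529, 0.83, 0.143, 0.098]
wrist_force: [-1.1, 0.6, 2.7]
finger_gap: 0.0476
```

```bash
python3 - <<'E'
from h import *
st()
im=grab("top",'top9'); im2=grab('scene','scene9')
crop(im,210,110,120,90,6,'x');crop(im2,160,140,120,100,6,'y')
a=cv2.imread('pics/x.png');b=cv2.imread('pics/y.png')
cv2.imwrite('pics/xy9.png',cv2.resize(np.vstack([a,b]),None,fx=.7,fy=.7)[:800])
E
```

```text
t 17.23 tcp [ 0.6199 -0.0158  0.0474] q [ 0.289  0.644 -0.438  0.351 -1.133  1.431] F [-1.1  0.6  2.7] gap 0.0476
```

View pics/xy9.png

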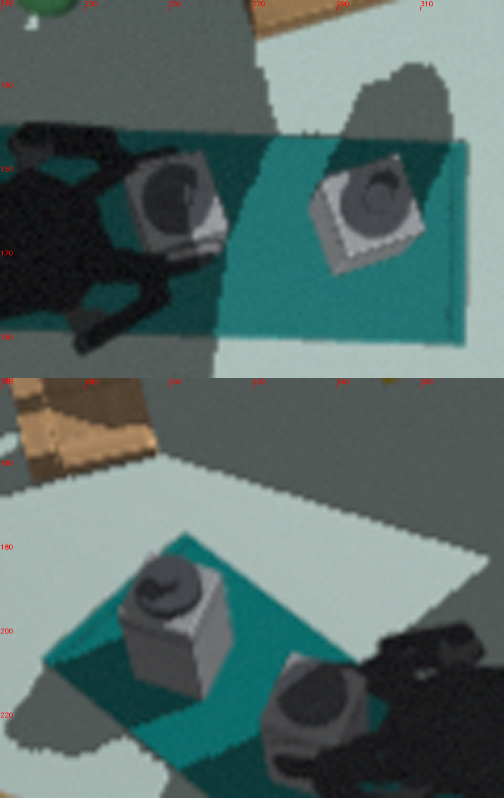

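Force has begun to rise (net ~4.5 N): seated. Release and retreat.

>>> carry_out --plan '[{"x": 0,"y": -0.001,"z": 0,"ax": 0,"ay": 0,"az": 0,"hand": 0},{"x": 0,"y": -0.001,"z": 0,"ax": 0,"ay": 0,"az": 0,"hand": 0.62},{"x": 0,"y": -0.001,"z": 0,"ax": 0,"ay": 0,"az": 0,"hand": 0.75},{"x": 0,"y": 0,"z": 0,"ax": 0,"ay": 0,"az": 0,"hand": 0.75},{"x": 0,"y": 0,"z": 0,"ax": 0,"ay": 0,"az": 0,"hand": 0.75},{"x": 0,"y": 0,"z": -0.03,"ax": 0,"ay": 0,"az": 0,"hand": 0.75},{"x": 0,"y": 0,"z": -0.06,"ax": 0,"ay": 0,"az": 0,"hand": 0.75},{"x": 0,"y": 0,"z": -0.09,"ax": 0,"ay": 0,"az": 0,"hand": 0.75},{"x": 0,"y": 0,"z": -0.12,"ax": 0,"ay": 0,"az": 0,"hand": 1},{"x": 0,"y": 0.04,"z": -0.15,"ax": 0,"ay": 0,"az": 0,"hand": 1},{"x": 0,"y": 0.08,"z": -0.15,"ax": 0,"ay": 0,"az": 0,"hand": 1},{"x": 0,"y": 0.1,"z": -0.15,"ax": 0,"ay": 0,"az": 0,"hand": 1}]'

```text
clock: 18.33
tcp_pos: [0.5874, 0.0737, 0.2044]
orientation: [0.529, 0.83, 0.144, 0.1]
wrist_force: [1.6, -0.1, 0.8]
finger_gap: 0.0855
```

```bash
python3 g.py .412 .2345 71 25 .015; python3 - <<'E'
from h import *
im=grab("top",'top10'); im2=grab('scene','scene10')
E
```

```text
t 18.33 tcp [0.5874 0.0737 0.2044] q [ 0.454  0.527 -0.15   1.097 -1.128  1.811] F [ 1.6 -0.1  0.8] gap 0.0855
far world [0.431 0.289 0.12 ] | xyz [-0.0741 -0.1837 -0.1972] | axyz [ 0.665  0.883 -2.435] deg 153.0
[ 0.58527016  0.5736115   0.07940217  1.43106604 -0.2599969  -0.60708764] 9.973418752702149e-15 8.777737268984441e-14
in world [0.414 0.241 0.011] | xyz [-0.1076 -0.2654 -0.116 ] | axyz [ 0.665  0.883 -2.435] deg 153.0
[ 0.53185392  0.59648788 -0.17863772  1.13629577 -0.27819459 -0.65918467] 1.43692269968243e-13 2.226126370169465e-12
```

View pics/top10.png

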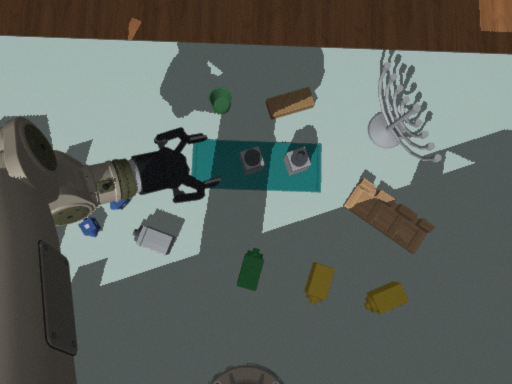

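View pics/scene10.png

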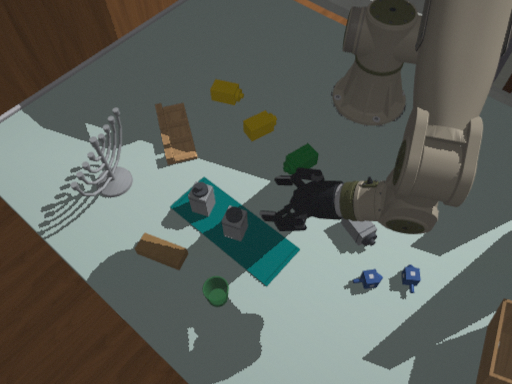

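```bash
cat > path.py <<'E'
import sys
from kin import *
# args: relative x y z ax ay az : check ik along straight interpolation
v=np.array(list(map(float,sys.argv[1:7]))); p0,R0=pose(); q=status.get_state()['joint_pos']
n=int(max(np.linalg.norm(v[:3])/.0417,np.linalg.norm(v[3:])/.125)+1)
for i in range(n+1):
    s=i/n; p=p0+R0.apply(v[:3]*min(1,s)); Rr=R0*R.from_rotvec(v[3:]*s)
    qn,e,w=ik(p,Rr,q); print(i,p.round(3),qn.round(2),"e",(e*1000).round(1),"dq",np.abs(qn-q).max().round(2), "d",Rr.as_matrix()[:,2].round(2)); q=qn
E
python3 path.py -.074 -.13 -.24 .665 .883 -2.435
```

```text
0 [0.588 0.072 0.206] [ 0.45  0.52 -0.15  1.09 -1.13  1.81] e 0.0 dq 0.0 d [ 0.32 -0.85 -0.42]
1 [0.581 0.083 0.205] [ 0.47  0.48 -0.2   1.02 -1.1   1.65] e 0.0 dq 0.16 d [ 0.35 -0.82 -0.45]
2 [0.574 0.093 0.204] [ 0.48  0.44 -0.25  0.96 -1.07  1.49] e 0.0 dq 0.15 d [ 0.38 -0.79 -0.48]
3 [0.566 0.104 0.204] [ 0.49  0.4  -0.28  0.92 -1.03  1.35] e 0.0 dq 0.15 d [ 0.4  -0.76 -0.51]
4 [0.559 0.114 0.203] [ 0.51  0.36 -0.31  0.89 -0.99  1.21] e 0.0 dq 0.14 d [ 0.41 -0.73 -0.55]
5 [0.551 0.125 0.202] [ 0.52  0.33 -0.32  0.87 -0.95  1.08] e 0.0 dq 0.13 d [ 0.42 -0.69 -0.58]
6 [0.544 0.135 0.201] [ 0.52  0.31 -0.33  0.87 -0.9   0.96] e 0.0 dq 0.12 d [ 0.43 -0.66 -0.62]
7 [0.537 0.146 0.2  ] [ 0.53  0.29 -0.34  0.88 -0.85  0.84] e 0.0 dq 0.12 d [ 0.42 -0.63 -0.66]
8 [0.529 0.156 0.199] [ 0.54  0.27 -0.33  0.89 -0.8   0.73] e 0.0 dq 0.11 d [ 0.41 -0.59 -0.69]
9 [0.522 0.167 0.199] [ 0.54  0.26 -0.32  0.91 -0.75  0.63] e 0.0 dq 0.11 d [ 0.4  -0.56 -0.73]
10 [0.515 0.177 0.198] [ 0.54  0.25 -0.3   0.94 -0.71  0.52] e 0.0 dq 0.1 d [ 0.38 -0.53 -0.76]
11 [0.507 0.188 0.197] [ 0.55  0.25 -0.28  0.
[... 415 characters left out ...]
d [ 0.21 -0.41 -0.89]
16 [0.47  0.24  0.193] [ 0.56  0.32 -0.11  1.22 -0.43 -0.05] e 0.0 dq 0.09 d [ 0.16 -0.39 -0.9 ]
17 [0.463 0.251 0.192] [ 0.56  0.35 -0.06  1.28 -0.4  -0.14] e 0.0 dq 0.09 d [ 0.11 -0.38 -0.92]
18 [0.456 0.261 0.191] [ 0.57  0.38 -0.02  1.33 -0.36 -0.23] e 0.0 dq 0.09 d [ 0.06 -0.38 -0.92]
19 [0.448 0.272 0.19 ] [ 0.58  0.42  0.04  1.39 -0.33 -0.32] e 0.0 dq 0.09 d [ 0.01 -0.38 -0.93]
20 [0.441 0.282 0.189] [ 0.59  0.46  0.09  1.46 -0.3  -0.41] e 0.0 dq 0.09 d [-0.04 -0.38 -0.92]
21 [0.434 0.293 0.188] [ 0.6   0.5   0.14  1.52 -0.27 -0.49] e 0.0 dq 0.09 d [-0.09 -0.39 -0.92]
22 [0.426 0.303 0.188] [ 0.61  0.54  0.2   1.58 -0.25 -0.58] e 0.0 dq 0.09 d [-0.13 -0.4  -0.91]
```

Clear and smooth. Two calls.

>>> carry_out --plan '[{"x": -0.074,"y": -0.13,"z": -0.24,"ax": 0.4,"ay": 0.53,"az": -1.46,"hand": 1},{"x": -0.074,"y": -0.13,"z": -0.24,"ax": 0.4,"ay": 0.53,"az": -1.46,"hand": 1},{"x": -0.074,"y": -0.13,"z": -0.24,"ax": 0.4,"ay": 0.53,"az": -1.46,"hand": 1},{"x": -0.074,"y": -0.13,"z": -0.24,"ax": 0.4,"ay": 0.53,"az": -1.46,"hand": 1},{"x": -0.074,"y": -0.13,"z": -0.24,"ax": 0.4,"ay": 0.53,"az": -1.46,"hand": 1},{"x": -0.074,"y": -0.13,"z": -0.24,"ax": 0.4,"ay": 0.53,"az": -1.46,"hand": 1},{"x": -0.074,"y": -0.13,"z": -0.24,"ax": 0.4,"ay": 0.53,"az": -1.46,"hand": 1},{"x": -0.074,"y": -0.13,"z": -0.24,"ax": 0.4,"ay": 0.53,"az": -1.46,"hand": 1},{"x": -0.074,"y": -0.13,"z": -0.24,"ax": 0.4,"ay": 0.53,"az": -1.46,"hand": 1},{"x": -0.074,"y": -0.13,"z": -0.24,"ax": 0.4,"ay": 0.53,"az": -1.46,"hand": 1},{"x": -0.074,"y": -0.13,"z": -0.24,"ax": 0.4,"ay": 0.53,"az": -1.46,"hand": 1},{"x": -0.074,"y": -0.13,"z": -0.24,"ax": 0.4,"ay": 0.53,"az": -1.46,"hand": 1}]'

```text
clock: 19.43
tcp_pos: [0.4253, 0.3034, 0.1868]
orientation: [0.274, 0.584, 0.759, -0.092]
wrist_force: [-0.4, -0.3, -0.7]
finger_gap: 0.0856
```

```bash
python3 g.py .412 .2345 71 25 .015
```

```text
t 19.43 tcp [0.4253 0.3034 0.1868] q [ 0.779  0.348 -0.143  1.203 -0.574  0.556] F [-0.4 -0.3 -0.7] gap 0.0856
far world [0.431 0.289 0.12 ] | xyz [ 0.0223 -0.0113  0.0643] | axyz [ 0.293  0.383 -1.062] deg 67.0
[ 0.58527016  0.5736115   0.07940217  1.43106604 -0.2599969  -0.60708764] 2.3592239273284576e-16 1.2472758299464608e-15
in world [0.414 0.241 0.011] | xyz [ 0.0419 -0.0608  0.1718] | axyz [ 0.293  0.383 -1.062] deg 67.0
[ 0.53185392  0.59648788 -0.17863772  1.13629577 -0.27819459 -0.65918467] 2.369660206465061e-16 7.750953369056167e-16
```

>>> carry_out --plan '[{"x": 0.022,"y": 0.005,"z": 0.03,"ax": 0.293,"ay": 0.383,"az": -1.062,"hand": 1},{"x": 0.022,"y": 0.005,"z": 0.03,"ax": 0.293,"ay": 0.383,"az": -1.062,"hand": 1},{"x": 0.022,"y": 0.005,"z": 0.03,"ax": 0.293,"ay": 0.383,"az": -1.062,"hand": 1},{"x": 0.022,"y": 0.005,"z": 0.03,"ax": 0.293,"ay": 0.383,"az": -1.062,"hand": 1},{"x": 0.022,"y": 0.005,"z": 0.03,"ax": 0.293,"ay": 0.383,"az": -1.062,"hand": 1},{"x": 0.022,"y": 0.005,"z": 0.03,"ax": 0.293,"ay": 0.383,"az": -1.062,"hand": 1},{"x": 0.022,"y": 0.005,"z": 0.03,"ax": 0.293,"ay": 0.383,"az": -1.062,"hand": 1},{"x": 0.022,"y": -0.011,"z": 0.064,"ax": 0.293,"ay": 0.383,"az": -1.062,"hand": 1},{"x": 0.022,"y": -0.011,"z": 0.064,"ax": 0.293,"ay": 0.383,"az": -1.062,"hand": 1},{"x": 0.022,"y": -0.011,"z": 0.064,"ax": 0.293,"ay": 0.383,"az": -1.062,"hand": 1},{"x": 0.022,"y": -0.011,"z": 0.064,"ax": 0.293,"ay": 0.383,"az": -1.062,"hand": 1}]'

```text
clock: 20.35
tcp_pos: [0.4307, 0.288, 0.1175]
orientation: [-0.038, 0.161, 0.962, -0.215]
wrist_force: [0.3, 0.3, 0.6]
finger_gap: 0.0856
```

```bash
python3 g.py .412 .2345 71 25 .015;  python3 - <<'E'
from h import *
im=grab("top",'top11'); crop(im,70,170,120,100,6,'top11c')
E
```

```text
t 20.35 tcp [0.4307 0.288  0.1175] q [ 0.584  0.578  0.08   1.432 -0.26  -0.607] F [0.3 0.3 0.6] gap 0.0856
far world [0.431 0.289 0.12 ] | xyz [ 0.0003  0.     -0.0023] | axyz [-0.004 -0.004  0.   ] deg 0.0
[ 0.58527016  0.5736115   0.07940217  1.43106604 -0.2599969  -0.60708764] 4.922703883563625e-15 3.115955997988208e-14
in world [0.414 0.241 0.011] | xyz [-1.000e-04  5.000e-04  1.177e-01] | axyz [-0.004 -0.004  0.   ] deg 0.0
[ 0.53185392  0.59648788 -0.17863772  1.13629577 -0.27819459 -0.65918467] 7.666328843379989e-14 1.0211639195268622e-12
```

View pics/top11c.png

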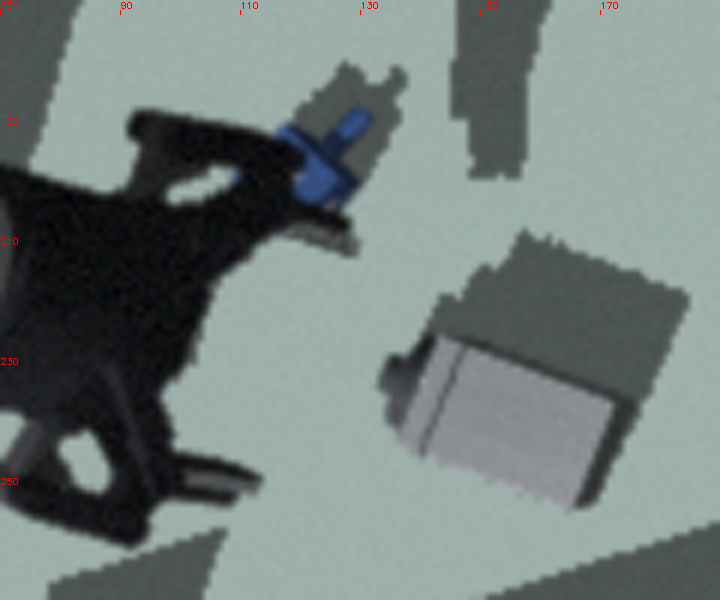

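>>> carry_out --plan '[{"x": 0,"y": 0,"z": 0.03,"ax": 0,"ay": 0,"az": 0,"hand": 1},{"x": 0,"y": 0,"z": 0.06,"ax": 0,"ay": 0,"az": 0,"hand": 1},{"x": 0,"y": 0,"z": 0.09,"ax": 0,"ay": 0,"az": 0,"hand": 1},{"x": 0,"y": 0,"z": 0.11,"ax": 0,"ay": 0,"az": 0,"hand": 1},{"x": 0,"y": 0,"z": 0.117,"ax": 0,"ay": 0,"az": 0,"hand": 1},{"x": 0,"y": 0,"z": 0.117,"ax": 0,"ay": 0,"az": 0,"hand": 1},{"x": 0,"y": 0,"z": 0.117,"ax": 0,"ay": 0,"az": 0,"hand": 0.5},{"x": 0,"y": 0,"z": 0.117,"ax": 0,"ay": 0,"az": 0,"hand": 0},{"x": 0,"y": 0,"z": 0.117,"ax": 0,"ay": 0,"az": 0,"hand": 0},{"x": 0,"y": 0,"z": 0.117,"ax": 0,"ay": 0,"az": 0,"hand": 0},{"x": 0,"y": 0,"z": 0.117,"ax": 0,"ay": 0,"az": 0,"hand": 0},{"x": 0,"y": 0,"z": 0.117,"ax": 0,"ay": 0,"az": 0,"hand": 0}]' --squeeze 70

```text
clock: 21.4
tcp_pos: [0.4161, 0.2431, 0.0138]
orientation: [-0.035, 0.162, 0.963, -0.213]
wrist_force: [0.5, 3.4, 6.9]
finger_gap: 0.0474
```

```bash
python3 p.py .61 .105 .06 25 -70; python3 chk2.py 25 .06 .61,.105
```

```text
t 21.4 tcp [0.4161 0.2431 0.0138] q [ 0.533  0.596 -0.17   1.144 -0.277 -0.656] F [0.5 3.4 6.9] gap 0.0474
above world [0.616 0.089 0.156] | xyz [-0.2395 -0.1326 -0.0947] | axyz [-0.647 -0.884  2.426] deg 153.0
touch world [0.616 0.089 0.056] | xyz [-0.2394 -0.0905 -0.004 ] | axyz [-0.647 -0.884  2.426] deg 153.0
retreat world [0.579 0.191 0.107] | xyz [-0.1708 -0.0353 -0.0857] | axyz [-0.647 -0.884  2.426] deg 153.0
lift vector tool for +z .12: [-0.0002 -0.0506 -0.1088]
above world [0.616 0.089 0.176] | xyz [-0.2396 -0.141  -0.1128] | axyz [-0.647 -0.884  2.426] deg 153.0
[ 0.45398732  0.61611902 -0.06959723  1.10600634 -1.12281613  1.81500343] 1.798766884999431e-16 2.3686766060417026e-14
touch world [0.616 0.089 0.056] | xyz [-0.2394 -0.0905 -0.004 ] | axyz [-0.647 -0.884  2.426] deg 153.0
[ 0.45398732  0.75876208 -0.15200637  0.88095414 -1.12281613  1.81500343] 9.854435269059019e-14 6.342560996812586e-13
0.61 0.105 -105 [[0.37, 1.2, 0.69, 1.97, -0.82, 2.62], [0.37, 1.13, 0.73, 2.08, -0.82, 2.62]]
0.61 0.105 -90 [[0.42, 1.02, 0.34, 1.61, -0.98, 2.38], [0.42, 0.94, 0.38, 1.73, -0.98
[... 267 characters left out ...]
-0.73, -0.17, -1.02, 0.85]]
0.61 0.105 -30 [[0.36, 0.55, -1.01, -0.92, -0.78, 0.48], [0.36, 0.33, -0.96, -0.66, -0.78, 0.48]]
0.61 0.105 45 [[-0.36, 0.49, -0.99, -0.64, 0.97, -0.75], [-0.36, 0.27, -0.94, -0.37, 0.97, -0.75]]
0.61 0.105 60 [[-0.4, 0.52, -0.69, 0.09, 1.12, -1.28], [-0.4, 0.37, -0.64, 0.29, 1.12, -1.28]]
0.61 0.105 75 [[-0.4, 0.69, -0.32, 0.85, 1.12, -1.88], [-0.4, 0.58, -0.27, 1.0, 1.12, -1.88]]
0.61 0.105 90 [[-0.37, 0.87, 0.02, 1.38, 1.01, -2.31], [-0.37, 0.78, 0.06, 1.51, 1.01, -2.31]]
0.61 0.105 105 [[-0.32, 1.04, 0.33, 1.73, 0.86, -2.57], [-0.32, 0.95, 0.36, 1.85, 0.86, -2.57]]
0.61 0.105 120 [[-0.26, 1.19, 0.64, 2.01, 0.69, -2.74], [-0.26, 1.11, 0.68, 2.12, 0.69, -2.74]]
```

>>> carry_out --plan '[{"x": 0,"y": -0.018,"z": -0.038,"ax": 0,"ay": 0,"az": 0,"hand": 0},{"x": 0,"y": -0.036,"z": -0.076,"ax": 0,"ay": 0,"az": 0,"hand": 0},{"x": 0,"y": -0.055,"z": -0.114,"ax": 0,"ay": 0,"az": 0,"hand": 0},{"x": 0,"y": -0.074,"z": -0.152,"ax": 0,"ay": 0,"az": 0,"hand": 0},{"x": 0,"y": -0.08,"z": -0.17,"ax": 0,"ay": 0,"az": 0,"hand": 0},{"x": 0,"y": -0.08,"z": -0.17,"ax": 0,"ay": 0,"az": 0,"hand": 0}]'

```text
clock: 21.9
tcp_pos: [0.4178, 0.2439, 0.2074]
orientation: [-0.031, 0.163, 0.964, -0.21]
wrist_force: [0.0, 0.1, -1.3]
finger_gap: 0.0473
```

```bash
python3 p.py .61 .105 .06 25 -45 | tail -5 | tee /tmp/o; V=$(python3 - <<'E'
import re
l=[x for x in open('/tmp/o') if x.startswith('above')][-1]
print(re.search(r'xyz \[(.*?)\]',l).group(1), re.search(r'axyz \[(.*?)\]',l).group(1))
E
); python3 path.py $V
```

```text
lift vector tool for +z .12: [-0.001  -0.0497 -0.1092]
above world [0.622 0.093 0.176] | xyz [-0.2423 -0.0552  0.0619] | axyz [-0.947 -0.744  2.033] deg 135.0
[ 0.42959072  0.30341323 -0.68894325 -0.06315986 -1.01511586  0.84951534] 2.501538523116137e-14 3.1117110046442617e-13
touch world [0.622 0.093 0.056] | xyz [-0.2412 -0.0055  0.1711] | axyz [-0.947 -0.744  2.033] deg 135.0
[ 0.42959072  0.54191817 -0.77183654 -0.3845581  -1.01511586  0.84951534] 3.898151775035868e-16 6.955527313080395e-16
0 [0.418 0.244 0.207] [ 0.53  0.44  0.08  1.55 -0.28 -0.66] e 0.0 dq 0.0 d [-0.13 -0.39 -0.91]
1 [0.429 0.236 0.206] [ 0.51  0.39  0.02  1.47 -0.29 -0.59] e 0.0 dq 0.08 d [-0.07 -0.37 -0.93]
2 [0.439 0.228 0.204] [ 0.49  0.34 -0.03  1.38 -0.3  -0.52] e 0.0 dq 0.08 d [-0.02 -0.34 -0.94]
3 [0.45  0.22  0.202] [ 0.48  0.29 -0.09  1.3  -0.31 -0.45] e 0.0 dq 0.08 d [ 0.04 -0.32 -0.95]
4 [0.461 0.212 0.201] [ 0.46  0.25 -0.15  1.21 -0.33 -0.38] e 0.0 dq 0.09 d [ 0.11 -0.31 -0.95]
5 [0.472 0.204 0.199] [ 0.45  0.21 -0.21  1.12 -0.35 -0.3 ] e 0.0 dq 0.09 d [ 0.17 -0.3  -0.94]
6 [0.482 0.196 0.197] [ 0
[... 628 characters left out ...]
d [ 0.54 -0.38 -0.75]
13 [0.558 0.141 0.186] [ 0.43  0.09 -0.62  0.39 -0.66  0.33] e 0.0 dq 0.09 d [ 0.58 -0.41 -0.71]
14 [0.568 0.133 0.184] [ 0.43  0.11 -0.65  0.3  -0.71  0.41] e 0.0 dq 0.09 d [ 0.61 -0.44 -0.66]
15 [0.579 0.125 0.183] [ 0.43  0.14 -0.68  0.21 -0.77  0.49] e 0.0 dq 0.09 d [ 0.63 -0.48 -0.61]
16 [0.59  0.117 0.181] [ 0.43  0.17 -0.69  0.13 -0.83  0.58] e 0.0 dq 0.09 d [ 0.64 -0.52 -0.56]
17 [0.601 0.109 0.179] [ 0.43  0.21 -0.7   0.05 -0.89  0.67] e 0.0 dq 0.09 d [ 0.65 -0.56 -0.52]
18 [0.611 0.101 0.178] [ 0.43  0.26 -0.7  -0.01 -0.95  0.76] e 0.0 dq 0.09 d [ 0.65 -0.6  -0.47]
19 [0.622 0.093 0.176] [ 0.43  0.3  -0.69 -0.06 -1.01  0.85] e 0.0 dq 0.09 d [ 0.64 -0.64 -0.42]
```

>>> carry_out --plan '[{"x": -0.14,"y": -0.035,"z": 0.03,"ax": -0.947,"ay": -0.744,"az": 2.033,"hand": 0},{"x": -0.14,"y": -0.035,"z": 0.03,"ax": -0.947,"ay": -0.744,"az": 2.033,"hand": 0},{"x": -0.14,"y": -0.035,"z": 0.03,"ax": -0.947,"ay": -0.744,"az": 2.033,"hand": 0},{"x": -0.14,"y": -0.035,"z": 0.03,"ax": -0.947,"ay": -0.744,"az": 2.033,"hand": 0},{"x": -0.14,"y": -0.035,"z": 0.03,"ax": -0.947,"ay": -0.744,"az": 2.033,"hand": 0},{"x": -0.14,"y": -0.035,"z": 0.03,"ax": -0.947,"ay": -0.744,"az": 2.033,"hand": 0},{"x": -0.14,"y": -0.035,"z": 0.03,"ax": -0.947,"ay": -0.744,"az": 2.033,"hand": 0},{"x": -0.14,"y": -0.035,"z": 0.03,"ax": -0.947,"ay": -0.744,"az": 2.033,"hand": 0},{"x": -0.14,"y": -0.035,"z": 0.03,"ax": -0.947,"ay": -0.744,"az": 2.033,"hand": 0},{"x": -0.14,"y": -0.035,"z": 0.03,"ax": -0.947,"ay": -0.744,"az": 2.033,"hand": 0},{"x": -0.14,"y": -0.035,"z": 0.03,"ax": -0.947,"ay": -0.744,"az": 2.033,"hand": 0},{"x": -0.14,"y": -0.035,"z": 0.03,"ax": -0.947,"ay": -0.744,"az": 2.033,"hand": 0}]'

```text
clock: 22.9
tcp_pos: [0.5344, 0.1557, 0.1947]
orientation: [0.35, 0.649, 0.674, 0.055]
wrist_force: [-0.1, -0.4, -1.5]
finger_gap: 0.0473
```

```bash
python3 p.py .61 .105 .06 25 -45 | tail -5
```

```text
lift vector tool for +z .12: [-0.048   0.0634 -0.0899]
above world [0.622 0.093 0.176] | xyz [-0.0423  0.0539  0.0855] | axyz [-0.351 -0.271  0.744] deg 50.0
[ 0.42959072  0.30341323 -0.68894325 -0.06315986 -1.01511586  0.84951534] 8.886119947416683e-17 3.065703529144609e-16
touch world [0.622 0.093 0.056] | xyz [ 0.0057 -0.0095  0.1754] | axyz [-0.351 -0.271  0.744] deg 50.0
[ 0.42959072  0.54191817 -0.77183654 -0.3845581  -1.01511586  0.84951534] 2.0062885096040707e-16 9.280494982111524e-16
```

>>> carry_out --plan '[{"x": -0.02,"y": 0.03,"z": 0.02,"ax": -0.351,"ay": -0.271,"az": 0.744,"hand": 0},{"x": -0.02,"y": 0.03,"z": 0.02,"ax": -0.351,"ay": -0.271,"az": 0.744,"hand": 0},{"x": -0.02,"y": 0.03,"z": 0.02,"ax": -0.351,"ay": -0.271,"az": 0.744,"hand": 0},{"x": -0.02,"y": 0.03,"z": 0.02,"ax": -0.351,"ay": -0.271,"az": 0.744,"hand": 0},{"x": -0.042,"y": 0.054,"z": 0.085,"ax": -0.351,"ay": -0.271,"az": 0.744,"hand": 0},{"x": -0.042,"y": 0.054,"z": 0.085,"ax": -0.351,"ay": -0.271,"az": 0.744,"hand": 0},{"x": -0.042,"y": 0.054,"z": 0.085,"ax": -0.351,"ay": -0.271,"az": 0.744,"hand": 0},{"x": -0.042,"y": 0.054,"z": 0.085,"ax": -0.351,"ay": -0.271,"az": 0.744,"hand": 0},{"x": -0.026,"y": 0.033,"z": 0.115,"ax": -0.351,"ay": -0.271,"az": 0.744,"hand": 0},{"x": -0.014,"y": 0.018,"z": 0.137,"ax": -0.351,"ay": -0.271,"az": 0.744,"hand": 0},{"x": -0.014,"y": 0.018,"z": 0.137,"ax": -0.351,"ay": -0.271,"az": 0.744,"hand": 0},{"x": -0.014,"y": 0.018,"z": 0.137,"ax": -0.351,"ay": -0.271,"az": 0.744,"hand": 0}]'

```text
clock: 23.9
tcp_pos: [0.6209, 0.0932, 0.1051]
orientation: [0.496, 0.779, 0.325, 0.203]
wrist_force: [1.3, 0.1, -1.8]
finger_gap: 0.0473
```

```bash
python3 p.py .61 .105 .06 25 -45 | tail -5;python3 - <<'E'
from h import *
st()
im=grab("top",'top12'); im2=grab('scene','scene12')
crop(im,180,110,130,90,6,'x');crop(im2,180,150,130,130,6,'y')
a=cv2.imread('pics/x.png');b=cv2.imread('pics/y.png')
cv2.imwrite('pics/xy12.png',cv2.resize(np.vstack([a,b]),None,fx=.55,fy=.55)[:800])
E
```

```text
lift vector tool for +z .12: [-0.0008  0.1086 -0.051 ]
above world [0.622 0.093 0.176] | xyz [ 0.0001  0.0646 -0.029 ] | axyz [-0.003  0.002  0.007] deg 0.0
[ 0.42959072  0.30341323 -0.68894325 -0.06315986 -1.01511586  0.84951534] 1.1857187100668868e-16 6.004449063730083e-16
touch world [0.622 0.093 0.056] | xyz [ 0.0009 -0.044   0.022 ] | axyz [-0.003  0.002  0.007] deg 0.0
[ 0.42959072  0.54191817 -0.77183654 -0.3845581  -1.01511586  0.84951534] 2.8877805767053584e-16 2.990526423517533e-15
t 23.9 tcp [0.6209 0.0932 0.1051] q [ 0.432  0.435 -0.744 -0.242 -1.016  0.851] F [ 1.3  0.1 -1.8] gap 0.0473
```

View pics/xy12.png

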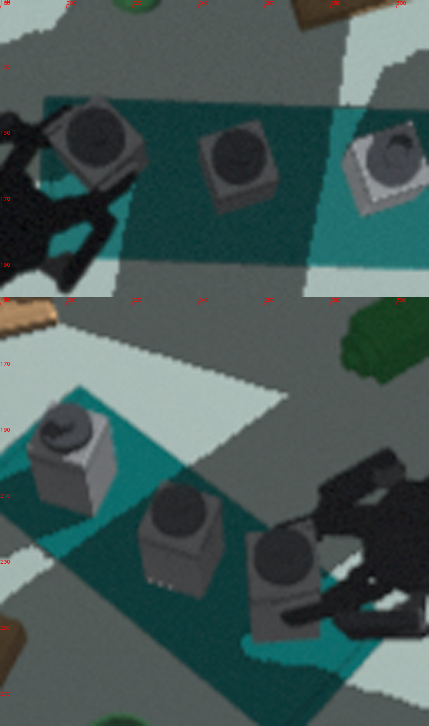

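>>> carry_out --plan '[{"x": 0,"y": -0.027,"z": 0.0127,"ax": 0,"ay": 0.002,"az": 0.005,"hand": 0},{"x": 0,"y": -0.038,"z": 0.018,"ax": 0,"ay": 0.002,"az": 0.005,"hand": 0},{"x": 0,"y": -0.041,"z": 0.0193,"ax": 0,"ay": 0.002,"az": 0.005,"hand": 0},{"x": 0,"y": -0.041,"z": 0.0193,"ax": 0,"ay": 0.002,"az": 0.005,"hand": 0},{"x": 0,"y": -0.041,"z": 0.0193,"ax": 0,"ay": 0.002,"az": 0.005,"hand": 0}]'

```text
clock: 24.42
tcp_pos: [0.6245, 0.0946, 0.0659]
orientation: [0.496, 0.78, 0.32, 0.21]
wrist_force: [-0.5, 0.6, -1.4]
finger_gap: 0.0475
```

>>> carry_out --plan '[{"x": 0,"y": -0.0018,"z": 0.0008,"ax": 0,"ay": 0,"az": 0,"hand": 0},{"x": 0,"y": -0.003,"z": 0.0014,"ax": 0,"ay": 0,"az": 0,"hand": 0},{"x": 0,"y": -0.003,"z": 0.0014,"ax": 0,"ay": 0,"az": 0,"hand": 0}]'

```text
clock: 24.67
tcp_pos: [0.6251, 0.095, 0.0637]
orientation: [0.496, 0.78, 0.32, 0.21]
wrist_force: [0.1, 0.1, -2.1]
finger_gap: 0.0474
```

>>> carry_out --plan '[{"x": 0,"y": -0.0027,"z": 0.0013,"ax": 0,"ay": 0,"az": 0,"hand": 0},{"x": 0,"y": -0.0055,"z": 0.0025,"ax": 0,"ay": 0,"az": 0,"hand": 0},{"x": 0,"y": -0.0055,"z": 0.0025,"ax": 0,"ay": 0,"az": 0,"hand": 0}]'

```text
clock: 24.92
tcp_pos: [0.6248, 0.0949, 0.057]
orientation: [0.496, 0.78, 0.32, 0.21]
wrist_force: [-0.6, 1.0, -2.4]
finger_gap: 0.0471
```

>>> carry_out --plan '[{"x": 0,"y": -0.0018,"z": 0.0008,"ax": 0,"ay": 0,"az": 0,"hand": 0},{"x": 0,"y": -0.003,"z": 0.0014,"ax": 0,"ay": 0,"az": 0,"hand": 0},{"x": 0,"y": -0.003,"z": 0.0014,"ax": 0,"ay": 0,"az": 0,"hand": 0}]'

```text
clock: 25.17
tcp_pos: [0.6252, 0.0948, 0.0551]
orientation: [0.497, 0.779, 0.319, 0.211]
wrist_force: [-2.5, 0.8, 5.9]
finger_gap: 0.0469
```

Contact. Release and retreat.

>>> carry_out --plan '[{"x": 0,"y": -0.0005,"z": 0,"ax": 0,"ay": 0,"az": 0,"hand": 0},{"x": 0,"y": 0,"z": 0,"ax": 0,"ay": 0,"az": 0,"hand": 0.62},{"x": 0,"y": 0,"z": 0,"ax": 0,"ay": 0,"az": 0,"hand": 0.75},{"x": 0,"y": 0,"z": 0,"ax": 0,"ay": 0,"az": 0,"hand": 0.75},{"x": 0,"y": 0,"z": 0,"ax": 0,"ay": 0,"az": 0,"hand": 0.75},{"x": 0,"y": 0,"z": -0.03,"ax": 0,"ay": 0,"az": 0,"hand": 0.75},{"x": 0,"y": 0,"z": -0.06,"ax": 0,"ay": 0,"az": 0,"hand": 0.75},{"x": 0,"y": 0,"z": -0.09,"ax": 0,"ay": 0,"az": 0,"hand": 0.75},{"x": 0,"y": 0,"z": -0.12,"ax": 0,"ay": 0,"az": 0,"hand": 0.8},{"x": 0,"y": 0.04,"z": -0.15,"ax": 0,"ay": 0,"az": 0,"hand": 0.8},{"x": 0,"y": 0.08,"z": -0.15,"ax": 0,"ay": 0,"az": 0,"hand": 0.8},{"x": 0,"y": 0.1,"z": -0.15,"ax": 0,"ay": 0,"az": 0,"hand": 0.8}]'

```text
clock: 26.17
tcp_pos: [0.5582, 0.1624, 0.2127]
orientation: [0.497, 0.779, 0.319, 0.213]
wrist_force: [0.9, 0.7, 0.6]
finger_gap: 0.0682
```

```bash
python3 - <<'E'
from h import *
st()
im=grab("top",'top13'); im2=grab('scene','scene13')
crop(im,60,150,120,110,6,'x');crop(im2,340,250,100,60,6,'y')
E
```

```text
t 26.17 tcp [0.5582 0.1624 0.2127] q [ 0.613  0.26  -0.574  0.363 -1.107  1.174] F [0.9 0.7 0.6] gap 0.0682
```

View pics/top13.png

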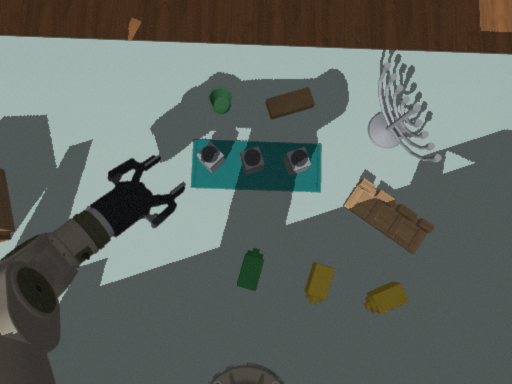

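View pics/scene13.png

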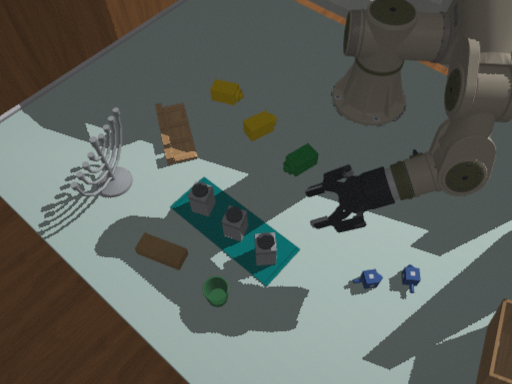

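View pics/x.png

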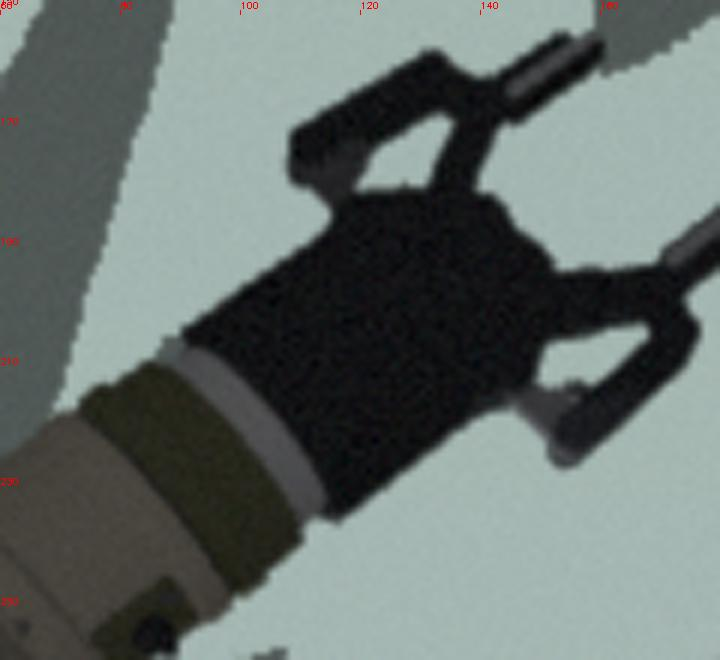

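View pics/y.png

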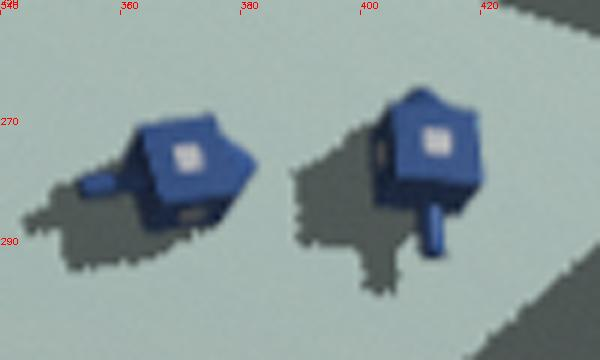

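```bash
cat > d.py <<'E'
import sys
from kin import *
# x y az(stem, deg) zlow zhigh
x,y,az,zl,zh=map(float,sys.argv[1:6]); st()
Rt,a,d=Rgrasp(np.radians(az),0.)
for n,z in(("high",zh),("low",zl)):
    p=np.array([x,y,z]); show(n,p,Rt); q,e,w=ik(p,Rt); print(q.round(2),(e*1000).round(1))
E
python3 d.py .507 .333 -41.5 .008 .12
```

```text
t 26.27 tcp [0.5598 0.1616 0.2144] q [ 0.611  0.258 -0.573  0.36  -1.108  1.175] F [-0.5  0.1 -0.1] gap 0.0683
high world [0.507 0.333 0.12 ] | xyz [ 0.0815 -0.1533 -0.1044] | axyz [ 1.143  0.016 -0.068] deg 66.0
[ 0.45  0.43 -0.07  1.08  0.    1.17] 0.0
low world [0.507 0.333 0.008] | xyz [ 0.0791 -0.2552 -0.0579] | axyz [ 1.143  0.016 -0.068] deg 66.0
[ 0.45  0.53 -0.21  0.84 -0.    1.17] 0.0
```

>>> carry_out --plan '[{"x": 0.08,"y": -0.1,"z": -0.13,"ax": 1.143,"ay": 0.016,"az": -0.068,"hand": 1},{"x": 0.08,"y": -0.1,"z": -0.13,"ax": 1.143,"ay": 0.016,"az": -0.068,"hand": 1},{"x": 0.08,"y": -0.1,"z": -0.13,"ax": 1.143,"ay": 0.016,"az": -0.068,"hand": 1},{"x": 0.08,"y": -0.1,"z": -0.13,"ax": 1.143,"ay": 0.016,"az": -0.068,"hand": 1},{"x": 0.08,"y": -0.1,"z": -0.13,"ax": 1.143,"ay": 0.016,"az": -0.068,"hand": 1},{"x": 0.08,"y": -0.1,"z": -0.13,"ax": 1.143,"ay": 0.016,"az": -0.068,"hand": 1},{"x": 0.08,"y": -0.1,"z": -0.13,"ax": 1.143,"ay": 0.016,"az": -0.068,"hand": 1},{"x": 0.0815,"y": -0.153,"z": -0.104,"ax": 1.143,"ay": 0.016,"az": -0.068,"hand": 1},{"x": 0.0815,"y": -0.153,"z": -0.104,"ax": 1.143,"ay": 0.016,"az": -0.068,"hand": 1},{"x": 0.0815,"y": -0.153,"z": -0.104,"ax": 1.143,"ay": 0.016,"az": -0.068,"hand": 1},{"x": 0.0815,"y": -0.153,"z": -0.104,"ax": 1.143,"ay": 0.016,"az": -0.068,"hand": 1},{"x": 0.0815,"y": -0.153,"z": -0.104,"ax": 1.143,"ay": 0.016,"az": -0.068,"hand": 1}]'

```text
clock: 27.27
tcp_pos: [0.5076, 0.3315, 0.1188]
orientation: [0.001, 0.912, 0.409, -0.001]
wrist_force: [0.9, -0.6, -0.2]
finger_gap: 0.0853
```

```bash
python3 d.py .507 .333 -41.5 .008 .12; python3 - <<'E'
from h import *
im=grab("top",'top14'); im2=grab('scene','scene14')
crop(im,70,150,120,110,4,'x');crop(im2,330,230,100,80,5,'y')
a=cv2.imread('pics/x.png');b=cv2.imread('pics/y.png')
w=min(a.shape[1],b.shape[1]);cv2.imwrite('pics/xy14.png',np.vstack([a[:,:w][:400],b[:,:w]]))
E
```

```text
t 27.27 tcp [0.5076 0.3315 0.1188] q [ 0.447  0.428 -0.067  1.078 -0.002  1.174] F [ 0.9 -0.6 -0.2] gap 0.0853
high world [0.507 0.333 0.12 ] | xyz [ 0.0007 -0.0014 -0.0012] | axyz [ 0.001  0.003 -0.003] deg 0.0
[ 0.45  0.43 -0.07  1.08 -0.    1.17] 0.0
low world [0.507 0.333 0.008] | xyz [ 0.001  -0.0015  0.1108] | axyz [ 0.001  0.003 -0.003] deg 0.0
[ 0.45  0.53 -0.21  0.84 -0.    1.17] 0.0
```

View pics/xy14.png

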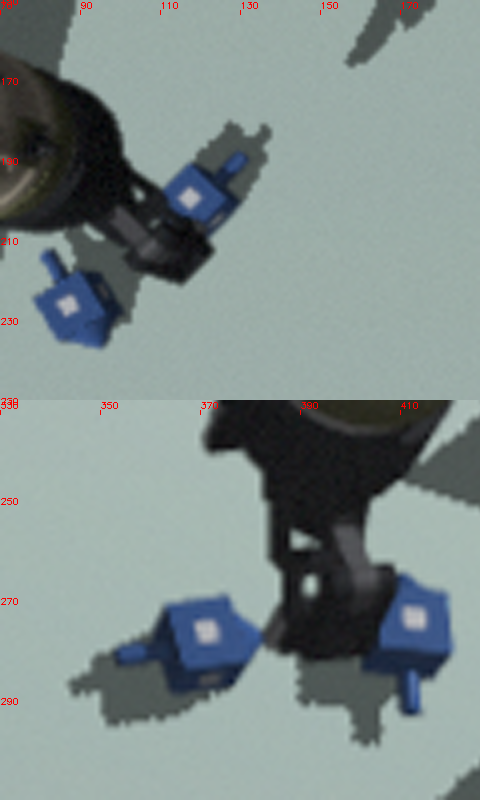

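>>> carry_out --plan '[{"x": 0.001,"y": -0.0015,"z": 0.035,"ax": 0,"ay": 0.003,"az": -0.003,"hand": 1},{"x": 0.001,"y": -0.0015,"z": 0.07,"ax": 0,"ay": 0.003,"az": -0.003,"hand": 1},{"x": 0.001,"y": -0.0015,"z": 0.1,"ax": 0,"ay": 0.003,"az": -0.003,"hand": 1},{"x": 0.001,"y": -0.0015,"z": 0.11,"ax": 0,"ay": 0.003,"az": -0.003,"hand": 1},{"x": 0.001,"y": -0.0015,"z": 0.11,"ax": 0,"ay": 0.003,"az": -0.003,"hand": 1},{"x": 0.001,"y": -0.0015,"z": 0.11,"ax": 0,"ay": 0.003,"az": -0.003,"hand": 0.5},{"x": 0.001,"y": -0.0015,"z": 0.11,"ax": 0,"ay": 0.003,"az": -0.003,"hand": 0},{"x": 0.001,"y": -0.0015,"z": 0.11,"ax": 0,"ay": 0.003,"az": -0.003,"hand": 0},{"x": 0.001,"y": -0.0015,"z": 0.11,"ax": 0,"ay": 0.003,"az": -0.003,"hand": 0},{"x": 0.001,"y": -0.0015,"z": 0.11,"ax": 0,"ay": 0.003,"az": -0.003,"hand": 0},{"x": 0.001,"y": -0.0015,"z": 0.11,"ax": 0,"ay": 0.003,"az": -0.003,"hand": 0},{"x": 0.001,"y": -0.0015,"z": 0.11,"ax": 0,"ay": 0.003,"az": -0.003,"hand": 0}]' --squeeze 40

```text
clock: 28.37
tcp_pos: [0.508, 0.3354, 0.012]
orientation: [-0.0, 0.911, 0.412, 0.003]
wrist_force: [-0.8, 1.0, 6.3]
finger_gap: 0.0332
```

```bash
python3 d.py .507 .333 -41.5 .008 .2; python3 - <<'E'
from h import *
im=grab("top",'top15'); im2=grab('scene','scene15')
crop(im,70,150,120,110,4,'x');crop(im2,330,230,100,80,5,'y')
a=cv2.imread('pics/x.png');b=cv2.imread('pics/y.png')
w=min(a.shape[1],b.shape[1]);cv2.imwrite('pics/xy15.png',np.vstack([a[:,:w][:400],b[:,:w]]))
E
```

```text
t 28.37 tcp [0.508  0.3354 0.012 ] q [ 0.452  0.52  -0.207  0.838  0.     1.173] F [-0.8  1.   6.3] gap 0.0332
high world [0.507 0.333 0.2  ] | xyz [-0.0013  0.0013 -0.188 ] | axyz [ 0.002 -0.006  0.003] deg 0.0
[ 0.45  0.38  0.07  1.26 -0.    1.17] 0.0
low world [0.507 0.333 0.008] | xyz [-0.0024  0.0008  0.004 ] | axyz [ 0.002 -0.006  0.003] deg 0.0
[ 0.45  0.53 -0.21  0.84  0.    1.17] 0.0
```

View pics/xy15.png

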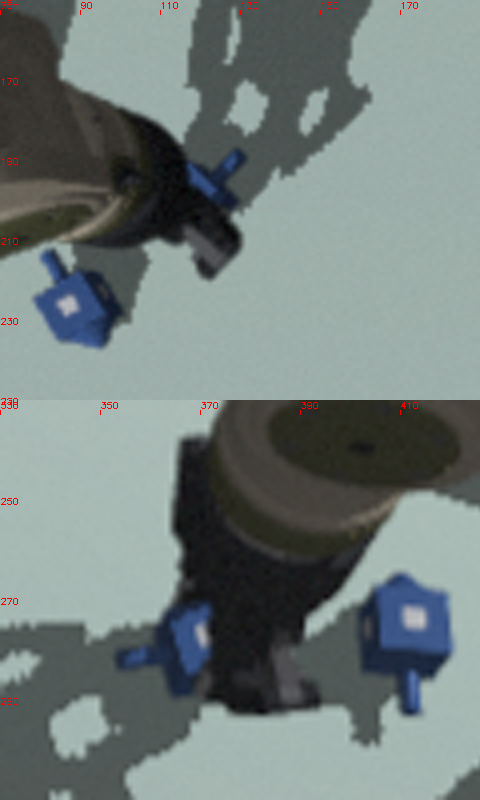

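>>> carry_out --plan '[{"x": 0,"y": 0,"z": -0.04,"ax": 0,"ay": 0,"az": 0,"hand": 0},{"x": 0,"y": 0,"z": -0.08,"ax": 0,"ay": 0,"az": 0,"hand": 0},{"x": 0,"y": 0,"z": -0.12,"ax": 0,"ay": 0,"az": 0,"hand": 0},{"x": 0,"y": 0,"z": -0.16,"ax": 0,"ay": 0,"az": 0,"hand": 0},{"x": 0,"y": 0,"z": -0.19,"ax": 0,"ay": 0,"az": 0,"hand": 0},{"x": 0,"y": 0,"z": -0.19,"ax": 0,"ay": 0,"az": 0,"hand": 0}]'

```text
clock: 28.97
tcp_pos: [0.5103, 0.3363, 0.2105]
orientation: [-0.0, 0.911, 0.412, 0.01]
wrist_force: [1.0, 0.9, 1.1]
finger_gap: 0.0327
```

```bash
python3 d.py .4481 -.4061 -34 .017 .2;python3 d.py .5197 -.2999 -34 .017 .2; python3 - <<'E'
from h import *
im=grab("top",'top16'); im2=grab('scene','scene16')
crop(im,40,140,130,110,4,'x');crop(im2,330,200,100,100,5,'y')
a=cv2.imread('pics/x.png');b=cv2.imread('pics/y.png')
w=min(a.shape[1],b.shape[1]);cv2.imwrite('pics/xy16.png',np.vstack([a[:,:w][:400],b[:,:w]])[:900])
E
```

```text
t 28.97 tcp [0.5103 0.3363 0.2105] q [0.451 0.373 0.081 1.259 0.    1.173] F [1.  0.9 1.1] gap 0.0327
high world [ 0.448 -0.406  0.2  ] | xyz [-0.5986  0.4436  0.0031] | axyz [ 0.009 -0.017 -0.128] deg 7.0
[-0.87  0.38  0.07  1.26  0.   -0.28] 0.0
low world [ 0.448 -0.406  0.017] | xyz [-0.6019  0.4423  0.1861] | axyz [ 0.009 -0.017 -0.128] deg 7.0
[-0.87  0.51 -0.2   0.85 -0.   -0.28] 0.0
t 28.97 tcp [0.5103 0.3363 0.2105] q [0.451 0.373 0.081 1.259 0.    1.173] F [1.  0.9 1.1] gap 0.0327
high world [ 0.52 -0.3   0.2 ] | xyz [-0.4716  0.4272  0.0053] | axyz [ 0.009 -0.017 -0.128] deg 7.0
[-0.66  0.37  0.05  1.25  0.   -0.06] 0.0
low world [ 0.52  -0.3    0.017] | xyz [-0.4749  0.4259  0.1883] | axyz [ 0.009 -0.017 -0.128] deg 7.0
[-0.66  0.5  -0.22  0.85 -0.   -0.06] 0.0
```

View pics/xy16.png

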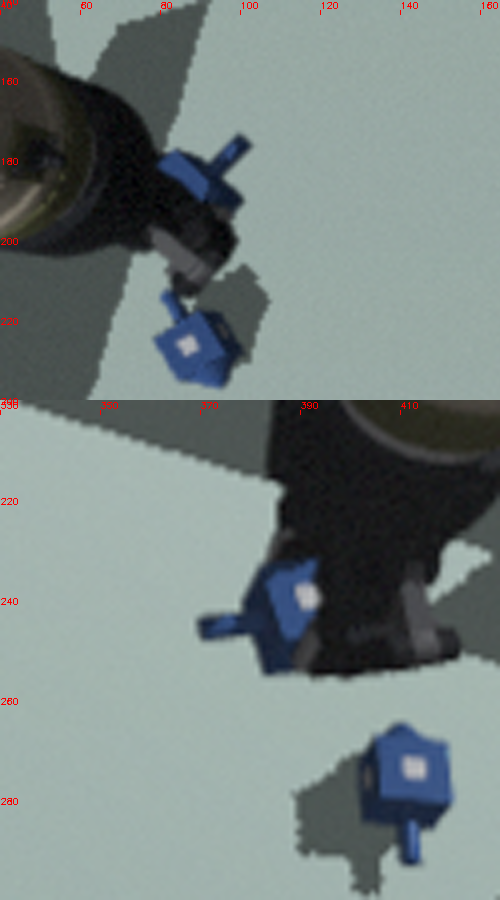

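>>> carry_out --plan '[{"x": -0.599,"y": 0.444,"z": 0.003,"ax": 0.009,"ay": -0.017,"az": -0.128,"hand": 0},{"x": -0.599,"y": 0.444,"z": 0.003,"ax": 0.009,"ay": -0.017,"az": -0.128,"hand": 0},{"x": -0.599,"y": 0.444,"z": 0.003,"ax": 0.009,"ay": -0.017,"az": -0.128,"hand": 0},{"x": -0.599,"y": 0.444,"z": 0.003,"ax": 0.009,"ay": -0.017,"az": -0.128,"hand": 0},{"x": -0.599,"y": 0.444,"z": 0.003,"ax": 0.009,"ay": -0.017,"az": -0.128,"hand": 0},{"x": -0.599,"y": 0.444,"z": 0.003,"ax": 0.009,"ay": -0.017,"az": -0.128,"hand": 0},{"x": -0.599,"y": 0.444,"z": 0.003,"ax": 0.009,"ay": -0.017,"az": -0.128,"hand": 0},{"x": -0.599,"y": 0.444,"z": 0.003,"ax": 0.009,"ay": -0.017,"az": -0.128,"hand": 0},{"x": -0.599,"y": 0.444,"z": 0.003,"ax": 0.009,"ay": -0.017,"az": -0.128,"hand": 0},{"x": -0.599,"y": 0.444,"z": 0.003,"ax": 0.009,"ay": -0.017,"az": -0.128,"hand": 0},{"x": -0.599,"y": 0.444,"z": 0.003,"ax": 0.009,"ay": -0.017,"az": -0.128,"hand": 0},{"x": -0.599,"y": 0.444,"z": 0.003,"ax": 0.009,"ay": -0.017,"az": -0.128,"hand": 0}]'

```text
clock: 30.07
tcp_pos: [0.4641, -0.1643, 0.1968]
orientation: [-0.002, 0.883, 0.469, -0.005]
wrist_force: [0.8, 1.1, -1.5]
finger_gap: 0.0331
```

```bash
python3 d.py .4481 -.4061 -34 .017 .1
```

```text
t 30.07 tcp [ 0.4641 -0.1643  0.1968] q [-0.499  0.175 -0.22   1.184 -0.007  0.094] F [ 0.8  1.1 -1.5] gap 0.0331
high world [ 0.448 -0.406  0.1  ] | xyz [-0.2086  0.1228  0.0973] | axyz [-0.008  0.007 -0.   ] deg 1.0
[-0.87  0.44 -0.1   1.03  0.   -0.28] 0.0
low world [ 0.448 -0.406  0.017] | xyz [-0.208   0.1235  0.1803] | axyz [-0.008  0.007 -0.   ] deg 1.0
[-0.87  0.51 -0.2   0.85 -0.   -0.28] 0.0
```

>>> carry_out --plan '[{"x": -0.209,"y": 0.123,"z": 0.0,"ax": -0.008,"ay": 0.007,"az": 0,"hand": 0},{"x": -0.209,"y": 0.123,"z": 0.0,"ax": -0.008,"ay": 0.007,"az": 0,"hand": 0},{"x": -0.209,"y": 0.123,"z": 0.0,"ax": -0.008,"ay": 0.007,"az": 0,"hand": 0},{"x": -0.209,"y": 0.123,"z": 0.0,"ax": -0.008,"ay": 0.007,"az": 0,"hand": 0},{"x": -0.209,"y": 0.123,"z": 0.0,"ax": -0.008,"ay": 0.007,"az": 0,"hand": 0},{"x": -0.209,"y": 0.123,"z": 0.0,"ax": -0.008,"ay": 0.007,"az": 0,"hand": 0},{"x": -0.209,"y": 0.123,"z": 0.03,"ax": -0.008,"ay": 0.007,"az": 0,"hand": 0},{"x": -0.209,"y": 0.123,"z": 0.06,"ax": -0.008,"ay": 0.007,"az": 0,"hand": 0},{"x": -0.209,"y": 0.123,"z": 0.095,"ax": -0.008,"ay": 0.007,"az": 0,"hand": 0},{"x": -0.209,"y": 0.123,"z": 0.12,"ax": -0.008,"ay": 0.007,"az": 0,"hand": 0},{"x": -0.209,"y": 0.123,"z": 0.12,"ax": -0.008,"ay": 0.007,"az": 0,"hand": 0},{"x": -0.209,"y": 0.123,"z": 0.12,"ax": -0.008,"ay": 0.007,"az": 0,"hand": 0}]'

```text
clock: 31.07
tcp_pos: [0.4459, -0.4045, 0.0746]
orientation: [-0.003, 0.883, 0.469, -0.001]
wrist_force: [-0.3, -0.4, -0.8]
finger_gap: 0.0333
```

```bash
python3 d.py .4481 -.4061 -34 .017 .1; python3 - <<'E'
from h import *
im=grab("top",'top17'); im2=grab('scene','scene17')
crop(im,340,150,120,110,6,'top17c');crop(im2,120,70,110,100,5,'y17')
E
```

```text
t 31.07 tcp [ 0.4459 -0.4045  0.0746] q [-0.87   0.458 -0.136  0.984 -0.    -0.276] F [-0.3 -0.4 -0.8] gap 0.0333
high world [ 0.448 -0.406  0.1  ] | xyz [-0.0001  0.0025 -0.0255] | axyz [-0.006 -0.002 -0.001] deg 0.0
[-0.87  0.44 -0.1   1.03  0.   -0.28] 0.0
low world [ 0.448 -0.406  0.017] | xyz [-0.0002  0.003   0.0575] | axyz [-0.006 -0.002 -0.001] deg 0.0
[-0.87  0.51 -0.2   0.85  0.   -0.28] 0.0
```

View pics/top17c.png

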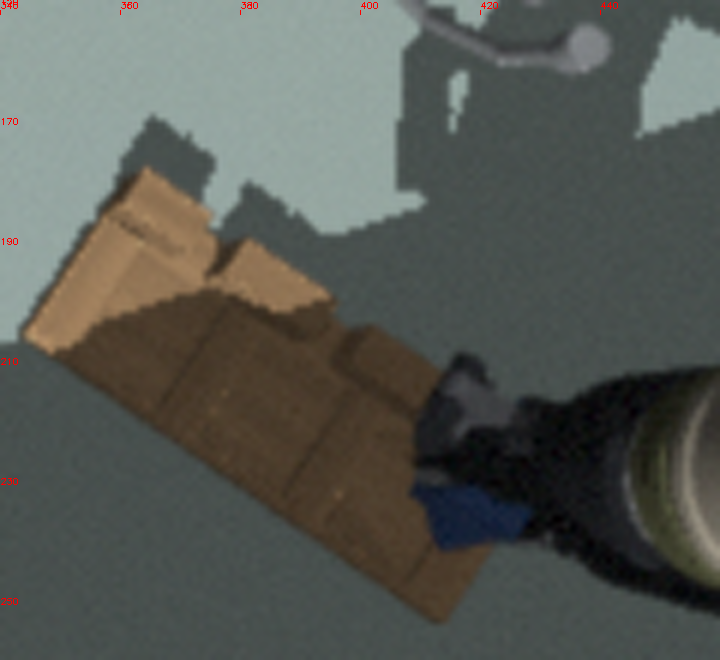

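View pics/y17.png

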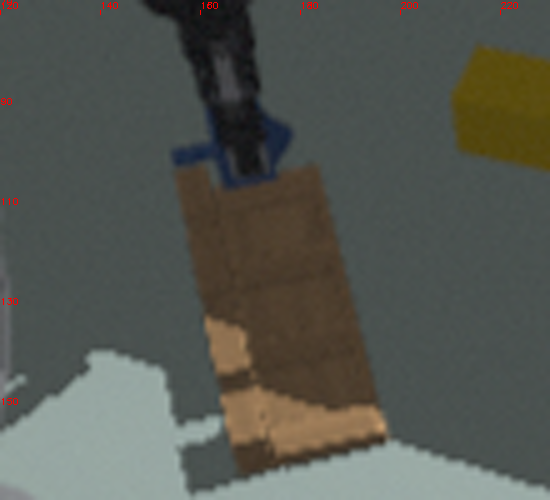

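```bash
python3 - <<'E'
from h import *
print(proj("scene",(.480,-.4274,.0796)), ray("scene",155.0,101.4,.0796), ray("scene",154.6,102,.0796))
E
```

```text
[156.03254061 100.14851023] [ 0.48526021 -0.42600139  0.0796    ] [ 0.4875981  -0.42512298  0.0796    ]
```

>>> carry_out --plan '[{"x": 0,"y": 0.003,"z": 0.02,"ax": -0.006,"ay": -0.002,"az": 0,"hand": 0},{"x": 0,"y": 0.003,"z": 0.035,"ax": -0.006,"ay": -0.002,"az": 0,"hand": 0},{"x": 0,"y": 0.003,"z": 0.045,"ax": -0.006,"ay": -0.002,"az": 0,"hand": 0},{"x": 0,"y": 0.003,"z": 0.051,"ax": -0.006,"ay": -0.002,"az": 0,"hand": 0},{"x": 0,"y": 0.003,"z": 0.051,"ax": -0.006,"ay": -0.002,"az": 0,"hand": 0},{"x": 0,"y": 0.003,"z": 0.051,"ax": -0.006,"ay": -0.002,"az": 0,"hand": 0}]'

```text
clock: 31.67
tcp_pos: [0.4511, -0.409, 0.0281]
orientation: [0.004, 0.883, 0.469, 0.001]
wrist_force: [0.0, 0.2, 0.9]
finger_gap: 0.0333
```

```bash
python3 d.py .4481 -.4061 -34 .017 .1; python3 - <<'E'
from h import *
im=grab("top",'top18'); im2=grab('scene','scene18')
crop(im,370,180,80,80,7,'top18c');crop(im2,130,80,80,70,7,'y18')
E
```

```text
t 31.67 tcp [ 0.4511 -0.409   0.0281] q [-0.868  0.502 -0.191  0.869 -0.001 -0.274] F [0.  0.2 0.9] gap 0.0333
high world [ 0.448 -0.406  0.1  ] | xyz [ 0.0005 -0.0035 -0.0719] | axyz [ 0.008  0.003 -0.   ] deg 0.0
[-0.87  0.44 -0.1   1.03 -0.   -0.28] 0.0
low world [ 0.448 -0.406  0.017] | xyz [ 0.0008 -0.0042  0.0111] | axyz [ 0.008  0.003 -0.   ] deg 0.0
[-0.87  0.51 -0.2   0.85 -0.   -0.28] 0.0
```

View pics/top18c.png

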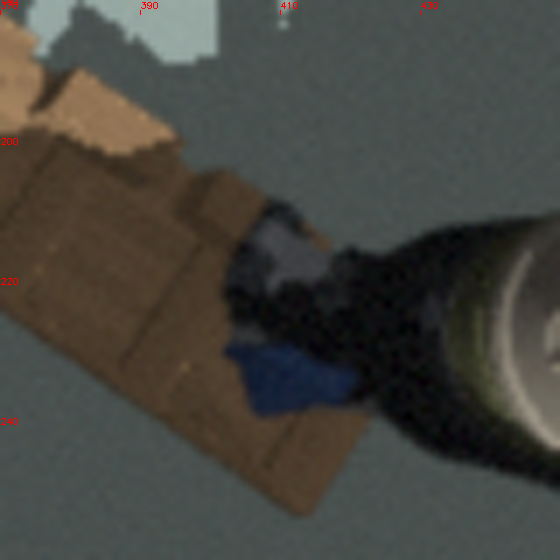

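View pics/y18.png

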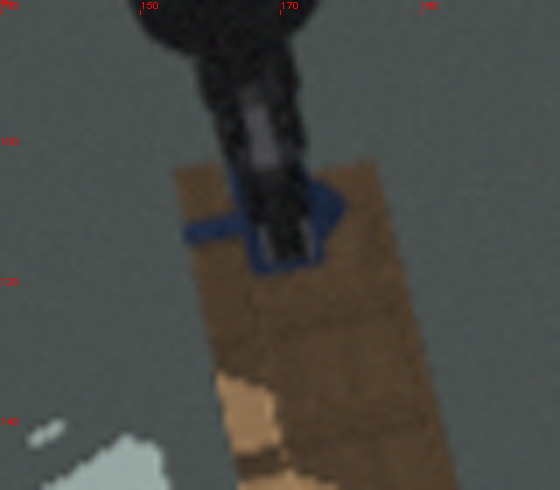

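>>> carry_out --plan '[{"x": 0.001,"y": -0.004,"z": 0.001,"ax": 0.008,"ay": 0.003,"az": 0,"hand": 0},{"x": 0.001,"y": -0.004,"z": 0.003,"ax": 0.008,"ay": 0.003,"az": 0,"hand": 0},{"x": 0.001,"y": -0.004,"z": 0.006,"ax": 0.008,"ay": 0.003,"az": 0,"hand": 0},{"x": 0.001,"y": -0.004,"z": 0.008,"ax": 0.008,"ay": 0.003,"az": 0,"hand": 0},{"x": 0.001,"y": -0.004,"z": 0.008,"ax": 0.008,"ay": 0.003,"az": 0,"hand": 0},{"x": 0.001,"y": -0.004,"z": 0.008,"ax": 0.008,"ay": 0.003,"az": 0,"hand": 0}]'

```text
clock: 32.27
tcp_pos: [0.4484, -0.4061, 0.0201]
orientation: [0.0, 0.883, 0.469, 0.0]
wrist_force: [-1.2, -0.2, -0.5]
finger_gap: 0.0332
```

```bash
python3 d.py .4481 -.4061 -34 .017 .1
```

```text
t 32.27 tcp [ 0.4484 -0.4061  0.0201] q [-0.869  0.51  -0.201  0.86   0.    -0.275] F [-1.2 -0.2 -0.5] gap 0.0332
high world [ 0.448 -0.406  0.1  ] | xyz [-0.0002 -0.0003 -0.0799] | axyz [ 0. -0. -0.] deg 0.0
[-0.87  0.44 -0.1   1.03  0.   -0.28] 0.0
low world [ 0.448 -0.406  0.017] | xyz [-0.0002 -0.0003  0.0031] | axyz [ 0. -0. -0.] deg 0.0
[-0.87  0.51 -0.2   0.85 -0.   -0.28] 0.0
```

Exactly on target; lower the last 3 mm and check force.

>>> carry_out --plan '[{"x": 0,"y": 0,"z": 0.0015,"ax": 0,"ay": 0,"az": 0,"hand": 0},{"x": 0,"y": 0,"z": 0.003,"ax": 0,"ay": 0,"az": 0,"hand": 0},{"x": 0,"y": 0,"z": 0.004,"ax": 0,"ay": 0,"az": 0,"hand": 0},{"x": 0,"y": 0,"z": 0.004,"ax": 0,"ay": 0,"az": 0,"hand": 0}]'

```text
clock: 32.6
tcp_pos: [0.4485, -0.4062, 0.017]
orientation: [0.0, 0.883, 0.469, 0.0]
wrist_force: [-1.4, 1.1, 6.3]
finger_gap: 0.0331
```

>>> carry_out --plan '[{"x": 0,"y": 0,"z": -0.0005,"ax": 0,"ay": 0,"az": 0,"hand": 0.5},{"x": 0,"y": 0,"z": -0.0005,"ax": 0,"ay": 0,"az": 0,"hand": 0.65},{"x": 0,"y": 0,"z": -0.0005,"ax": 0,"ay": 0,"az": 0,"hand": 0.65},{"x": 0,"y": 0,"z": -0.0005,"ax": 0,"ay": 0,"az": 0,"hand": 0.65},{"x": 0,"y": 0,"z": -0.02,"ax": 0,"ay": 0,"az": 0,"hand": 0.65},{"x": 0,"y": 0,"z": -0.05,"ax": 0,"ay": 0,"az": 0,"hand": 0.65},{"x": 0,"y": 0,"z": -0.09,"ax": 0,"ay": 0,"az": 0,"hand": 0.65},{"x": 0,"y": 0,"z": -0.13,"ax": 0,"ay": 0,"az": 0,"hand": 0.65},{"x": 0,"y": 0,"z": -0.17,"ax": 0,"ay": 0,"az": 0,"hand": 0.8},{"x": -0.03,"y": -0.03,"z": -0.2,"ax": 0,"ay": 0,"az": 0,"hand": 0.8},{"x": 0.03,"y": -0.05,"z": -0.2,"ax": 0,"ay": 0,"az": 0,"hand": 0.8},{"x": 0.07,"y": -0.07,"z": -0.2,"ax": 0,"ay": 0,"az": 0,"hand": 0.8}]'

```text
clock: 33.6
tcp_pos: [0.4255, -0.3341, 0.2187]
orientation: [0.003, 0.885, 0.465, 0.001]
wrist_force: [2.2, 1.6, 0.6]
finger_gap: 0.0683
```

```bash
python3 d.py .4395 .4019 35 .008 .2; python3 - <<'E'
from h import *
im=grab("top",'top19'); im2=grab('scene','scene19')
crop(im,370,180,80,80,7,'top19c');crop(im2,130,80,80,70,7,'y19')
crop(im,60,180,80,60,7,'d2t');crop(im2,340,250,100,60,6,'d2s')
E
```

```text
t 33.6 tcp [ 0.4255 -0.3341  0.2187] q [-0.814  0.246 -0.076  1.243 -0.    -0.212] F [2.2 1.6 0.6] gap 0.0683
high world [0.44  0.402 0.2  ] | xyz [ 0.6144 -0.4056  0.0155] | axyz [ 0.004  0.005 -1.213] deg 70.0
[ 0.61  0.36  0.04  1.25 -0.   -0.  ] 0.0
low world [0.44  0.402 0.008] | xyz [ 0.6147 -0.4067  0.2075] | axyz [ 0.004  0.005 -1.213] deg 70.0
[ 0.61  0.51 -0.24  0.82  0.   -0.  ] 0.0
```

View pics/top19c.png

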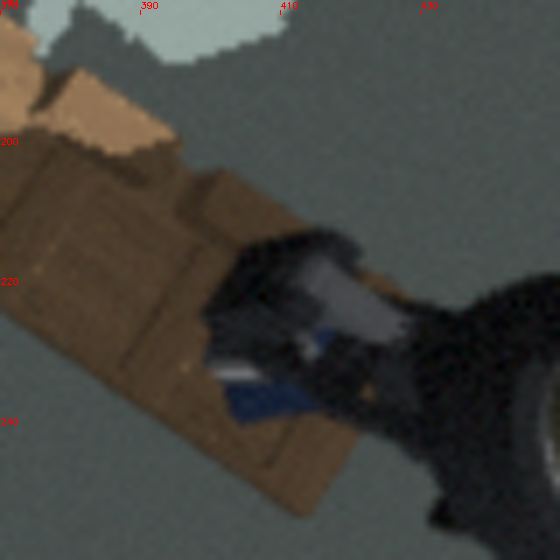

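View pics/y19.png

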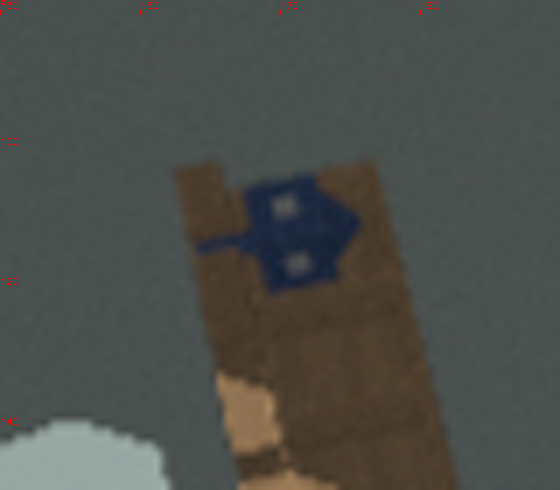

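View pics/d2t.png

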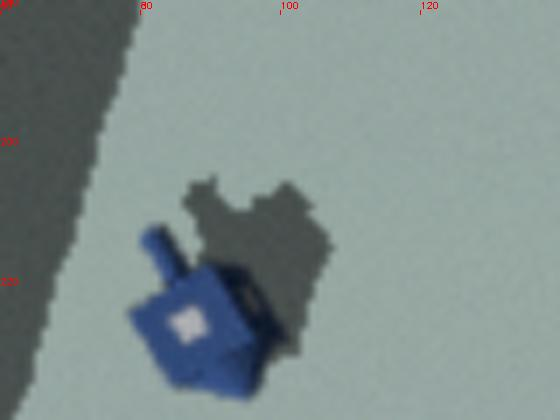

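View pics/scene19.png

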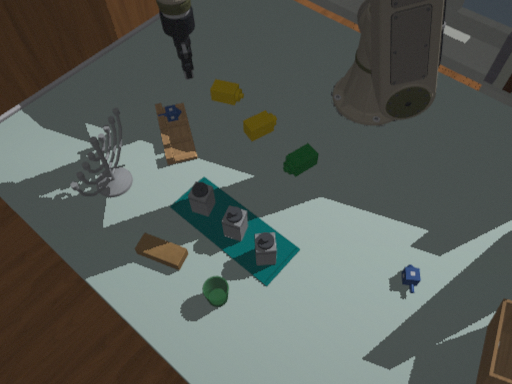

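```bash
python3 - <<'E'
from h import *
f=lambda x,y:ray("top",60+x/7,180+y/7,.034)
L,T,Rr,B=[f(*p) for p in((130,315),(207,267),(253,345),(175,388))]
for n,a,b,off in(("BL",B,L,0),("RT",Rr,T,0),("LT",L,T,90),("BR",B,Rr,90)):
    d=b-a; print(n,np.linalg.norm(d).round(4),(np.degrees(np.arctan2(d[1],d[0]))+off).round(1))
print((L+T+Rr+B)/4)
q=ray("top",60+152/7,180+235/7,.017); c=f(189,323); d=q-c; print(c,q,np.degrees(np.arctan2(d[1],d[0])))
E
```

```text
BL 0.0307 35.3
RT 0.0325 34.0
LT 0.0308 34.5
BR 0.0302 31.1
[0.43744644 0.40116403 0.034     ]
[0.4394017  0.40211316 0.034     ] [0.47075294 0.42464205 0.017     ] 35.700880951203125
```

>>> carry_out --plan '[{"x": 0.614,"y": -0.406,"z": 0.015,"ax": 0.004,"ay": 0.005,"az": -1.2,"hand": 0.9},{"x": 0.614,"y": -0.406,"z": 0.015,"ax": 0.004,"ay": 0.005,"az": -1.2,"hand": 0.9},{"x": 0.614,"y": -0.406,"z": 0.015,"ax": 0.004,"ay": 0.005,"az": -1.2,"hand": 1},{"x": 0.614,"y": -0.406,"z": 0.015,"ax": 0.004,"ay": 0.005,"az": -1.2,"hand": 1},{"x": 0.614,"y": -0.406,"z": 0.015,"ax": 0.004,"ay": 0.005,"az": -1.2,"hand": 1},{"x": 0.614,"y": -0.406,"z": 0.015,"ax": 0.004,"ay": 0.005,"az": -1.2,"hand": 1},{"x": 0.614,"y": -0.406,"z": 0.015,"ax": 0.004,"ay": 0.005,"az": -1.2,"hand": 1},{"x": 0.614,"y": -0.406,"z": 0.015,"ax": 0.004,"ay": 0.005,"az": -1.2,"hand": 1},{"x": 0.614,"y": -0.406,"z": 0.015,"ax": 0.004,"ay": 0.005,"az": -1.2,"hand": 1},{"x": 0.614,"y": -0.406,"z": 0.015,"ax": 0.004,"ay": 0.005,"az": -1.2,"hand": 1},{"x": 0.614,"y": -0.406,"z": 0.015,"ax": 0.004,"ay": 0.005,"az": -1.2,"hand": 1},{"x": 0.614,"y": -0.406,"z": 0.015,"ax": 0.004,"ay": 0.005,"az": -1.2,"hand": 1}]'

```text
clock: 34.7
tcp_pos: [0.4295, 0.1717, 0.2076]
orientation: [-0.003, 0.462, 0.887, 0.002]
wrist_force: [1.3, -0.9, -0.0]
finger_gap: 0.0854
```

```bash
python3 d.py .439 .4018 34.5 .008 .12; python3 - <<'E'
from h import *
im=grab("top",'top20')
crop(im,335,160,110,100,7,'top20c')
crop(im,60,180,80,60,7,'d2t')
E
```

```text
t 34.7 tcp [0.4295 0.1717 0.2076] q [ 0.202  0.106 -0.274  1.192  0.007 -0.407] F [ 1.3 -0.9 -0. ] gap 0.0854
high world [0.439 0.402 0.12 ] | xyz [0.1827 0.1393 0.089 ] | axyz [ 0.001 -0.007  0.007] deg 1.0
[ 0.61  0.4  -0.1   1.07 -0.    0.  ] 0.0
low world [0.439 0.402 0.008] | xyz [0.1819 0.1392 0.201 ] | axyz [ 0.001 -0.007  0.007] deg 1.0
[ 0.61  0.51 -0.24  0.82  0.    0.  ] 0.0
```

View pics/top20c.png

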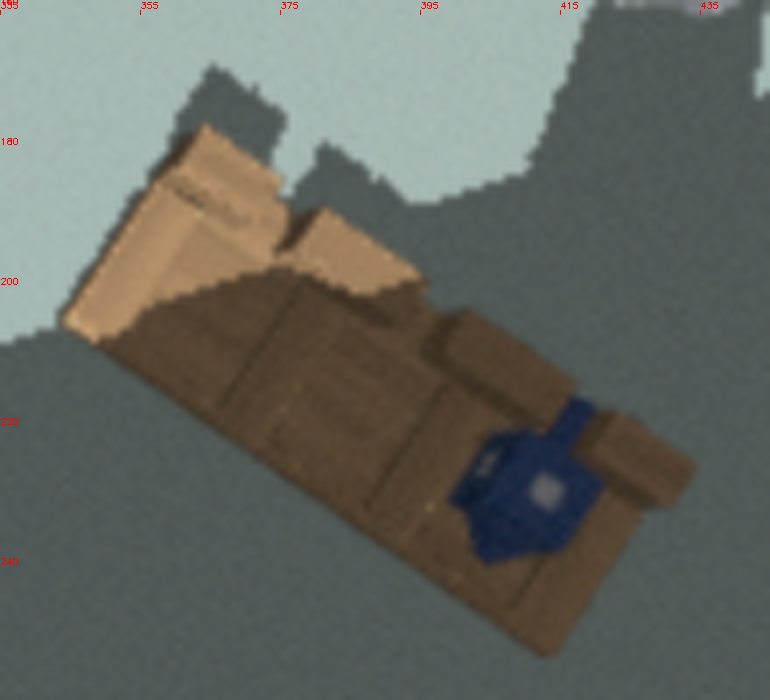

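>>> carry_out --plan '[{"x": 0.183,"y": 0.139,"z": 0.03,"ax": 0,"ay": -0.007,"az": 0.007,"hand": 1},{"x": 0.183,"y": 0.139,"z": 0.03,"ax": 0,"ay": -0.007,"az": 0.007,"hand": 1},{"x": 0.183,"y": 0.139,"z": 0.03,"ax": 0,"ay": -0.007,"az": 0.007,"hand": 1},{"x": 0.183,"y": 0.139,"z": 0.03,"ax": 0,"ay": -0.007,"az": 0.007,"hand": 1},{"x": 0.183,"y": 0.139,"z": 0.06,"ax": 0,"ay": -0.007,"az": 0.007,"hand": 1},{"x": 0.183,"y": 0.139,"z": 0.09,"ax": 0,"ay": -0.007,"az": 0.007,"hand": 1},{"x": 0.183,"y": 0.139,"z": 0.11,"ax": 0,"ay": -0.007,"az": 0.007,"hand": 1},{"x": 0.183,"y": 0.139,"z": 0.12,"ax": 0,"ay": -0.007,"az": 0.007,"hand": 1},{"x": 0.183,"y": 0.139,"z": 0.12,"ax": 0,"ay": -0.007,"az": 0.007,"hand": 1},{"x": 0.183,"y": 0.139,"z": 0.12,"ax": 0,"ay": -0.007,"az": 0.007,"hand": 1}]'

```text
clock: 35.58
tcp_pos: [0.4362, 0.4085, 0.0898]
orientation: [-0.001, 0.463, 0.887, 0.002]
wrist_force: [-0.5, 1.0, 0.6]
finger_gap: 0.0851
```

```bash
python3 d.py .439 .4018 34.5 .008 .12; python3 - <<'E'
from h import *
im=grab("top",'top21');im2=grab("scene",'scene21')
crop(im,30,160,110,90,5,'x');crop(im2,350,220,110,90,5,'y')
a=cv2.imread('pics/x.png');b=cv2.imread('pics/y.png');cv2.imwrite('pics/xy21.png',np.vstack([a,b])[:900])
E
```

```text
t 35.58 tcp [0.4362 0.4085 0.0898] q [ 0.617  0.43  -0.139  0.999  0.003  0.008] F [-0.5  1.   0.6] gap 0.0851
high world [0.439 0.402 0.12 ] | xyz [-0.007  -0.0015 -0.0303] | axyz [ 0.002 -0.003  0.007] deg 0.0
[ 0.61  0.4  -0.1   1.07  0.    0.  ] 0.0
low world [0.439 0.402 0.008] | xyz [-0.0074 -0.0017  0.0817] | axyz [ 0.002 -0.003  0.007] deg 0.0
[ 0.61  0.51 -0.24  0.82 -0.    0.  ] 0.0
```

View pics/xy21.png

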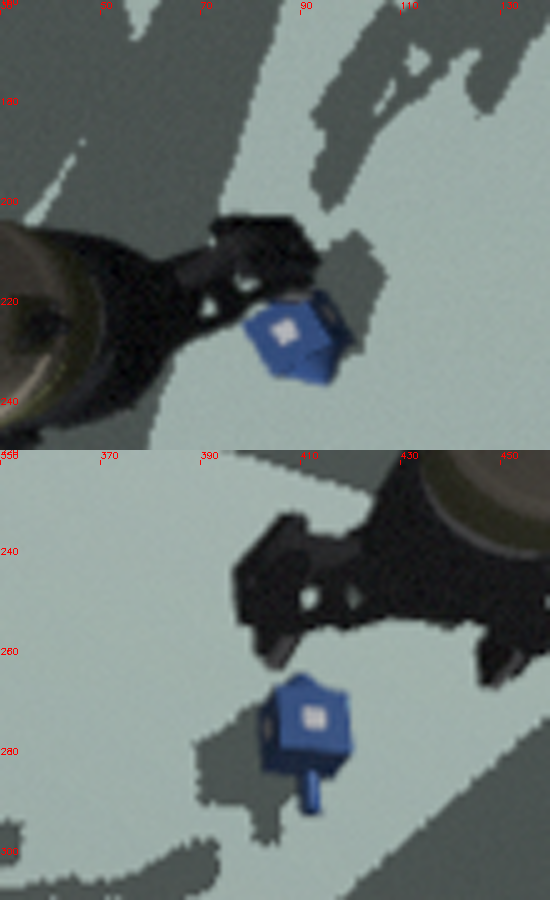

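>>> carry_out --plan '[{"x": -0.007,"y": -0.0015,"z": 0.01,"ax": 0,"ay": -0.003,"az": 0.007,"hand": 1},{"x": -0.007,"y": -0.0015,"z": 0.03,"ax": 0,"ay": -0.003,"az": 0.007,"hand": 1},{"x": -0.007,"y": -0.0015,"z": 0.055,"ax": 0,"ay": -0.003,"az": 0.007,"hand": 1},{"x": -0.007,"y": -0.0015,"z": 0.07,"ax": 0,"ay": -0.003,"az": 0.007,"hand": 1},{"x": -0.007,"y": -0.0015,"z": 0.08,"ax": 0,"ay": -0.003,"az": 0.007,"hand": 1},{"x": -0.007,"y": -0.0015,"z": 0.08,"ax": 0,"ay": -0.003,"az": 0.007,"hand": 1},{"x": -0.007,"y": -0.0015,"z": 0.08,"ax": 0,"ay": -0.003,"az": 0.007,"hand": 1}]'

```text
clock: 36.27
tcp_pos: [0.4416, 0.4027, 0.0127]
orientation: [0.002, 0.467, 0.884, 0.003]
wrist_force: [-0.1, -0.4, 0.4]
finger_gap: 0.0856
```

```bash
python3 d.py .439 .4018 34.5 .008 .12
```

```text
t 36.27 tcp [0.4416 0.4027 0.0127] q [ 0.605  0.5   -0.239  0.824  0.     0.005] F [-0.1 -0.4  0.4] gap 0.0856
high world [0.439 0.402 0.12 ] | xyz [ 0.0008 -0.0018 -0.1073] | axyz [ 0.008 -0.    -0.002] deg 0.0
[ 0.61  0.4  -0.1   1.07  0.    0.  ] 0.0
low world [0.439 0.402 0.008] | xyz [ 0.0008 -0.0027  0.0047] | axyz [ 0.008 -0.    -0.002] deg 0.0
[ 0.61  0.51 -0.24  0.82  0.    0.  ] 0.0
```

>>> carry_out --plan '[{"x": 0.001,"y": -0.0027,"z": 0.004,"ax": 0.008,"ay": 0,"az": -0.002,"hand": 1},{"x": 0.001,"y": -0.0027,"z": 0.004,"ax": 0.008,"ay": 0,"az": -0.002,"hand": 1},{"x": 0.001,"y": -0.0027,"z": 0.004,"ax": 0.008,"ay": 0,"az": -0.002,"hand": 0.5},{"x": 0.001,"y": -0.0027,"z": 0.004,"ax": 0.008,"ay": 0,"az": -0.002,"hand": 0},{"x": 0.001,"y": -0.0027,"z": 0.004,"ax": 0.008,"ay": 0,"az": -0.002,"hand": 0},{"x": 0.001,"y": -0.0027,"z": 0.004,"ax": 0.008,"ay": 0,"az": -0.002,"hand": 0},{"x": 0.001,"y": -0.0027,"z": 0.004,"ax": 0.008,"ay": 0,"az": -0.002,"hand": 0},{"x": 0.001,"y": -0.0027,"z": 0.004,"ax": 0.008,"ay": 0,"az": -0.002,"hand": 0},{"x": 0.001,"y": -0.0027,"z": 0.004,"ax": 0.008,"ay": 0,"az": -0.002,"hand": 0},{"x": 0.001,"y": -0.0027,"z": 0.004,"ax": 0.008,"ay": 0,"az": -0.002,"hand": 0}]' --squeeze 40

```text
clock: 37.1
tcp_pos: [0.4391, 0.4023, 0.0091]
orientation: [-0.0, 0.466, 0.885, 0.0]
wrist_force: [-0.8, -0.2, 3.6]
finger_gap: 0.0335
```

```bash
python3 d.py .439 .4018 34.5 .008 .21;  python3 - <<'E'
from h import *
im=grab("top",'top22');im2=grab("scene",'scene22')
crop(im,30,160,110,90,5,'x');crop(im2,350,220,110,90,5,'y')
a=cv2.imread('pics/x.png');b=cv2.imread('pics/y.png');cv2.imwrite('pics/xy22.png',np.vstack([a,b])[:900])
E
```

```text
t 37.1 tcp [0.4391 0.4023 0.0091] q [ 0.607  0.506 -0.24   0.825  0.     0.005] F [-0.8 -0.2  3.6] gap 0.0335
high world [0.439 0.402 0.21 ] | xyz [-2.000e-04 -2.000e-04 -2.009e-01] | axyz [ 0.001 -0.    -0.   ] deg 0.0
[0.61 0.36 0.06 1.27 0.   0.  ] 0.0
low world [0.439 0.402 0.008] | xyz [-0.0003 -0.0003  0.0011] | axyz [ 0.001 -0.    -0.   ] deg 0.0
[ 0.61  0.51 -0.24  0.82  0.    0.  ] 0.0
```

View pics/xy22.png

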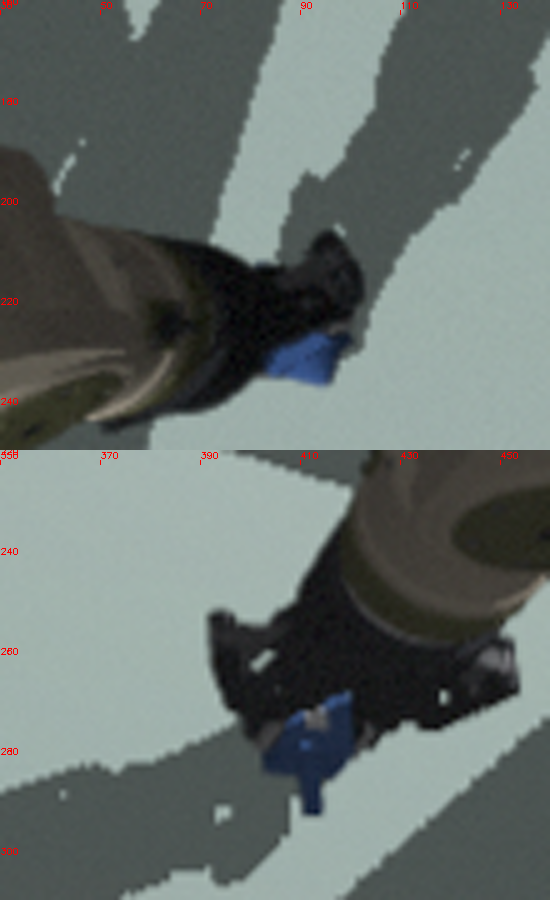

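>>> carry_out --plan '[{"x": 0,"y": 0,"z": -0.04,"ax": 0,"ay": 0,"az": 0,"hand": 0},{"x": 0,"y": 0,"z": -0.08,"ax": 0,"ay": 0,"az": 0,"hand": 0},{"x": 0,"y": 0,"z": -0.12,"ax": 0,"ay": 0,"az": 0,"hand": 0},{"x": 0,"y": 0,"z": -0.16,"ax": 0,"ay": 0,"az": 0,"hand": 0},{"x": 0,"y": 0,"z": -0.2,"ax": 0,"ay": 0,"az": 0,"hand": 0},{"x": 0,"y": 0,"z": -0.2,"ax": 0,"ay": 0,"az": 0,"hand": 0}]'

```text
clock: 37.7
tcp_pos: [0.442, 0.4042, 0.2177]
orientation: [0.003, 0.466, 0.885, 0.006]
wrist_force: [1.6, 0.3, 0.6]
finger_gap: 0.033
```

```bash
python3 d.py .5205 -.3005 -34 .014 .2; python3 - <<'E'
from h import *
p=ray("top",413,230,.039)[:2]-[.4839,-.353]; c,s=np.cos(-.593),np.sin(-.593)
print("D1 in tray", c*p[0]+s*p[1], -s*p[0]+c*p[1])
E
```

```text
t 37.7 tcp [0.442  0.4042 0.2177] q [0.607 0.353 0.069 1.274 0.    0.005] F [1.6 0.3 0.6] gap 0.033
high world [ 0.52 -0.3   0.2 ] | xyz [-0.6253 -0.3346  0.0131] | axyz [ 0.011 -0.008  1.195] deg 68.0
[-0.66  0.37  0.06  1.25  0.   -0.06] 0.0
low world [ 0.52  -0.3    0.014] | xyz [-0.6253 -0.3371  0.1991] | axyz [ 0.011 -0.008  1.195] deg 68.0
[-0.66  0.51 -0.22  0.84 -0.   -0.06] 0.0
D1 in tray 0.0019800941147142676 -0.06460042716035447
```

>>> carry_out --plan '[{"x": -0.625,"y": -0.335,"z": 0.0,"ax": 0.011,"ay": -0.008,"az": 1.195,"hand": 0},{"x": -0.625,"y": -0.335,"z": 0.0,"ax": 0.011,"ay": -0.008,"az": 1.195,"hand": 0},{"x": -0.625,"y": -0.335,"z": 0.0,"ax": 0.011,"ay": -0.008,"az": 1.195,"hand": 0},{"x": -0.625,"y": -0.335,"z": 0.0,"ax": 0.011,"ay": -0.008,"az": 1.195,"hand": 0},{"x": -0.625,"y": -0.335,"z": 0.0,"ax": 0.011,"ay": -0.008,"az": 1.195,"hand": 0},{"x": -0.625,"y": -0.335,"z": 0.0,"ax": 0.011,"ay": -0.008,"az": 1.195,"hand": 0},{"x": -0.625,"y": -0.335,"z": 0.0,"ax": 0.011,"ay": -0.008,"az": 1.195,"hand": 0},{"x": -0.625,"y": -0.335,"z": 0.0,"ax": 0.011,"ay": -0.008,"az": 1.195,"hand": 0},{"x": -0.625,"y": -0.335,"z": 0.0,"ax": 0.011,"ay": -0.008,"az": 1.195,"hand": 0},{"x": -0.625,"y": -0.335,"z": 0.0,"ax": 0.011,"ay": -0.008,"az": 1.195,"hand": 0},{"x": -0.625,"y": -0.335,"z": 0.0,"ax": 0.011,"ay": -0.008,"az": 1.195,"hand": 0},{"x": -0.625,"y": -0.335,"z": 0.0,"ax": 0.011,"ay": -0.008,"az": 1.195,"hand": 0}]'

```text
clock: 38.7
tcp_pos: [0.4955, -0.0966, 0.2113]
orientation: [-0.0, 0.883, 0.469, -0.0]
wrist_force: [0.8, 0.8, -1.7]
finger_gap: 0.0331
```

```bash
python3 d.py .5205 -.3005 -34 .014 .08
```

```text
t 38.7 tcp [ 0.4955 -0.0966  0.2113] q [-0.352  0.185 -0.171  1.215  0.     0.242] F [ 0.8  0.8 -1.7] gap 0.0331
high world [ 0.52 -0.3   0.08] | xyz [-0.1551  0.1348  0.1312] | axyz [-0.001 -0.    -0.   ] deg 0.0
[-0.66  0.45 -0.14  0.98 -0.   -0.06] 0.0
low world [ 0.52  -0.3    0.014] | xyz [-0.1551  0.1349  0.1972] | axyz [-0.001 -0.    -0.   ] deg 0.0
[-0.66  0.51 -0.22  0.84  0.   -0.06] 0.0
```

>>> carry_out --plan '[{"x": -0.155,"y": 0.135,"z": 0.02,"ax": 0,"ay": 0,"az": 0,"hand": 0},{"x": -0.155,"y": 0.135,"z": 0.02,"ax": 0,"ay": 0,"az": 0,"hand": 0},{"x": -0.155,"y": 0.135,"z": 0.02,"ax": 0,"ay": 0,"az": 0,"hand": 0},{"x": -0.155,"y": 0.135,"z": 0.02,"ax": 0,"ay": 0,"az": 0,"hand": 0},{"x": -0.155,"y": 0.135,"z": 0.02,"ax": 0,"ay": 0,"az": 0,"hand": 0},{"x": -0.155,"y": 0.135,"z": 0.05,"ax": 0,"ay": 0,"az": 0,"hand": 0},{"x": -0.155,"y": 0.135,"z": 0.09,"ax": 0,"ay": 0,"az": 0,"hand": 0},{"x": -0.155,"y": 0.135,"z": 0.12,"ax": 0,"ay": 0,"az": 0,"hand": 0},{"x": -0.155,"y": 0.135,"z": 0.135,"ax": 0,"ay": 0,"az": 0,"hand": 0},{"x": -0.155,"y": 0.135,"z": 0.135,"ax": 0,"ay": 0,"az": 0,"hand": 0},{"x": -0.155,"y": 0.135,"z": 0.135,"ax": 0,"ay": 0,"az": 0,"hand": 0},{"x": -0.155,"y": 0.135,"z": 0.135,"ax": 0,"ay": 0,"az": 0,"hand": 0}]'

```text
clock: 39.7
tcp_pos: [0.5213, -0.3009, 0.0771]
orientation: [0.0, 0.883, 0.47, 0.0]
wrist_force: [1.0, -0.7, -0.0]
finger_gap: 0.0333
```

```bash
python3 d.py .5205 -.3005 -34 .014 .08; python3 - <<'E'
from h import *
im=grab("top",'top23'); im2=grab('scene','scene23')
crop(im,340,150,120,110,4,'x');crop(im2,130,90,96,80,5,'y')
a=cv2.imread('pics/x.png');b=cv2.imread('pics/y.png');cv2.imwrite('pics/xy23.png',np.vstack([a,b])[:900])
E
```

```text
t 39.7 tcp [ 0.5213 -0.3009  0.0771] q [-0.657  0.45  -0.142  0.978  0.    -0.063] F [ 1.  -0.7 -0. ] gap 0.0333
high world [ 0.52 -0.3   0.08] | xyz [-0.0001 -0.0009 -0.0029] | axyz [ 0.001 -0.     0.   ] deg 0.0
[-0.66  0.45 -0.14  0.98  0.   -0.06] 0.0
low world [ 0.52  -0.3    0.014] | xyz [-0.0001 -0.001   0.0631] | axyz [ 0.001 -0.     0.   ] deg 0.0
[-0.66  0.51 -0.22  0.84 -0.   -0.06] 0.0
```

View pics/xy23.png

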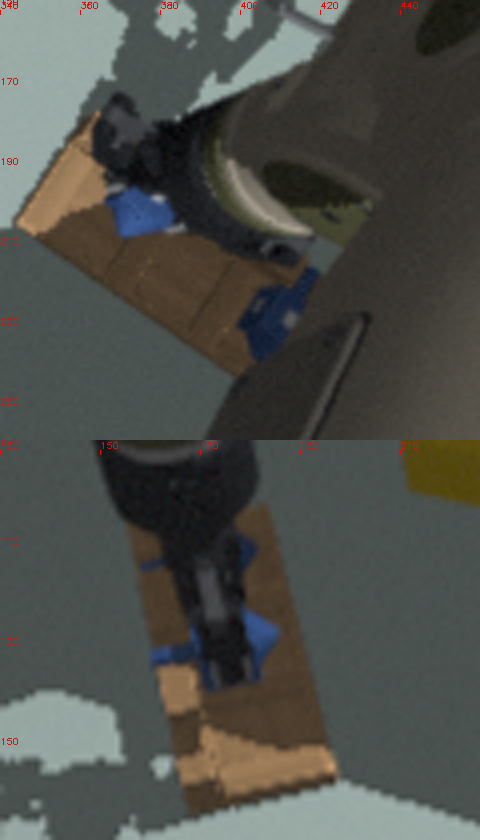

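View pics/scene23.png

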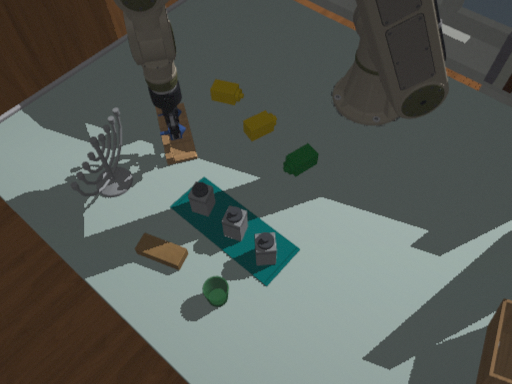

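Menorah is clear of the arm, dreidel aligned over its compartment. Lower.

>>> carry_out --plan '[{"x": 0,"y": -0.001,"z": 0.02,"ax": 0,"ay": 0,"az": 0,"hand": 0},{"x": 0,"y": -0.001,"z": 0.038,"ax": 0,"ay": 0,"az": 0,"hand": 0},{"x": 0,"y": -0.001,"z": 0.05,"ax": 0,"ay": 0,"az": 0,"hand": 0},{"x": 0,"y": -0.001,"z": 0.054,"ax": 0,"ay": 0,"az": 0,"hand": 0},{"x": 0,"y": -0.001,"z": 0.054,"ax": 0,"ay": 0,"az": 0,"hand": 0},{"x": 0,"y": -0.001,"z": 0.054,"ax": 0,"ay": 0,"az": 0,"hand": 0},{"x": 0,"y": -0.001,"z": 0.054,"ax": 0,"ay": 0,"az": 0,"hand": 0}]'

```text
clock: 40.38
tcp_pos: [0.5222, -0.3015, 0.0256]
orientation: [0.002, 0.883, 0.47, 0.001]
wrist_force: [0.3, -0.8, 0.1]
finger_gap: 0.0336
```

```bash
python3 d.py .5205 -.3005 -34 .014 .08
```

```text
t 40.38 tcp [ 0.5222 -0.3015  0.0256] q [-0.657  0.497 -0.207  0.861  0.    -0.064] F [ 0.3 -0.8  0.1] gap 0.0336
high world [ 0.52 -0.3   0.08] | xyz [-0.0002 -0.0017 -0.0544] | axyz [0.005 0.    0.   ] deg 0.0
[-0.66  0.45 -0.14  0.98  0.   -0.06] 0.0
low world [ 0.52  -0.3    0.014] | xyz [-0.0002 -0.002   0.0116] | axyz [0.005 0.    0.   ] deg 0.0
[-0.66  0.51 -0.22  0.84  0.   -0.06] 0.0
```

>>> carry_out --plan '[{"x": 0,"y": -0.002,"z": 0.002,"ax": 0.005,"ay": 0,"az": 0,"hand": 0},{"x": 0,"y": -0.002,"z": 0.005,"ax": 0.005,"ay": 0,"az": 0,"hand": 0},{"x": 0,"y": -0.002,"z": 0.008,"ax": 0.005,"ay": 0,"az": 0,"hand": 0},{"x": 0,"y": -0.002,"z": 0.01,"ax": 0.005,"ay": 0,"az": 0,"hand": 0},{"x": 0,"y": -0.002,"z": 0.01,"ax": 0.005,"ay": 0,"az": 0,"hand": 0}]'

```text
clock: 40.8
tcp_pos: [0.5202, -0.3001, 0.015]
orientation: [-0.0, 0.883, 0.47, -0.0]
wrist_force: [-1.1, -0.4, -1.1]
finger_gap: 0.0337
```

>>> carry_out --plan '[{"x": 0,"y": 0,"z": 0.001,"ax": 0,"ay": 0,"az": 0,"hand": 0},{"x": 0,"y": 0,"z": 0.002,"ax": 0,"ay": 0,"az": 0,"hand": 0},{"x": 0,"y": 0,"z": 0.002,"ax": 0,"ay": 0,"az": 0,"hand": 0}]'

```text
clock: 41.05
tcp_pos: [0.5203, -0.3001, 0.0141]
orientation: [-0.0, 0.883, 0.47, -0.0]
wrist_force: [-1.8, 1.1, 8.7]
finger_gap: 0.0336
```

Contact at the floor height expected. Release and lift away.

>>> carry_out --plan '[{"x": 0,"y": 0,"z": -0.0005,"ax": 0,"ay": 0,"az": 0,"hand": 0.5},{"x": 0,"y": 0,"z": -0.0005,"ax": 0,"ay": 0,"az": 0,"hand": 0.65},{"x": 0,"y": 0,"z": -0.0005,"ax": 0,"ay": 0,"az": 0,"hand": 0.65},{"x": 0,"y": 0,"z": -0.0005,"ax": 0,"ay": 0,"az": 0,"hand": 0.65},{"x": 0,"y": 0,"z": -0.02,"ax": 0,"ay": 0,"az": 0,"hand": 0.65},{"x": 0,"y": 0,"z": -0.05,"ax": 0,"ay": 0,"az": 0,"hand": 0.65},{"x": 0,"y": 0,"z": -0.09,"ax": 0,"ay": 0,"az": 0,"hand": 0.65},{"x": 0,"y": 0,"z": -0.13,"ax": 0,"ay": 0,"az": 0,"hand": 0.65},{"x": 0,"y": 0,"z": -0.17,"ax": 0,"ay": 0,"az": 0,"hand": 0.65},{"x": 0.03,"y": -0.04,"z": -0.2,"ax": 0,"ay": 0,"az": 0,"hand": 0.65},{"x": 0.06,"y": -0.08,"z": -0.22,"ax": 0,"ay": 0,"az": 0,"hand": 0.65},{"x": 0.09,"y": -0.12,"z": -0.22,"ax": 0,"ay": 0,"az": 0,"hand": 0.65}]'

```text
clock: 42.05
tcp_pos: [0.4836, -0.192, 0.2316]
orientation: [0.002, 0.883, 0.469, 0.001]
wrist_force: [1.2, 0.9, -0.4]
finger_gap: 0.0556
```

>>> carry_out --plan '[{"x": 0.15,"y": -0.1,"z": 0,"ax": 0,"ay": 0,"az": 0,"hand": 0.65},{"x": 0.15,"y": -0.1,"z": 0,"ax": 0,"ay": 0,"az": 0,"hand": 0.65},{"x": 0.15,"y": -0.1,"z": 0,"ax": 0,"ay": 0,"az": 0,"hand": 0.65},{"x": 0.15,"y": -0.1,"z": 0,"ax": 0,"ay": 0,"az": 0,"hand": 0.65},{"x": 0.25,"y": -0.17,"z": 0,"ax": 0,"ay": 0,"az": 0,"hand": 0.65},{"x": 0.25,"y": -0.17,"z": 0,"ax": 0,"ay": 0,"az": 0,"hand": 0.65},{"x": 0.25,"y": -0.17,"z": 0,"ax": 0,"ay": 0,"az": 0,"hand": 0.65},{"x": 0.25,"y": -0.17,"z": 0,"ax": 0,"ay": 0,"az": 0,"hand": 0.65}]'

```text
clock: 42.72
tcp_pos: [0.4822, 0.1152, 0.2308]
orientation: [0.001, 0.882, 0.471, 0.002]
wrist_force: [-0.2, -0.4, 0.1]
finger_gap: 0.0556
```

```bash
python3 - <<'E'
from h import *
st()
im=grab("top",'top24'); im2=grab('scene','scene24')
crop(im,335,160,110,100,7,'top24c'); crop(im2,145,95,60,80,7,'y24'); crop(im2,160,165,150,130,5,'cans24')
E
```

```text
t 42.72 tcp [0.4822 0.1152 0.2308] q [ 7.300e-02  1.570e-01 -1.580e-01  1.252e+00 -1.000e-03  6.630e-01] F [-0.2 -0.4  0.1] gap 0.0556
```

View pics/top24.png

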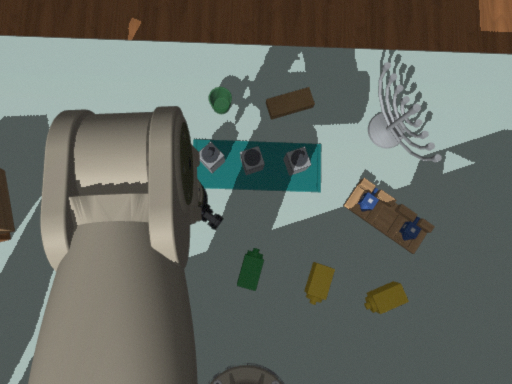

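View pics/top24c.png

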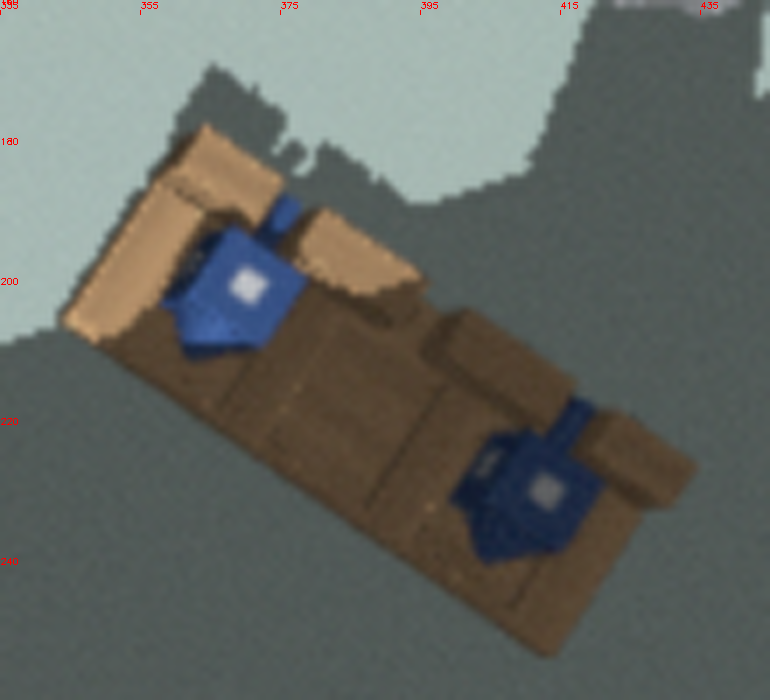

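View pics/y24.png

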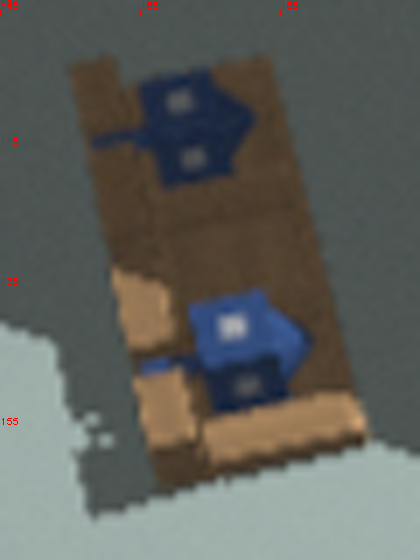

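View pics/cans24.png

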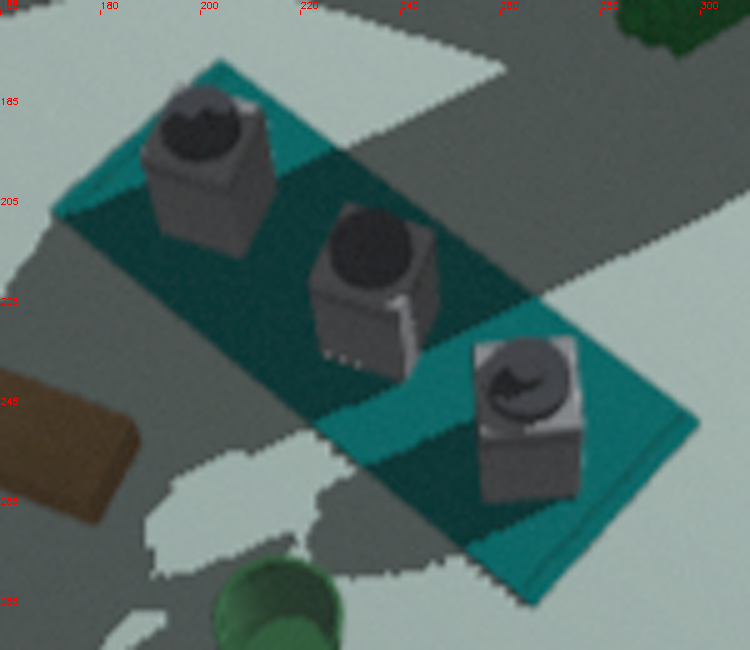

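View pics/scene24.png

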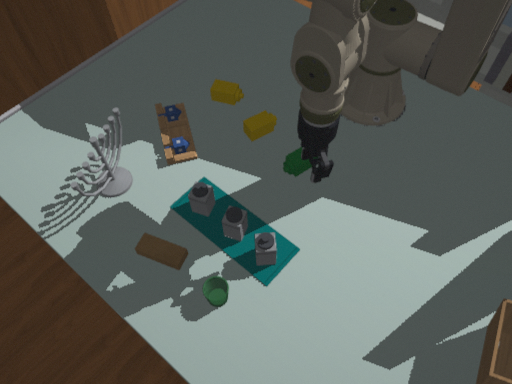

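```bash
python3 - <<'E'
from h import *
c,s=np.cos(-.593),np.sin(-.593)
for u in((413,230),(335+248/7,160+286/7)):
    p=ray("top",*u,.039)[:2]-[.4839,-.353]; print("tray frame",(c*p[0]+s*p[1]).round(4),(-s*p[0]+c*p[1]).round(4))
hs=cv2.cvtColor(cv2.imread('pics/top24.png'),cv2.COLOR_BGR2HSV)
n,l,st_,ce=cv2.connectedComponentsWithStats(cv2.inRange(hs,(105,120,40),(130,255,255)))
print([(a[4],b.round(0)) for a,b in zip(st_[1:],ce[1:]) if a[4]>25])
env.hand_in()
E
```

```text
tray frame 0.002 -0.0646
tray frame 0.001 0.063
[(np.int32(214), array([368., 201.])), (np.int32(218), array([410., 230.]))]
the job is handed in; nothing more can be done
```

The job is handed in: all three steel canisters stand upright on the teal mat, lid up, and both dreidels lie in their own tray compartments. This run had three canisters and two dreidels; I saw no third dreidel in either camera view.

- **Canisters:** the last pictures from both cameras show all three upright, each wholly inside the mat's edges.
- **Dreidels:** both lie flat with the stem in the notch. Their body centres measured at tray (+2.0, -64.6) mm and (+1.0, +63.0) mm, so each is within about 1 mm of its compartment's mid-line. Each touched down within about 1 mm of the compartment floor height.
- **Left alone:** the menorah, candle cup, candle box and the green and yellow look-alikes look unmoved in the final pictures. The gripper was well clear at hand-in, about 42.7 s into the run.

**What disagreed or failed:**
- The two cameras differed by about 5 mm. I relied on the top camera, because where the canisters touched down agreed with it to about 1 mm.
- The first canister could not be set down at the pose I planned because a joint was at its limit. I turned to a sideways approach, and it was never dropped.
- I saw no knock to any object and no slackened grip. I did not specifically check the bystanders' positions with numbers.

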